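# Open the pressure pot and unload the cured specimen moulds

## Task

The resin blocks in the bench pressure pot have cured. Press the vent plunger right down and hold it there for a full second to let the pressure off; then undo the lid's clamp dog anticlockwise with the wrench, in short swings between the two brass fittings, lifting and reseating the ring each time until the dog is turned round to its stop, and lay the wrench flat back inside its tool tray. Swing the lid fully aside to its stop, stand every mould that is in the pot upright in the square steel tray, and swing the lid back over the pot, leaving it unclamped; leave the other things on the bench alone.

Things in the scene. Friction and masses are not known exactly. Their poses are not given: they have to be found in the camera images.
- pot: Bench pressure pot, grey, fixed: round, 230 mm across, rim 100 mm above the bench, wall 8 mm, inner floor at 35 mm, 214 mm across inside. Origin at the centre of its underside, z up. On its -y side a shelf (top at 98 mm) carries the clamp spindle, 147 mm from the pot's centre, between two brass fittings. Its +x side has a gauge, 155 mm high, reaching 178 mm out.
- vent_top (a point): Centre of the top of the vent plunger's round black head (31 mm across, top 182 mm above the bench at rest); it goes down with the head. The brass body below it is 22 mm across and rises 62 mm from the shelf, its axis 56 mm from the spindle axis; it flanks the spindle on the pot's +x side.
- vent (a joint): Vent plunger, metres: 0 up, grows as the head is pressed straight down, 0.010 at its stop. A spring returns it: 3.6 N at first, 9.6 N at the stop.
- relief_top (a point): Top centre of the safety valve, the other fitting (22 mm across, 30 mm cap, top at 178 mm), 56 mm from the spindle axis. Fixed. Each fitting stands 66 degrees to a side of the line from the pot's centre out through the spindle, so the seated wrench handle can swing only 45 degrees to each side of that outward line (41 while lifted, because of the caps).
- hexhead (a point): Steel hexagon head on the clamp spindle, 40 mm across flats, 24 mm high, top 7 mm chamfered. Origin on its axis at its underside, 128 mm above the bench, where it stands on a round flange 58 mm across; top at 152 mm. It turns with the dog. x axis: normal to one of the flats (so every 60 degrees from x is a flat's normal); z up.
- dog (a joint): Clamp dog (flat steel finger 17 mm wide, reaching 43 mm from the spindle axis, 116 to 124 mm above the bench, under the hexagon), rad: 0 = finger points over the lid to the pot's centre; grows anticlockwise from above as it is undone; stop at 2.7. Stays where it is left; takes 0.6 N m to turn. At the stop the finger points well away from the lid.
- lid (a joint): Swing-aside lid, rad: 0 when it covers the pot, grows clockwise seen from above as it swings level about its pivot post; stop at 2.1, fully aside. Stays where it is left; 0.25 N m of friction. An aluminium disc 230 mm across, 101 to 115 mm above the bench.
- lid_knob (a point): Centre of the upright round black knob in the middle of the lid: 29 mm across, 36 mm high, from 131 to 167 mm above the bench, on a stem 16 mm thick. It moves with the lid, 135 mm from the pivot axis; this point is 149 mm above the bench.
- lid_pivot (a point): Point on the lid's vertical pivot axis, at the knob's height. The pivot post is 42 mm across at the lid and 136 mm high.
- wrench_mid (a point): Combination wrench, steel, 320 g, 235 mm long, 16 mm thick. This point is the middle of its handle, half-way up (8 mm above its underside), within 20 mm of its centre of mass. x axis along the handle from the ring end to the open end, z normal to the flat of the wrench. Handle 16 mm wide (y), 14 mm thick, about 120 mm of it free.
- wrench_ring (a point): Centre of the wrench's ring end, half-way up, 95 mm from wrench_mid along -x. Ring 65 mm across outside; its hole is a hexagon 44 mm across flats, a flat's normal along the handle: it goes down over the hexagon head when the handle is parallel to any flat's normal, and has about 12 degrees of play either way. Fully seated on the flange this point is 136 mm above the bench.
- tooltray: Low steel tool tray, 300 x 150 mm, wall 4 mm thick and 12 mm high, floor 4 mm thick; fixed. Origin at the centre of its underside, x along its length.
- mouldtray: Low square steel tray, 220 x 220 mm, wall 4 mm thick and 14 mm high, floor 4 mm thick; fixed. Origin at the centre of its underside, sides along x and y. Empty at the start.
- mould1_mid (a point): Specimen mould with a cured resin block: an upright cylinder 46 mm across, 60 mm high, 150 g, white plastic sleeve on a heavy steel base (18 mm), amber top. This point is its centre, 30 mm above its underside; z is its axis. Stands in the pot at the start, under the lid. Two to four of these are present (the others are None).
- mould2_mid (a point): Specimen mould with a cured resin block: an upright cylinder 46 mm across, 60 mm high, 150 g, white plastic sleeve on a heavy steel base (18 mm), amber top. This point is its centre, 30 mm above its underside; z is its axis. Stands in the pot at the start, under the lid. Two to four of these are present (the others are None).
- mould3_mid (a point): Specimen mould with a cured resin block: an upright cylinder 46 mm across, 60 mm high, 150 g, white plastic sleeve on a heavy steel base (18 mm), amber top. This point is its centre, 30 mm above its underside; z is its axis. Stands in the pot at the start, under the lid. Two to four of these are present (the others are None).
- mould4_mid (a point): Specimen mould with a cured resin block: an upright cylinder 46 mm across, 60 mm high, 150 g, white plastic sleeve on a heavy steel base (18 mm), amber top. This point is its centre, 30 mm above its underside; z is its axis. Stands in the pot at the start, under the lid. Two to four of these are present (the others are None).
- bottle: Amber reagent bottle, 64 mm across, 150 mm high; origin at the centre of its underside. Not part of the job: leave it alone.
- beaker: Glass beaker, 72 mm across, 85 mm high; origin at the centre of its underside. Not part of the job: leave it alone.
- slidebox: Grey slide box, 85 x 100 x 38 mm; origin at the centre of its underside. Not part of the job: leave it alone.
- dishes: Stack of clear culture dishes, 91 mm across, 44 mm high; origin at the centre of its underside. Not part of the job: leave it alone.
- jar: White plastic jar, 70 mm across, 80 mm high; origin at the centre of its underside. Not part of the job: leave it alone.

How it is judged:
On the way, in this order (a step that is already met when the one before it is completed fails the run):
1. the vent plunger is held right down (value of joint vent above 0.0075 m), for 0.8 s.
2. the dog is turned round to its stop with the wrench on the hexagon (value of joint dog above 2.55 rad and horizontal distance between wrench_ring and hexhead below 0.008 m and height (world z) of wrench_ring below 0.155 m), for 0.05 s.
3. the lid is swung fully aside (value of joint lid above 2 rad), for 0.2 s.
At the end, for the whole second after the job is handed in: Lid back over the pot (within 0.06 rad of shut), dog still undone (beyond 2.5 rad), vent plunger up; the wrench lies flat on the floor of the tool tray; every mould stands upright (within 0.12 rad) on the floor of the square tray (value of joint lid below 0.06 rad and value of joint dog above 2.5 rad and value of joint vent below 0.002 m and x of wrench_mid in the frame of tooltray between -0.146 and 0.146 m and y of wrench_mid in the frame of tooltray between -0.071 and 0.071 m and x of wrench_ring in the frame of tooltray between -0.146 and 0.146 m and y of wrench_ring in the frame of tooltray between -0.071 and 0.071 m and height (world z) of wrench_mid below 0.022 m and angle between wrench_mid's own z axis and vertical below 0.1 rad and x of mould1_mid in the frame of mouldtray between -0.09 and 0.09 m and y of mould1_mid in the frame of mouldtray between -0.09 and 0.09 m and height (world z) of each of mould1_mid, mould2_mid, mould3_mid, mould4_mid below 0.04 m and angle between each of mould1_mid, mould2_mid, mould3_mid, mould4_mid's own z axis and vertical below 0.12 rad and x of mould2_mid in the frame of mouldtray between -0.09 and 0.09 m and y of mould2_mid in the frame of mouldtray between -0.09 and 0.09 m and x of mould3_mid in the frame of mouldtray between -0.09 and 0.09 m and y of mould3_mid in the frame of mouldtray between -0.09 and 0.09 m and x of mould4_mid in the frame of mouldtray between -0.09 and 0.09 m and y of mould4_mid in the frame of mouldtray between -0.09 and 0.09 m); the robot touches nothing.
It fails at once if the lid is swung while the dog still clamps it (value of joint lid above 0.1 rad and value of joint dog below 2.3 rad).
It fails at once if the hexagon head is turned with the fingers instead of the wrench (contact force between the fingers and dog above 5 N).
It fails at once if another thing on the bench is knocked aside or over (distance of any of bottle, beaker, slidebox, dishes, jar from where it was at the start of the episode above 0.04 m or angle between any of bottle, beaker, slidebox, dishes, jar's own z axis and vertical above 0.5 rad).
Of mould1, mould2, mould3, mould4 only 2 to 4 are there at a start; the rules pass over those that are not, and their reading is None.
At some moment in a run one of mould1, mould2, mould3, mould4 may be knocked a few centimetres aside while the robot is not near it.
It also fails if it takes over 210 s, if anything falls off the work surface, if the arm or the gripper's body presses on something with over 40 N, if the wrist force passes 120 N, or if a joint passes its speed limit or range.

## Robot

A 6-joint arm with a two-finger parallel gripper is mounted at the origin on the work surface. World frame = base frame: x ahead of the robot, y to its left, z up, the work surface at z = 0. Lengths are in m, angles in rad, forces in N, time in s.
With the tool pointing down it reaches from about 0.325 to 0.775 m from the base axis. Payload 5.5 kg.
Tool frame: the origin (TCP) lies midway between the tips of the shut fingers; the grasp point (between the pads) lies 19 mm behind it (r.hold_point_z is the distance from the TCP to the grasp point, in m); y points along the fingers, z is the direction in which the jaws open and shut, and the axes are right-handed (so a half turn about y gives the same grasp; the last joint's range is limited). The gripper opens to 85 mm and grips with 20 to 120 N. Pads are 22 mm wide; open, the fingers measure 114 mm over their backs; the gripper's body (76 mm by 85 mm) begins 54 mm behind the grasp point. The pads swing forward as they close: fully open they stand 13 mm farther back than shut.
Start: joints at [1.113, 0.091, 1.231, -0, 1.82, -0.057], TCP at [0.234, 0.552, 0.231] pointing down, gripper open.
Joint ranges: [-2.87, 2.87], [-0.86, 2.18], [0.17, 2.46], [-1.51, 4.65], [0.06, 2.69], [-2.65, 2.65]. Speed limits (rad/s): [2.57, 2.57, 3.01, 3.14, 3.14, 3.14].

## Interface

Orientations are given as a unit quaternion [x, y, z, w].
In Python, from station import r, viewer, close_job, look_for gives the robot as it stands. The module is installed in compiled form; this text tells all that it offers.
- The arm moves only by the tool step_arm, never from a script. Its argument "moves" is a list of rows, each a list of 5 numbers: the shift along the tool's x, y, z in m, then the turn about the tool's y in rad, then the closure, from 0 (fully open) to 1 (shut). A call has 1 to 12 rows; each row shifts and turns the commanded pose from where the row before left it, along the tool's axes as they then stand; what a row does not reach is not made up. A row lasts 1/10 s, in which the tool goes at most 50 mm and 8.59 degrees, less where a joint would pass 70% of its speed; a pose out of reach is approached as far as the arm can. A call with a gripper value outside its range is refused whole. The fingers move at their own pace and stop on an object; "newtons" is the grip in N (left out, the last holds). Time passes only in rows, so rows that do not move let the fingers close. It gives the time, the measured TCP pose, the force and the opening at its end, in the units of the state.
- r.state(): the state, without advancing time (a new reading comes with each control period).
- viewer.capture(name): name is "scene" or "top" or "wrist"; returns the picture (480x640x3 uint8, red, green, blue); there is no depth.
- viewer.get_calibration(name): a dict with "K" (3x3 intrinsics, pixels), "R" (3x3) and "t" (3): a world point X has camera coordinates R X + t. Camera axes: x right, y down, z forward; pixel columns grow to the right and rows downward; lengths in m; the calibration is good to about 2 mm. The wrist camera is an equidistant fisheye: a pixel r from the principal point sees the ray r / f radians off the axis. A picture is of the moment at which its call begins: read the wrist's pose just before it. get_calibration takes no time and is no camera call; for the wrist camera it gives the pose at the moment of the call.
- close_job(): hands the job in, once; it reports no verdict.
Trained networks look in the newest picture that a camera, given by its name, has taken for a name from the list of things; names that differ only in an ending like _2 or _b are one class to them, and where a whole thing is asked for, a point or a joint stands for the part that bears it (a point fixed in the world has none). Each returns a list of dicts, best first, with "confidence" (0 to 1); they miss things now and then, are a little off and sometimes report something else, mostly with a low value. They report only what shows in the picture. A call takes as long as a camera call.
- look_for(camera, target): "point" ([x, y, z] in m, in world coordinates, good to about 4 mm: the middle of the surface that is visible of it).
The state is a dict: "time": time; "joint_pos": joint angles; "qvel": joint speeds; "effort": joint torques, N m; "tool_pos": TCP position; "tool_rot": TCP orientation; "contact_force": force on the tool from outside, world axes, zero at the start; "wrist_torque": the same for the moment, N m; "opening": finger opening in m.
Only numpy, scipy, OpenCV 4.12 (cv2) and the standard library are available. Lean on these libraries where they do the work, as an engineer would, in place of code of your own. Each camera call takes 0.05 s, during which the arm holds its last target.

## Working session

There is one attempt and no reset: what is moved stays moved. The work goes in short steps, Python scripts to look and compute and a tool call to move; the robot and the scene stay as the last step left them, time stands still between calls to the robot, and variables do not carry over. Pictures are saved under pics/ and viewed, and the job is handed in when it is done.

Besides the shell and the picture viewer there is one more tool, called after "Emit:" by a JSON object that holds its "name" and its "arguments", one argument or row to a line. step_arm: Moves the arm, as the interface text tells. Its arguments: {"type":"object","properties":{"moves":{"type":"array","items":{"type":"array","items":{"type":"number"}}},"newtons":{"type":"number"}},"required":["moves"]}

```bash
mkdir -p pics; ls; python3 - <<'E'
from station import r, viewer, look_for
import cv2
print(r.state(), r.hold_point_z)
for n in ["scene","top","wrist"]:
    im=viewer.capture(n); cv2.imwrite(f"pics/a_{n}.png",im[:,:,::-1])
    c=viewer.get_calibration(n); print(n,c)
E
```

```text
pics
{'time': 0.0, 'joint_pos': array([ 1.11328496e+00,  9.18790902e-02,  1.23189520e+00, -1.05768169e-05,
        1.81978305e+00, -5.66954393e-02]), 'qvel': array([ 0.00093881, -0.00078098, -0.00039109, -0.00084322, -0.00093502,
        0.00022619]), 'effort': array([ 5.43511142e-04, -4.58732271e+01, -4.18028998e+01, -1.53175133e-04,
        1.15482116e-02, -2.23115870e-05]), 'tool_pos': array([0.23398092, 0.55219444, 0.23013349]), 'tool_rot': array([ 0.69362655, -0.1409371 ,  0.14059085, -0.69228113]), 'contact_force': array([ 0.16868725, -0.26913272, -0.23084607]), 'wrist_torque': array([-0.01694847,  0.00741563,  0.06870036]), 'opening': 0.08506706028725333} 0.0187
scene {'K': array([[619.44207645,   0.        , 321.00031993],
       [  0.        , 619.44207645, 243.70379213],
       [  0.        ,   0.        ,   1.        ]]), 'R': array([[-0.84630855,  0.53268743,  0.00243826],
       [ 0.38011079,  0.60709612, -0.69781809],
       [-0.37319918, -0.5896426 , -0.71627088]]), 't': array([ 0.48378041, -0.10391551,  2.12081735])}
top {'K': array([[552.76776314,   0.        , 316.18059897],
       [  0.        , 552.76776314, 252.61667501],
       [  0.        ,   0.        ,   1.        ]]), 'R': array([[ 0.00619157, -0.99995693,  0.00691448],
       [-0.98942131, -0.00712826, -0.14489532],
       [ 0.14493837, -0.00594421, -0.98942283]]), 't': array([-0.04594794,  0.58147214,  1.51372406])}
wrist {'K': array([[371.64829954,   0.        , 318.62806273],
       [  0.        , 371.64829954, 238.73855638],
       [  0.        ,   0.        ,   1.        ]]), 'R': array([[ 0.38933518,  0.92109362, -0.00215942],
       [ 0.87422521, -0.36878411,  0.31579828],
       [ 0.29008342, -0.1248392 , -0.94882389]]), 't': array([-0.59928098, -0.0414005 ,  0.38036579])}
```

View pics/a_scene.png

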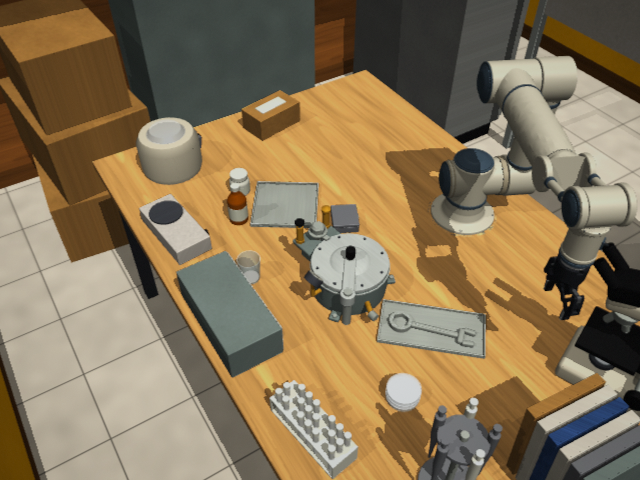

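View pics/a_top.png

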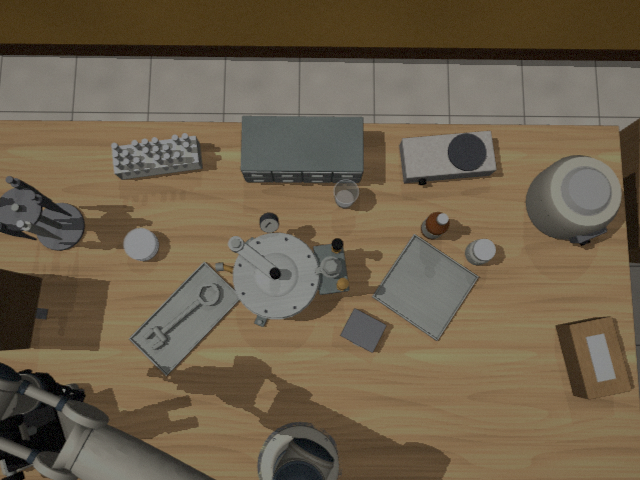

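View pics/a_wrist.png

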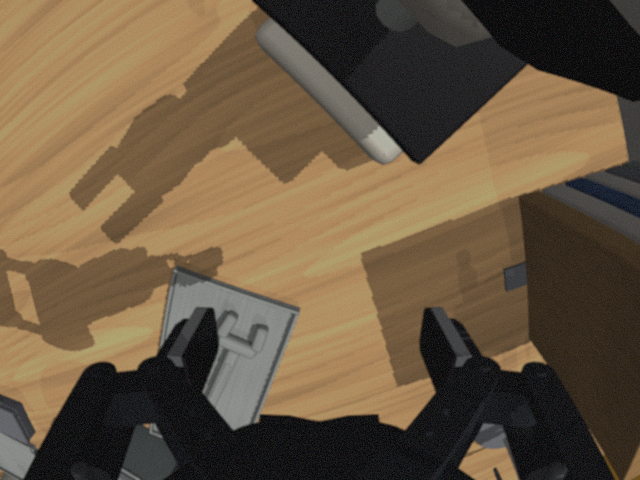

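```bash
cat > h.py <<'E'
from station import r, viewer, look_for, close_job
import numpy as np, cv2
from scipy.spatial.transform import Rotation as Ro
np.set_printoptions(precision=4,suppress=True)
def proj(n,X,c=None):
    c=c or viewer.get_calibration(n); p=c["R"]@np.asarray(X,float)+c["t"]; K=c["K"]
    if n=="wrist":
        rr=np.hypot(p[0],p[1]); th=np.arctan2(rr,p[2]); s=th/max(rr,1e-9)
        return np.array([K[0,0]*s*p[0]+K[0,2],K[1,1]*s*p[1]+K[1,2]])
    q=K@p; return q[:2]/q[2]
def ray(n,uv,c=None):
    c=c or viewer.get_calibration(n); K=c["K"]
    a=np.array([(uv[0]-K[0,2])/K[0,0],(uv[1]-K[1,2])/K[1,1]])
    if n=="wrist":
        th=np.hypot(*a); d=np.r_[a/max(th,1e-9)*np.sin(th),np.cos(th)]
    else: d=np.r_[a,1]
    return -c["R"].T@c["t"], c["R"].T@d
def atz(n,uv,z,c=None):
    o,d=ray(n,uv,c); return o+d*(z-o[2])/d[2]
def tool():
    s=r.state(); return s["tool_pos"],Ro.from_quat(s["tool_rot"]).as_matrix()
def crop(n,name,x0,y0,x1,y1,k=3,new=True,im=None):
    if im is None: im=viewer.capture(n)
    im=im[y0:y1,x0:x1,::-1]
    cv2.imwrite(f"pics/{name}.png",cv2.resize(im,None,fx=k,fy=k,interpolation=cv2.INTER_CUBIC))
# tool-frame step for a world displacement
def towards(target,yaw=None):
    p,R=tool(); return R.T@(np.asarray(target)-p)
E
python3 - <<'E'
from h import *
p,R=tool(); print(p);print(R)
im={}
for n in ["top","scene"]:
    im[n]=viewer.capture(n)
    for t in ["pot","vent_top","relief_top","hexhead","dog","lid","lid_knob","lid_pivot","wrench_mid","wrench_ring","tooltray","mouldtray","bottle","beaker","slidebox","dishes","jar"]:
        try: L=look_for(n,t)
        except Exception as e: print(n,t,e);continue
        print(n,t,[(np.round(d["point"],3).tolist(),round(d["confidence"],2),np.round(proj(n,d["point"])).tolist()) for d in L[:2]])
crop("top","top1",200,190,360,350,5,im=im["top"])
crop("top","top2",120,250,250,380,5,im=im["top"])
crop("scene","sc1",280,190,500,355,3.6,im=im["scene"])
print(r.state()["time"])
E
```

```text
[0.234  0.5522 0.2304]
[[ 0.9207 -0.0007  0.3902]
 [-0.3902 -0.0014  0.9207]
 [-0.0001 -1.     -0.0016]]
top pot [([0.521, 0.05, 0.11], 0.87, [282.0, 271.0])]
top vent_top [([0.585, -0.094, 0.184], 0.68, [337.0, 244.0]), ([0.523, 0.053, 0.112], 0.18, [281.0, 270.0])]
top relief_top [([0.521, 0.053, 0.111], 0.63, [281.0, 271.0]), ([0.6, 0.453, 0.038], 0.48, [141.0, 245.0])]
top hexhead [([0.534, -0.077, 0.136], 0.66, [329.0, 266.0])]
top dog [([0.529, -0.078, 0.136], 0.81, [330.0, 268.0]), ([0.512, 0.065, 0.115], 0.26, [276.0, 274.0])]
top lid [([0.514, 0.071, 0.112], 0.88, [274.0, 274.0]), ([0.521, 0.055, 0.114], 0.5, [280.0, 271.0])]
top lid_knob [([0.511, 0.07, 0.113], 0.91, [274.0, 275.0])]
top lid_pivot [([0.509, 0.07, 0.116], 0.58, [274.0, 275.0])]
top wrench_mid [([0.406, 0.338, 0.022], 0.95, [180.0, 315.0]), ([0.652, -0.364, 0.098], 0.15, [434.0, 225.0])]
top wrench_ring [([0.404, 0.338, 0.022], 0.56, [180.0, 315.0]), ([0.512, 0.066, 0.119], 0.5, [276.0, 274.0])]
top tooltray [([0.399, 0.329, 0.003], 0.89, [185.0, 317.0])]
top mouldtray []
top bottle [([0.651, -0.364, 0.096], 
[... 987 characters left out ...]
wrench_mid [([0.417, 0.336, 0.018], 0.9, [430.0, 331.0])]
scene wrench_ring [([0.409, 0.332, 0.02], 0.75, [432.0, 328.0])]
scene tooltray [([0.398, 0.33, 0.005], 0.61, [434.0, 329.0])]
scene mouldtray [([0.492, -0.353, 0.007], 0.62, [286.0, 204.0])]
scene bottle [([0.664, -0.359, 0.085], 0.84, [239.0, 204.0])]
scene beaker [([0.749, -0.122, 0.06], 0.8, [250.0, 265.0])]
scene slidebox [([0.37, -0.158, 0.034], 0.64, [347.0, 219.0]), ([0.398, 0.329, 0.006], 0.63, [433.0, 329.0])]
scene dishes [([0.609, 0.467, 0.044], 0.93, [406.0, 392.0]), ([0.53, -0.069, 0.14], 0.64, [321.0, 230.0])]
scene jar [([0.587, -0.478, 0.069], 0.62, [243.0, 180.0]), ([0.668, -0.355, 0.082], 0.33, [238.0, 206.0])]
1.95
```

View pics/top1.png

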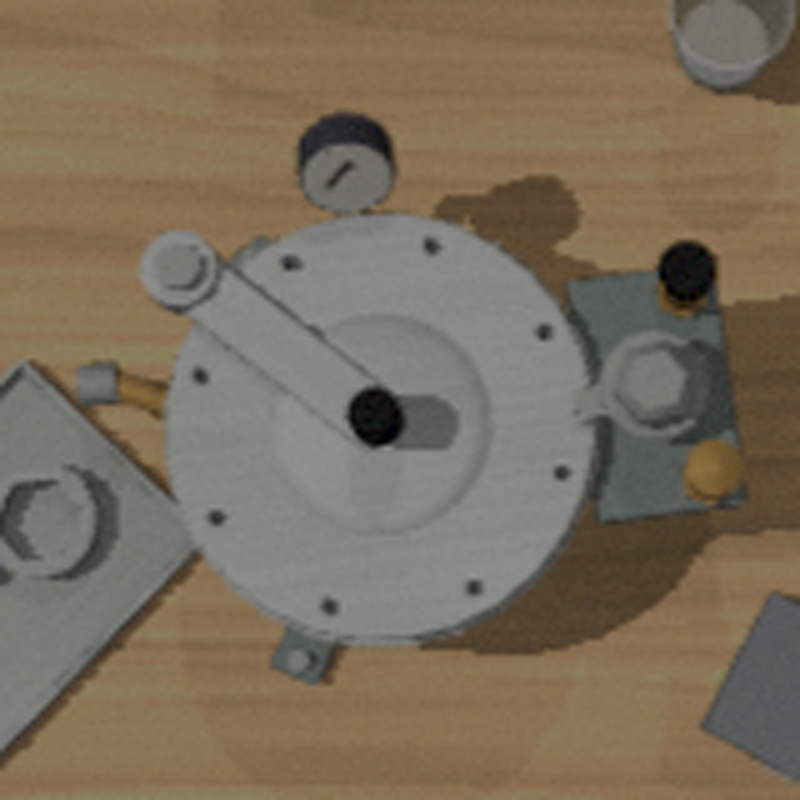

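View pics/top2.png

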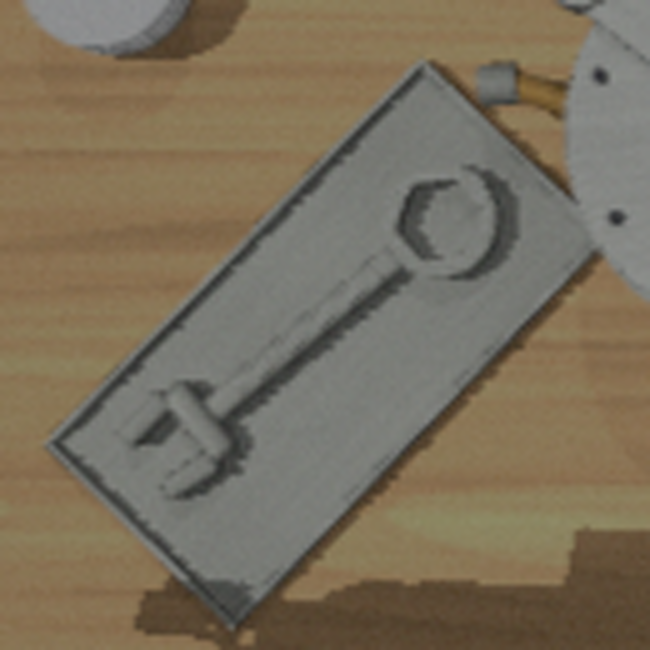

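View pics/sc1.png

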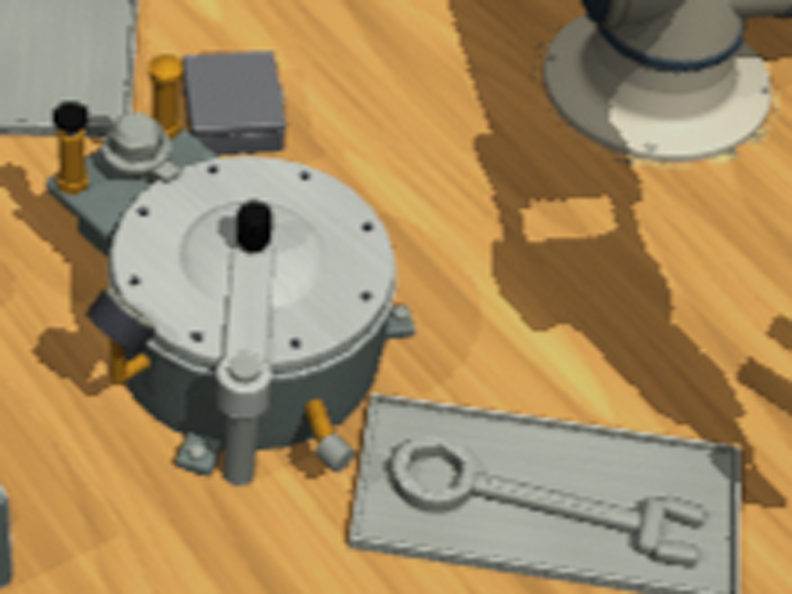

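```bash
python3 - <<'E'
from h import *
T=lambda x,y,z:atz("top",(200+x/5,190+y/5),z)
W=lambda x,y,z:atz("top",(120+x/5,250+y/5),z)
S=lambda x,y,z:atz("scene",(280+x/3.6,190+y/3.6),z)
for nm,a,b in [("knob",T(376,416,.167),S(254,210,.165)),("pivot",T(183,263,.136),S(243,365,.136)),("vent",T(688,270,.182),S(71,114,.182)),("relief",T(714,466,.178),S(166,68,.178)),("hex",T(656,379,.152),S(137,130,.152)),("lid",T(380,428,.115),S(252,258,.115)),("ring",W(452,222,.020),S(433,472,.02)),("jawneck",W(212,412,.02),S(652,524,.02))]:
    print(nm,a[:2],b[:2], b[:2]-a[:2])
for x,y in [(425,62),(52,443),(234,628),(602,250)]: print("tooltray",W(x,y,.012))
for x,y in [(373,397),(740,445),(734,594),(350,545)]: print("tooltray sc",S(x,y,.012))
E
```

```text
knob [0.5093 0.0638] [0.5114 0.0625] [ 0.0021 -0.0013]
pivot [0.5934 0.1695] [0.5939 0.1713] [0.0005 0.0018]
vent [ 0.5841 -0.0961] [ 0.587  -0.0942] [0.0029 0.0018]
relief [ 0.4837 -0.1095] [ 0.4887 -0.1035] [0.0051 0.006 ]
hex [ 0.5313 -0.0808] [ 0.5348 -0.0758] [0.0035 0.0049]
lid [0.5085 0.0651] [0.5145 0.0675] [0.006  0.0024]
ring [0.4638 0.2555] [0.4702 0.2651] [0.0064 0.0096]
jawneck [0.3568 0.3858] [0.356  0.3962] [-0.0008  0.0104]
tooltray [0.5557 0.2755 0.012 ]
tooltray [0.3391 0.4766 0.012 ]
tooltray [0.2383 0.3702 0.012 ]
tooltray [0.449  0.1716 0.012 ]
tooltray sc [0.461  0.1729 0.012 ]
tooltray sc [0.2387 0.3709 0.012 ]
tooltray sc [0.3414 0.4756 0.012 ]
tooltray sc [0.5636 0.2828 0.012 ]
```

Emit:
{"name": "step_arm", "arguments": {
  "moves": [
    [0, -0.01, 0, -0.134, 1],
    [0, -0.01, 0, -0.134, 1],
    [0, -0.01, 0, -0.134, 1],
    [0.02, 0, -0.04, 0, 1],
    [0.02, 0, -0.04, 0, 1],
    [0.02, 0, -0.04, 0, 1],
    [0.02, 0, -0.04, 0, 1],
    [0.02, 0, -0.04, 0, 1],
    [0.02, 0, -0.04, 0, 1],
    [0.02, 0, -0.04, 0, 1],
    [0.02, 0, -0.04, 0, 1],
    [0.02, 0, -0.04, 0, 1]
  ]
}}

```text
time: 3.15
tool_pos: [0.415, 0.191, 0.2616]
tool_rot: [-0.707, -0.001, 0.0, 0.707]
contact_force: [0.3, 1.4, -0.1]
opening: -0.0003
```

Emit:
{"name": "step_arm", "arguments": {
  "moves": [
    [0.02, 0, -0.04, 0, 1],
    [0.02, 0, -0.04, 0, 1],
    [0.025, 0, -0.04, 0, 1],
    [0.025, 0, -0.04, 0, 1],
    [0.025, 0, -0.03, 0, 1],
    [0, 0, 0, 0, 1],
    [0, 0, 0, 0, 1]
  ]
}}

```text
time: 3.85
tool_pos: [0.5298, 0.0022, 0.2608]
tool_rot: [-0.707, 0.001, 0.0, 0.707]
contact_force: [-1.0, 0.1, 0.0]
opening: -0.0
```

```bash
python3 - <<'E'
from h import *
p,R=tool();print(p,R);crop("wrist","w1",0,0,640,480,1)
L=look_for("wrist","vent_top");print(L)
for t in ["hexhead","relief_top","lid_knob"]: print(t,look_for("wrist",t)[:2])
print(proj("wrist",[.5855,-.0945,.182]))
E
```

```text
[0.5298 0.0022 0.2608] [[ 1.     -0.0013  0.0005]
 [-0.0005  0.0004  1.    ]
 [-0.0013 -1.      0.0004]]
[{'point': [0.5832, -0.0929, 0.1848], 'confidence': 0.77}, {'point': [0.5034, 0.0638, 0.1151], 'confidence': 0.61}]
hexhead [{'point': [0.5258, -0.0704, 0.1447], 'confidence': 0.89}]
relief_top [{'point': [0.5117, 0.041, 0.112], 'confidence': 0.7}]
lid_knob [{'point': [0.502, 0.0598, 0.1156], 'confidence': 0.77}, {'point': [0.5093, 0.038, 0.1118], 'confidence': 0.37}]
[183.2408 320.9455]
```

View pics/w1.png

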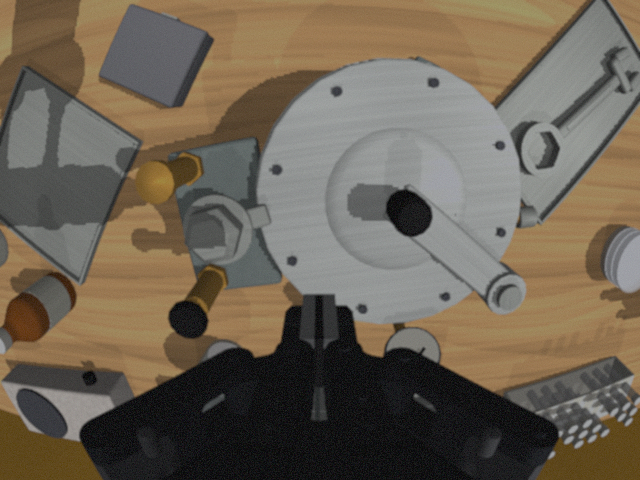

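```bash
python3 - <<'E'
from h import *
c=viewer.get_calibration("wrist");print(-c["R"].T@c["t"])
im=cv2.imread("pics/w1.png")
cv2.imwrite("pics/w1a.png",cv2.resize(im[120:360,130:310],None,fx=3.3,fy=2.5*1.32,interpolation=cv2.INTER_CUBIC))
for nm,u,z in [("vent",(188,319),.182),("relief",(155,182),.178),("knob",(410,213),.167),("pivot",(509,291),.136),("ring",(541,148),.02),("tray",(140,143),.014),("tray",(81,281),.014),("tray",(24,67),.014),("tooltray",(540,226),.012),("tt",(604,2),.012)]:
    print(nm,atz("wrist",u,z,c)[:2])
E
```

```text
[0.4479 0.0036 0.4041]
vent [ 0.5836 -0.0904]
relief [ 0.4845 -0.1036]
knob [0.5085 0.0652]
pivot [0.5856 0.173 ]
ring [0.464  0.2619]
tray [ 0.4655 -0.197 ]
tray [ 0.6396 -0.3174]
tray [ 0.3456 -0.3774]
tooltray [0.5609 0.2807]
tt [0.2533 0.3734]
```

View pics/w1a.png

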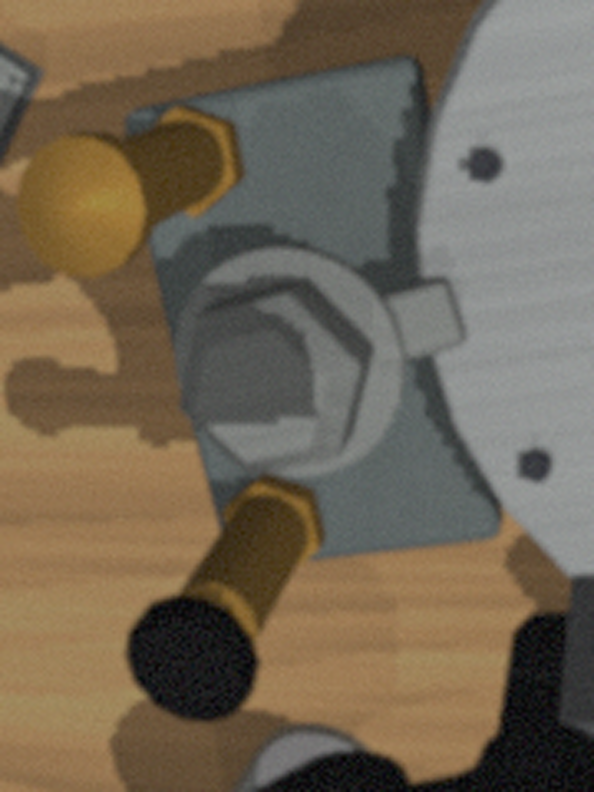

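Emit:
{"name": "step_arm", "arguments": {
  "moves": [
    [0.028, 0, -0.047, 0, 1],
    [0.027, 0, -0.047, 0, 1],
    [0, 0.03, 0, 0, 1],
    [0, 0.03, 0, 0, 1],
    [0, 0.01, 0, 0, 1],
    [0, 0.006, 0, 0, 1],
    [0, 0.005, 0, 0, 1],
    [0, 0.005, 0, 0, 1],
    [0, 0.002, 0, 0, 1],
    [0, 0, 0, 0, 1]
  ]
}}

```text
time: 5.1
tool_pos: [0.5806, -0.0829, 0.1758]
tool_rot: [0.707, 0.002, 0.0, -0.707]
contact_force: [-2.8, 1.5, 6.8]
opening: 0.0002
```

Emit:
{"name": "step_arm", "arguments": {
  "moves": [
    [0, 0.003, 0, 0, 1],
    [0, 0.002, 0, 0, 1],
    [0, 0.001, 0, 0, 1],
    [0, 0, 0, 0, 1],
    [0, 0, 0, 0, 1],
    [0, 0, 0, 0, 1]
  ]
}}

```text
time: 5.7
tool_pos: [0.5808, -0.0829, 0.1719]
tool_rot: [0.707, 0.002, 0.001, -0.707]
contact_force: [-6.0, 2.6, 12.4]
opening: -0.0003
```

Emit:
{"name": "step_arm", "arguments": {
  "moves": [
    [0, 0.001, 0, 0, 1],
    [0, 0, 0, 0, 1],
    [0, 0, 0, 0, 1],
    [0, 0, 0, 0, 1],
    [0, 0, 0, 0, 1],
    [0, 0, 0, 0, 1],
    [0, 0, 0, 0, 1],
    [0, 0, 0, 0, 1],
    [0, 0, 0, 0, 1],
    [0, 0, 0, 0, 1],
    [0, 0, 0, 0, 1],
    [0, 0, 0, 0, 1]
  ]
}}

```text
time: 6.9
tool_pos: [0.5808, -0.0829, 0.1718]
tool_rot: [0.707, 0.003, 0.001, -0.707]
contact_force: [-8.1, 2.7, 15.9]
opening: 0.0
```

```bash
python3 - <<'E'
from h import *
crop("wrist","w2",0,0,640,480,1)
crop("scene","s2",280,170,400,290,5)
E
```

```text
(no output)
```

View pics/w2.png

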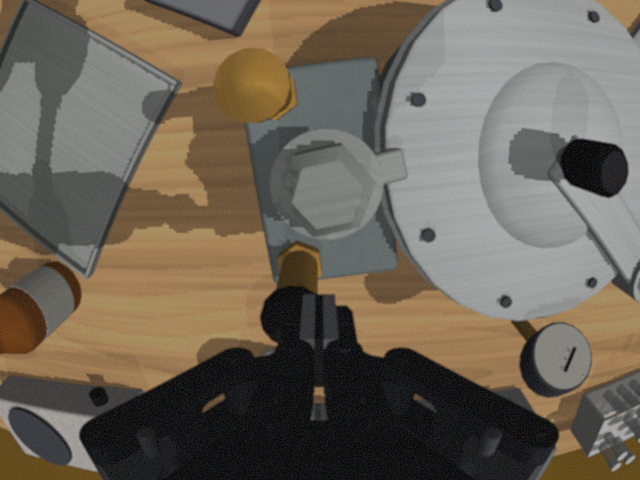

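View pics/s2.png

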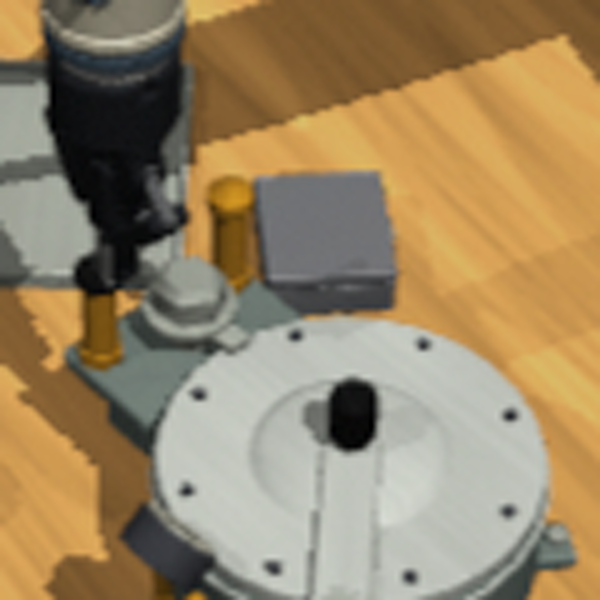

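```bash
python3 - <<'E'
from h import *
im=cv2.imread("pics/w2.png")
cv2.imwrite("pics/w2a.png",cv2.resize(im[110:260,250:420],None,fx=4.5,fy=4,interpolation=cv2.INTER_CUBIC)) 
c=viewer.get_calibration("wrist")
for nm,u,z in [("relief",(254,86),.178),("knobtop",(608,169),.167),("vent?",(291,312),.172)]: print(nm,atz("wrist",u,z,c))
# overlay hex hypotheses
best=None
E
```

```text
relief [ 0.4867 -0.1064  0.178 ]
knobtop [0.5114 0.0603 0.167 ]
vent? [ 0.5806 -0.095   0.172 ]
```

View pics/w2a.png

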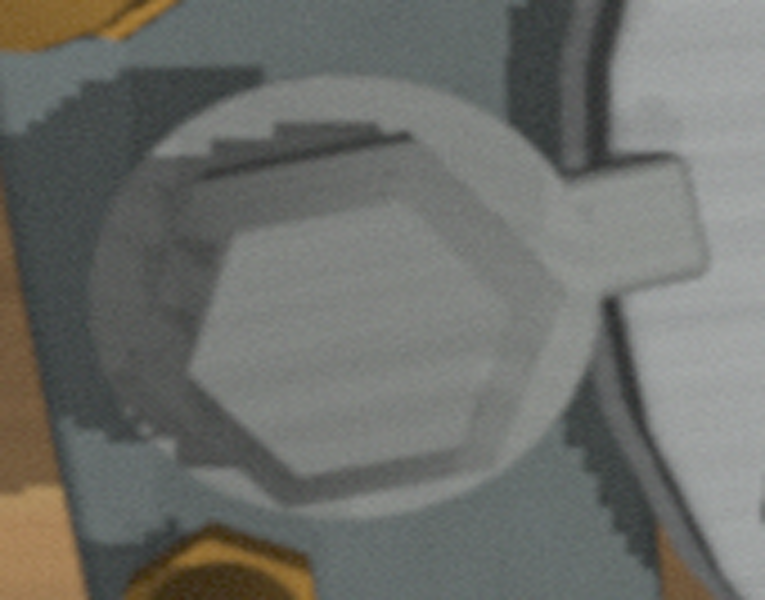

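```bash
python3 - <<'E'
from h import *
c=viewer.get_calibration("wrist")
P=np.array([atz("wrist",(250+x/4.5,110+y/4),.152,c)[:2] for x,y in [(235,232),(397,203),(507,308),(462,445),(300,476),(190,370)]])
m=P.mean(0);d=P-m;a=np.degrees(np.arctan2(d[:,1],d[:,0]));print(m,np.linalg.norm(d,axis=1),a, "corner mod60",a%60)
print("flange",atz("wrist",(250+347/4.5,110+297/4),.128,c)[:2])
# dog finger end centre z .124 ; direction
for x,y in [(700,270),(683,157)]: print("dog",atz("wrist",(250+x/4.5,110+y/4),.124,c)[:2])
E
```

```text
[ 0.533  -0.0791] [0.0165 0.016  0.016  0.0167 0.0165 0.0161] [-137.4037  163.5387  103.695    43.7329  -16.8551  -77.7133] corner mod60 [42.5963 43.5387 43.695  43.7329 43.1449 42.2867]
flange [ 0.5324 -0.0788]
dog [ 0.5289 -0.0375]
dog [ 0.5141 -0.0403]
```

Emit:
{"name": "step_arm", "arguments": {
  "moves": [
    [0, -0.02, 0, 0, 1],
    [0, -0.04, 0, 0, 1],
    [0, -0.04, 0, 0, 1],
    [-0.02, 0, 0.04, 0, 0.8],
    [-0.02, 0, 0.04, 0, 0.6],
    [-0.02, 0, 0.04, 0, 0.5],
    [-0.02, 0, 0.04, 0, 0.5],
    [-0.02, 0, 0.04, 0, 0.5],
    [-0.02, 0, 0.04, 0, 0.5],
    [-0.02, 0, 0.04, 0, 0.5],
    [-0.02, 0, 0.04, 0, 0.5],
    [-0.02, 0, 0.04, 0, 0.5]
  ]
}}

```text
time: 8.2
tool_pos: [0.399, 0.278, 0.2677]
tool_rot: [-0.707, -0.001, -0.001, 0.708]
contact_force: [-0.3, 0.0, 1.0]
opening: 0.0427
```

Emit:
{"name": "step_arm", "arguments": {
  "moves": [
    [-0.01, 0, 0.04, 0, 0.5],
    [0, 0, 0.03, 0, 0.5],
    [0, 0, 0, 0.14, 0.5],
    [0, 0, 0, 0.14, 0.5],
    [0, 0, 0, 0.14, 0.5],
    [0, 0, 0, 0.14, 0.5],
    [0, 0, 0, 0.14, 0.5],
    [0, 0, 0, 0.14, 0.5],
    [0, 0, 0, 0.033, 0.5],
    [0, 0, 0, 0, 0.5]
  ]
}}

```text
time: 9.2
tool_pos: [0.39, 0.3466, 0.2673]
tool_rot: [-0.64, 0.298, -0.299, 0.642]
contact_force: [-0.1, -0.4, 0.6]
opening: 0.0425
```

```bash
python3 - <<'E'
from h import *
p,R=tool();print(p,R);crop("wrist","w3",0,0,640,480,1.25);print(r.state()["opening"])
E
```

```text
[0.39   0.3466 0.2673] [[ 0.6436  0.0018  0.7654]
 [-0.7654  0.0013  0.6436]
 [ 0.0002 -1.      0.0022]]
0.042714958371175143
```

View pics/w3.png

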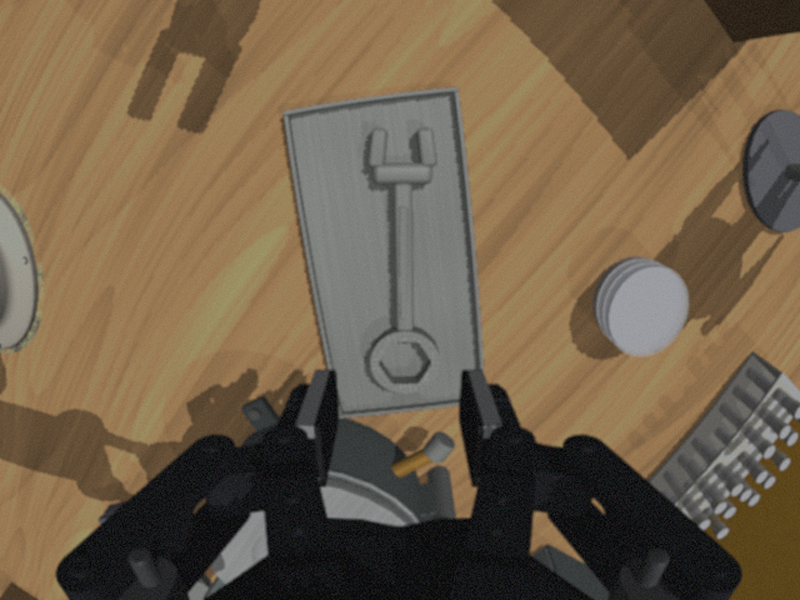

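```bash
python3 - <<'E'
from h import *
f=lambda x,y,z:atz("wrist",(x/1.25,y/1.25),z)[:2]
a,b,n=f(403,361,.019),f(404,186,.019),f(403,326,.019)
print(a,b,n,np.linalg.norm(a-b)); d=b-a; h=np.degrees(np.arctan2(d[1],d[0])); u=d/np.linalg.norm(d)
print("h",h); g=a+.095*u; print("mid",g,"grip",g+.02*u)
p,R=tool(); print(R.T@(np.r_[g+.02*u,.009]-p)); print("psi",np.degrees(np.arctan2(R[1,2],R[0,2])))
for q in [(286,113),(457,90),(480,372),(343,413)]: print(f(*q,.012))
E
```

```text
[0.4647 0.2651] [0.3614 0.3881] [0.4418 0.292 ] 0.16055581015519288
h 130.04003107459909
mid [0.4036 0.3379] grip [0.3907 0.3532]
[-0.0046  0.2582  0.0044]
psi 40.120752080369535
[0.2427 0.3731]
[0.3419 0.48  ]
[0.5324 0.3012]
[0.4591 0.1783]
```

Emit:
{"name": "step_arm", "arguments": {
  "moves": [
    [-0.005, 0.04, 0.004, 0, 0.5],
    [0, 0.04, 0, 0, 0.5],
    [0, 0.04, 0, 0, 0.5],
    [0, 0.04, 0, 0, 0.5],
    [0, 0.04, 0, 0, 0.5],
    [0, 0.03, 0, 0, 0.5],
    [0, 0.015, 0, 0, 0.5],
    [0, 0.01, 0, 0, 0.5],
    [0, 0, 0, 0, 0.5]
  ],
  "newtons": 80
}}

```text
time: 10.15
tool_pos: [0.3896, 0.3528, 0.0111]
tool_rot: [0.641, -0.299, 0.298, -0.641]
contact_force: [-0.7, -0.4, -0.0]
opening: 0.0428
```

```bash
python3 - <<'E'
from h import *
print(tool()[0]);crop("wrist","w4",0,0,640,480,1)
E
```

```text
[0.3896 0.3528 0.0111]
```

View pics/w4.png

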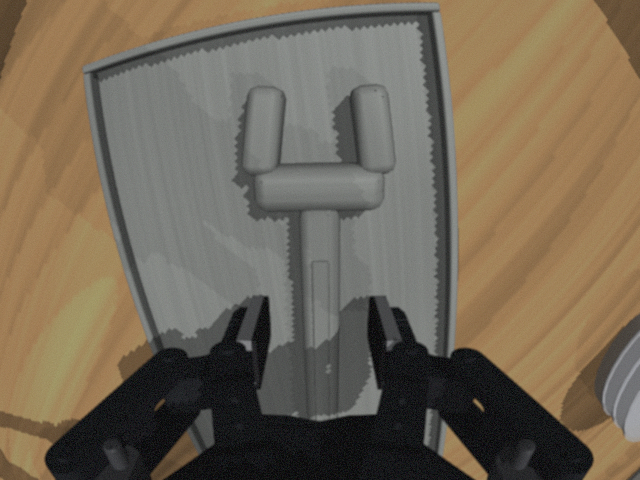

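Emit:
{"name": "step_arm", "arguments": {
  "moves": [
    [0, 0.003, 0, 0, 1],
    [0, 0, 0, 0, 1],
    [0, 0, 0, 0, 1],
    [0, 0, 0, 0, 1],
    [0, 0, 0, 0, 1],
    [0, -0.01, 0, 0, 1],
    [0, -0.02, 0, 0, 1],
    [0, -0.02, 0, 0, 1],
    [0, -0.03, 0, 0, 1]
  ],
  "newtons": 80
}}

```text
time: 11.1
tool_pos: [0.3885, 0.3518, 0.0871]
tool_rot: [0.642, -0.299, 0.298, -0.64]
contact_force: [-0.2, -0.1, -2.1]
opening: 0.0134
```

```bash
python3 - <<'E'
from h import *
print(tool()[0],r.state()["wrist_torque"]);crop("scene","s3",360,250,560,400,4)
E
```

```text
[0.3885 0.3518 0.0871] [ 0.0633 -0.0205  0.0251]
```

View pics/s3.png

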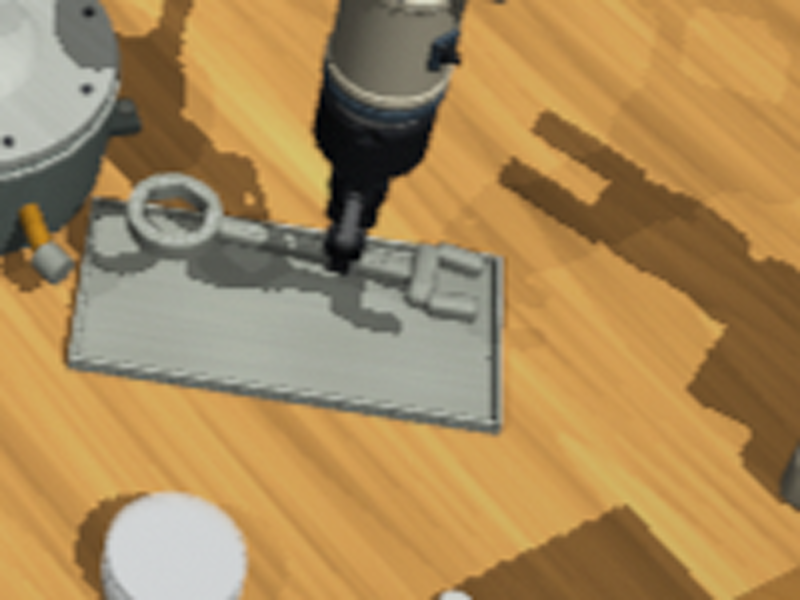

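Emit:
{"name": "step_arm", "arguments": {
  "moves": [
    [0, -0.02, 0, 0.131, 1],
    [0, -0.02, 0, 0.131, 1],
    [0, -0.02, 0, 0.131, 1],
    [0, 0, 0, 0.131, 1],
    [0, 0, 0, 0.131, 1],
    [0, 0, 0, 0.131, 1],
    [-0.042, 0, 0.01, 0, 1],
    [-0.042, 0, 0.01, 0, 1],
    [-0.042, 0, 0.01, 0, 1],
    [-0.042, 0, 0.01, 0, 1],
    [-0.042, 0, 0.01, 0, 1],
    [0, 0, 0, 0, 1]
  ]
}}

```text
time: 12.35
tool_pos: [0.4573, 0.5611, 0.1409]
tool_rot: [-0.481, 0.521, -0.52, 0.476]
contact_force: [-1.7, -1.1, -3.9]
opening: 0.0135
```

```bash
python3 - <<'E'
from h import *
p,R=tool();print(p,np.degrees(np.arctan2(R[1,2],R[0,2])),r.state()["joint_pos"]);crop("top","t3",0,170,300,400,2.6);crop("wrist","w5",0,0,640,480,1)
E
```

```text
[0.4573 0.5611 0.1409] -4.830012756073936 [0.8394 0.4403 0.981  0.0012 1.7277 0.9239]
```

View pics/t3.png

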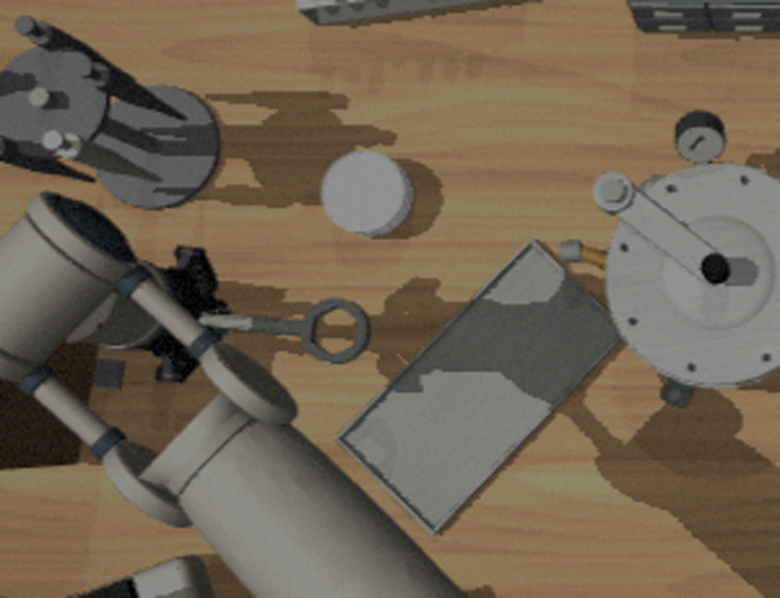

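View pics/w5.png

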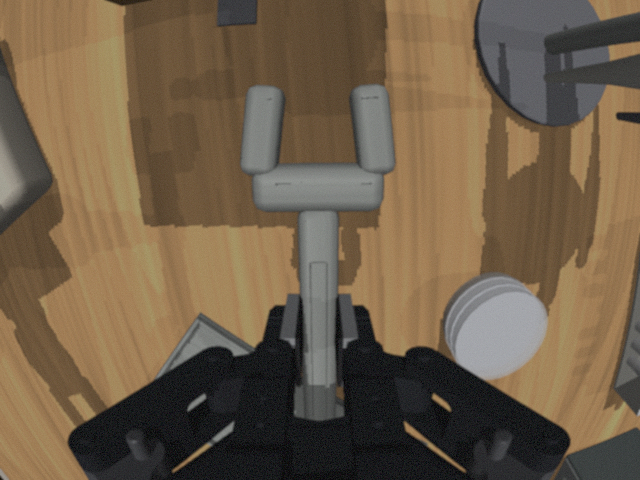

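Emit:
{"name": "step_arm", "arguments": {
  "moves": [
    [0.012, 0.03, 0, 0, 1],
    [0, 0.04, 0, 0, 1],
    [0, 0.03, 0, 0, 1],
    [0, 0.02, 0, 0, 1],
    [0, 0.01, 0, 0, 1],
    [0, 0.004, 0, 0, 1],
    [0, 0, 0, 0, 1]
  ]
}}

```text
time: 13.15
tool_pos: [0.4571, 0.5454, 0.016]
tool_rot: [0.477, -0.521, 0.521, -0.478]
contact_force: [-0.9, -0.6, -1.5]
opening: 0.0129
```

Emit:
{"name": "step_arm", "arguments": {
  "moves": [
    [0, 0.003, 0, 0, 1],
    [0, 0.003, 0, 0, 1],
    [0, 0.002, 0, 0, 1],
    [0, 0, 0, 0, 1],
    [0, 0, 0, 0, 1]
  ]
}}

```text
time: 13.65
tool_pos: [0.4576, 0.5466, 0.0105]
tool_rot: [0.476, -0.521, 0.521, -0.479]
contact_force: [-2.8, -2.4, 10.2]
opening: 0.0132
```

Emit:
{"name": "step_arm", "arguments": {
  "moves": [
    [0, -0.001, 0, 0, 1],
    [0, 0, 0, 0, 0.5],
    [0, 0, 0, 0, 0.5],
    [0, 0, 0, 0, 0.5],
    [0, 0, 0, 0, 0.5],
    [0, -0.03, 0, 0, 0.5],
    [0, -0.04, 0, 0, 0.5],
    [0, -0.04, 0, 0, 0.5]
  ]
}}

```text
time: 14.45
tool_pos: [0.4563, 0.5452, 0.1173]
tool_rot: [0.479, -0.521, 0.521, -0.477]
contact_force: [-0.0, -0.2, 0.5]
opening: 0.0431
```

```bash
python3 - <<'E'
from h import *
p,R=tool();print(p,np.degrees(np.arctan2(R[1,2],R[0,2])),r.state()["joint_pos"]);crop("wrist","w6",0,0,640,480,1)
E
```

```text
[0.4563 0.5452 0.1173] -4.981679702758215 [0.8261 0.4015 1.0719 0.0001 1.6703 0.9131]
```

View pics/w6.png

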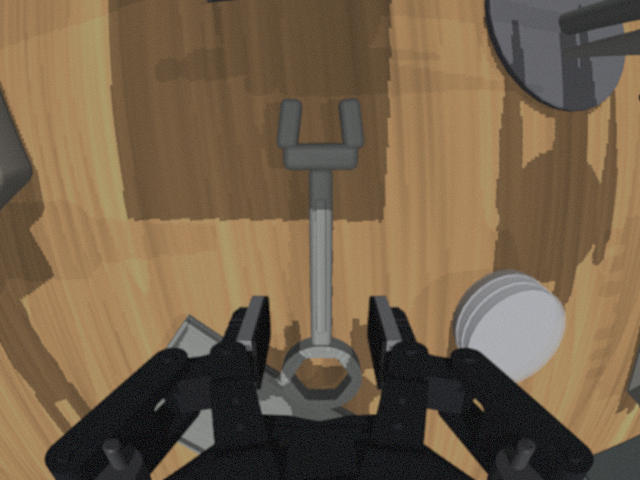

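```bash
python3 - <<'E'
from h import *
f=lambda x,y,z:atz("wrist",(x,y),z)[:2]
for z in (.016,.025):
  a,b=f(321,372,z),f(320,170,z); d=b-a; print(a,b,np.linalg.norm(d),np.degrees(np.arctan2(d[1],d[0])))
for q in [(189,318),(264,366),(340,408)]: print("edge",f(*q,.012))
crop("scene","s4",400,250,560,400,5)
crop("top","t4",40,240,260,400,3.6)
E
```

```text
[0.4504 0.425 ] [0.4639 0.5943] 0.16981920206998516 85.43377720800123
[0.4509 0.4322] [0.464  0.5955] 0.16381753547158834 85.43377720800122
edge [0.3448 0.4838]
edge [0.4014 0.432 ]
edge [0.4642 0.3756]
```

View pics/s4.png

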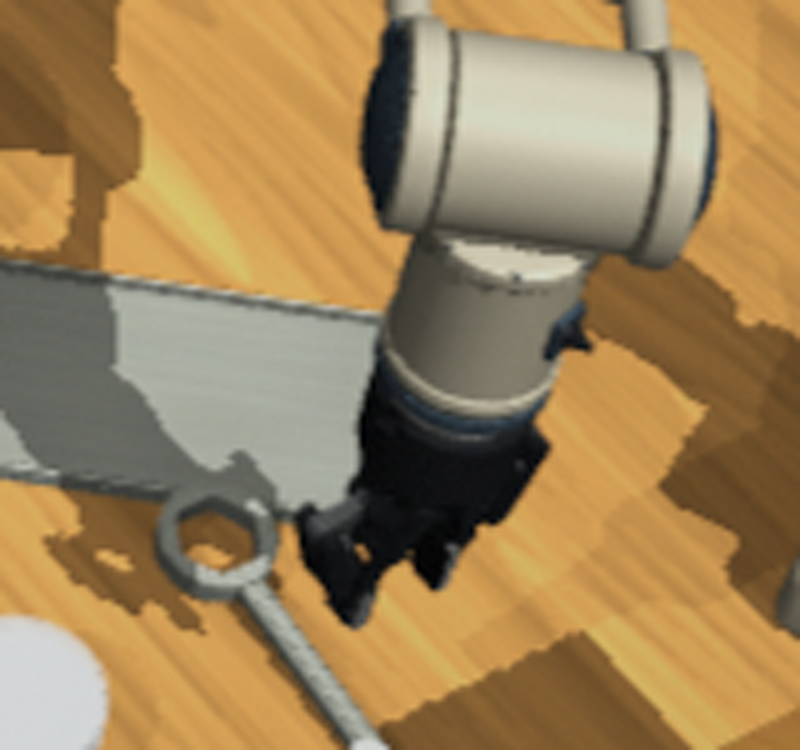

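View pics/t4.png

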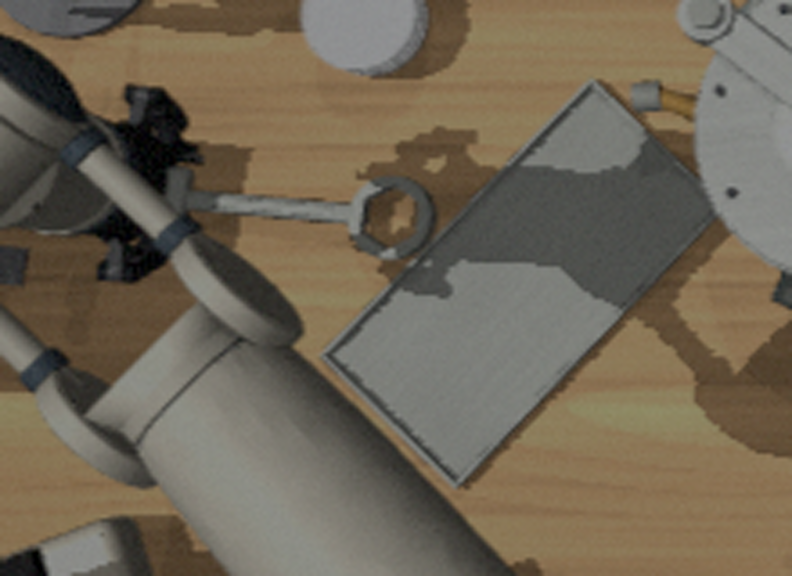

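Emit:
{"name": "step_arm", "arguments": {
  "moves": [
    [0, 0, 0, -0.143, 0.5],
    [0, 0, 0, -0.143, 0.5],
    [0, 0, 0, -0.143, 0.5],
    [0, 0, 0, -0.143, 0.5],
    [0, 0, 0, -0.143, 0.5],
    [0, 0, 0, -0.143, 0.5],
    [0, 0, 0, -0.143, 0.5],
    [0, 0, 0, -0.143, 0.5],
    [0, 0, 0, -0.143, 0.5],
    [0, 0, 0, -0.143, 0.5],
    [0, 0, 0, -0.143, 0.5]
  ]
}}

```text
time: 15.7
tool_pos: [0.4563, 0.5451, 0.115]
tool_rot: [0.707, -0.029, 0.027, -0.706]
contact_force: [-0.5, 0.3, -0.3]
opening: 0.0427
```

Emit:
{"name": "step_arm", "arguments": {
  "moves": [
    [0, 0, 0, -0.143, 0.5],
    [0, 0, 0, -0.143, 0.5],
    [0, 0, 0, -0.143, 0.5],
    [0, 0, 0, -0.143, 0.5],
    [0, 0, 0, -0.143, 0.5],
    [0, 0, 0, -0.143, 0.5],
    [0, 0, 0, -0.143, 0.5],
    [0, 0, 0, -0.143, 0.5],
    [0, 0, 0, -0.143, 0.5],
    [0, 0, 0, -0.143, 0.5],
    [0, 0, 0, -0.143, 0.5],
    [0, 0, 0, 0, 0.5]
  ]
}}

```text
time: 16.9
tool_pos: [0.4563, 0.5452, 0.1152]
tool_rot: [0.52, 0.478, -0.48, -0.52]
contact_force: [0.2, 0.5, 0.3]
opening: 0.0429
```

```bash
python3 - <<'E'
from h import *
p,R=tool();print(p,np.degrees(np.arctan2(R[1,2],R[0,2])),r.state()["joint_pos"]);crop("wrist","w7",0,0,640,480,1)
E
```

```text
[0.4563 0.5452 0.1152] 175.33887394094808 [ 0.8261  0.4025  1.0745  0.      1.6674 -2.2341]
```

View pics/w7.png

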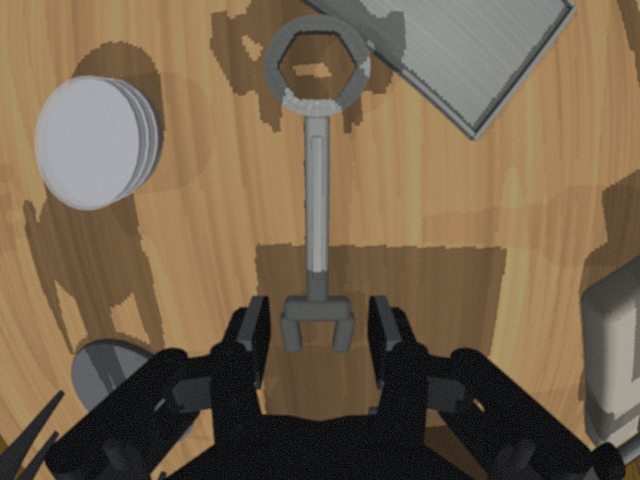

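Emit:
{"name": "step_arm", "arguments": {
  "moves": [
    [0, 0.03, 0, 0, 0.5],
    [0, 0.03, 0, 0, 0.5],
    [0, 0.02, 0, 0, 0.5],
    [0, 0.015, 0, 0, 0.5],
    [0, 0.008, 0, 0, 0.5],
    [0, 0, 0, 0, 0.5],
    [0, 0, 0, 0, 0.5],
    [0, 0, 0, 0, 1],
    [0, 0, 0, 0, 1],
    [0, 0, 0, 0, 1],
    [0, 0, 0, 0, 1],
    [0, 0, 0, 0, 1]
  ],
  "newtons": 60
}}

```text
time: 18.15
tool_pos: [0.4572, 0.5463, 0.0161]
tool_rot: [-0.52, -0.48, 0.478, 0.52]
contact_force: [-1.0, -0.5, 6.1]
opening: 0.0133
```

Emit:
{"name": "step_arm", "arguments": {
  "moves": [
    [0, -0.02, 0, 0, 1],
    [0, -0.02, 0, 0, 1],
    [0.025, 0, -0.01, 0, 1],
    [0, 0.02, 0, 0, 1],
    [0, 0.012, 0, 0, 1],
    [0, 0.005, 0, 0, 1],
    [0, 0.003, 0, 0, 1],
    [0, 0, 0, 0, 1]
  ]
}}

```text
time: 18.95
tool_pos: [0.4685, 0.5694, 0.0141]
tool_rot: [0.52, 0.479, -0.479, -0.52]
contact_force: [-1.1, -0.0, -1.3]
opening: 0.0131
```

Now press down a bit to level, release, and regrip lower.

Emit:
{"name": "step_arm", "arguments": {
  "moves": [
    [0, 0.004, 0, 0, 1],
    [0, 0.002, 0, 0, 1],
    [0, 0, 0, 0, 0.7],
    [0, 0, 0, 0, 0.5],
    [0, 0, 0, 0, 0.5],
    [0, 0, 0, 0, 0.5],
    [0, 0, 0, 0, 0.5]
  ]
}}

```text
time: 19.65
tool_pos: [0.4687, 0.5697, 0.0081]
tool_rot: [0.52, 0.479, -0.479, -0.52]
contact_force: [-0.7, 0.6, 0.4]
opening: 0.0425
```

```bash
python3 - <<'E'
from h import *
p,R=tool();print(p,np.degrees(np.arctan2(R[1,2],R[0,2])),r.state()["contact_force"]);crop("wrist","w8",0,0,640,480,1)
crop("scene","s5",400,250,560,400,5)
E
```

```text
[0.4687 0.5697 0.0081] 175.267756263351 [-0.7217  0.6037  0.4223]
```

View pics/w8.png

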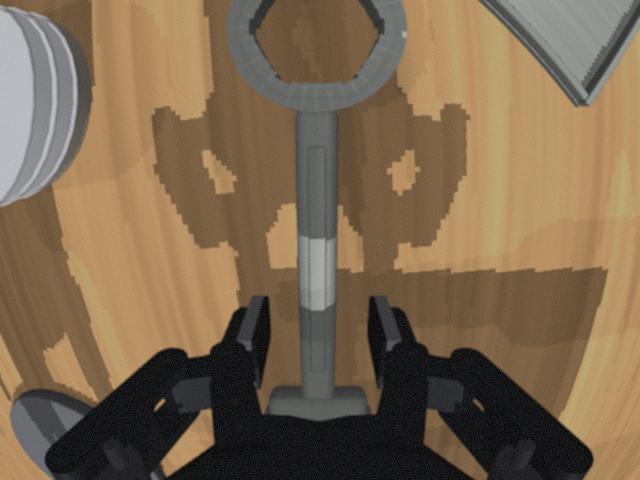

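View pics/s5.png

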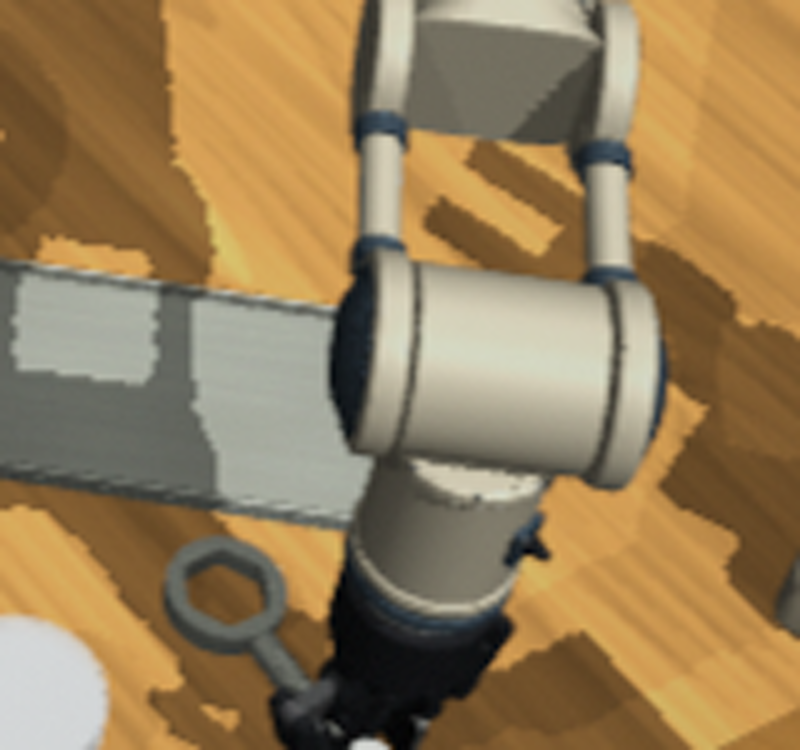

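Emit:
{"name": "step_arm", "arguments": {
  "moves": [
    [0, 0.004, 0, 0, 0.5],
    [0, 0, 0, 0, 0.8],
    [0, 0, 0, 0, 1],
    [0, 0, 0, 0, 1],
    [0, 0, 0, 0, 1],
    [0, 0, 0, 0, 1],
    [0, -0.02, 0, 0, 1],
    [0, -0.03, 0, 0, 1],
    [0, -0.03, 0, 0, 1],
    [0, 0, 0, 0, 1]
  ],
  "newtons": 90
}}

```text
time: 20.75
tool_pos: [0.4704, 0.5716, 0.0905]
tool_rot: [-0.52, -0.482, 0.476, 0.521]
contact_force: [-0.1, 0.9, -0.7]
opening: 0.013
```

```bash
python3 - <<'E'
from h import *
p,R=tool();print(p,r.state()["wrist_torque"]);crop("wrist","w9",0,0,640,480,1)
crop("scene","s6",400,230,560,380,4)
E
```

```text
[0.4704 0.5716 0.0905] [ 0.0333 -0.0309 -0.022 ]
```

View pics/w9.png

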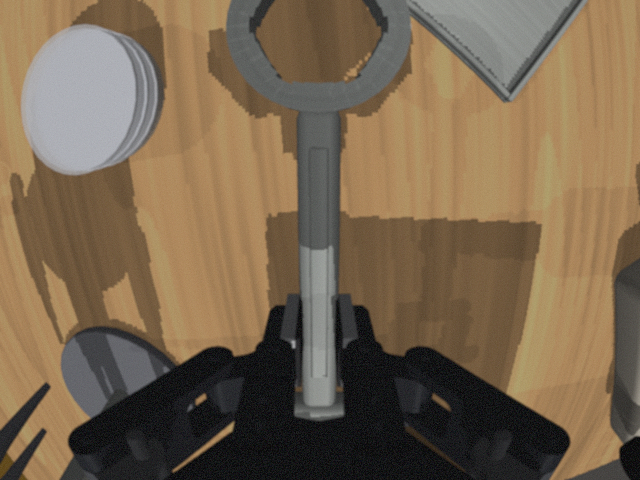

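View pics/s6.png

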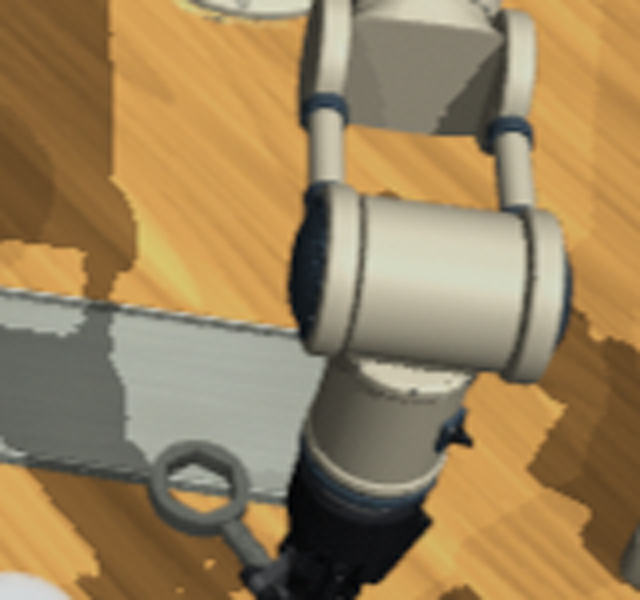

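```bash
python3 - <<'E'
from h import *
p,R=tool()
zt=p[2]+.0115
for nm,q in [("hexedge mid",(319,84)),("outer bottom",(319,110)),("left",(228,30)),("right",(411,30)),("handle jaws px",(319,410)),("top",(319,2))]:
    X=atz("wrist",q,zt); print(nm,R.T@(X-p))
im=viewer.capture("wrist")
# predict outlines for ring at tool x offset
for off in (-.112,-.115,-.118,-.122):
    print(off,[proj("wrist",p+R@np.array([off+.0325*np.cos(t),0,.0325*np.sin(t)])+[0,0,.0115]).round() .tolist() for t in (0,np.pi/2,-np.pi/2)],[proj("wrist",p+R@np.array([off+.022,0,0])+[0,0,.0115]).round().tolist()])
E
```

```text
hexedge mid [-0.0939 -0.0116  0.0001]
outer bottom [-0.0847 -0.0116  0.0002]
left [-0.1149 -0.0116 -0.0317]
right [-0.115  -0.0116  0.0324]
handle jaws px [ 0.0487 -0.0115  0.0003]
top [-0.1241 -0.0116  0.0001]
-0.112 [[317.0, 127.0], [411.0, 39.0], [223.0, 39.0]] [[317.0, 97.0]]
-0.115 [[317.0, 118.0], [411.0, 31.0], [223.0, 31.0]] [[317.0, 88.0]]
-0.118 [[317.0, 110.0], [411.0, 23.0], [223.0, 23.0]] [[317.0, 79.0]]
-0.122 [[317.0, 98.0], [411.0, 12.0], [224.0, 12.0]] [[317.0, 68.0]]
```

Emit:
{"name": "step_arm", "arguments": {
  "moves": [
    [0, -0.04, 0, 0, 1],
    [-0.02, -0.04, -0.002, 0, 1],
    [-0.03, -0.03, -0.003, 0, 1],
    [-0.03, -0.03, -0.003, 0, 1],
    [-0.03, -0.03, -0.003, 0, 1],
    [-0.045, 0, -0.004, 0, 1],
    [-0.045, 0, -0.004, 0, 1],
    [-0.045, 0, -0.004, 0, 1],
    [-0.045, 0, -0.004, 0, 1],
    [-0.045, 0, -0.004, 0, 1],
    [-0.045, 0, -0.004, 0, 1],
    [-0.04, 0, 0, 0, 1]
  ]
}}

```text
time: 22.1
tool_pos: [0.4489, 0.1917, 0.251]
tool_rot: [0.544, 0.456, -0.464, -0.53]
contact_force: [-0.0, 0.4, -2.6]
opening: 0.0132
```

Emit:
{"name": "step_arm", "arguments": {
  "moves": [
    [0, 0, 0, 0.14, 1],
    [0, 0, 0, 0.14, 1],
    [0, 0, 0, 0.14, 1],
    [0, 0, 0, 0.14, 1],
    [0, 0, 0, 0.14, 1],
    [0, 0, 0, 0.14, 1],
    [0, 0, 0, 0.14, 1],
    [0, 0, 0, 0.14, 1],
    [0, 0, 0, 0.14, 1],
    [0, 0, 0, 0.14, 1],
    [0, 0, 0, 0.14, 1],
    [0, 0, 0, 0.14, 1]
  ]
}}

```text
time: 23.3
tool_pos: [0.449, 0.1935, 0.2511]
tool_rot: [0.709, -0.091, 0.096, -0.693]
contact_force: [0.6, 1.0, -2.9]
opening: 0.0133
```

Emit:
{"name": "step_arm", "arguments": {
  "moves": [
    [0, 0, 0, 0.14, 1],
    [0, 0, 0, 0.14, 1],
    [0, 0, 0, 0.14, 1],
    [0, 0, 0, 0.14, 1],
    [0, 0, 0, 0.14, 1],
    [0, 0, 0, 0.14, 1],
    [0, 0, 0, 0.14, 1],
    [0, 0, 0, 0.14, 1],
    [0, 0, 0, 0.14, 1],
    [0, 0, 0, 0.14, 1],
    [0, 0, 0, 0.14, 1],
    [0, 0, 0, 0, 1]
  ]
}}

```text
time: 24.5
tool_pos: [0.449, 0.1935, 0.2514]
tool_rot: [0.443, -0.547, 0.561, -0.435]
contact_force: [0.3, 0.4, -3.1]
opening: 0.0134
```

```bash
cat >> h.py <<'E'
def psi():
    p,R=tool(); return np.degrees(np.arctan2(R[1,2],R[0,2]))
E
python3 - <<'E'
from h import *
p,R=tool();print(p,psi(),r.state()["joint_pos"]);
h=np.radians(-106.8);t=np.r_[np.array([.5328,-.079])+.1165*np.array([np.cos(h),np.sin(h)]),.23]
print(t,R.T@(t-p), "turn",np.radians(psi()+16.8))
E
```

```text
[0.449  0.1935 0.2514] -13.19924078767891 [ 0.3535 -0.1974  1.4737 -0.0241  1.869   0.5769]
[ 0.4991 -0.1905  0.23  ] [0.3619 0.0304 0.1363] turn 0.0628451038265206
```

Emit:
{"name": "step_arm", "arguments": {
  "moves": [
    [0.04, 0, 0.015, 0, 1],
    [0.04, 0, 0.015, 0, 1],
    [0.04, 0, 0.015, 0, 1],
    [0.04, 0, 0.015, 0, 1],
    [0.04, 0, 0.015, 0, 1],
    [0.04, 0, 0.015, 0, 1],
    [0.04, 0, 0.015, 0, 1],
    [0.04, 0, 0.015, 0, 1],
    [0.04, 0, 0.015, 0.063, 1],
    [0, 0, 0, 0, 1],
    [0, 0, 0, 0, 1]
  ]
}}

```text
time: 25.6
tool_pos: [0.4986, -0.1881, 0.2606]
tool_rot: [0.425, -0.56, 0.574, -0.42]
contact_force: [-0.3, -1.1, -2.9]
opening: 0.0135
```

```bash
cat >> h.py <<'E'
HEX=np.array([.5328,-.079])
def seat(hdeg,Rr=.1165,lat=0.0003):
    p,R=tool(); h=np.radians(hdeg); u=np.array([np.cos(h),np.sin(h)])
    t=np.r_[HEX+Rr*u,p[2]]
    ring=p+R@[-Rr,0,lat]
    print("tcp",p,"psi",psi(),"ring",ring,"tool delta",R.T@(t-p),"turn",np.radians(psi()-90-hdeg))
E
python3 - <<'E'
from h import *
seat(-106.8);crop("wrist","w10",0,0,640,480,1)
E
```

```text
tcp [ 0.4986 -0.1881  0.2606] psi -16.670994022512424 ring [ 0.5323 -0.0766  0.2586] tool delta [0.0022 0.     0.0012] turn 0.0022515790619119535
```

View pics/w10.png

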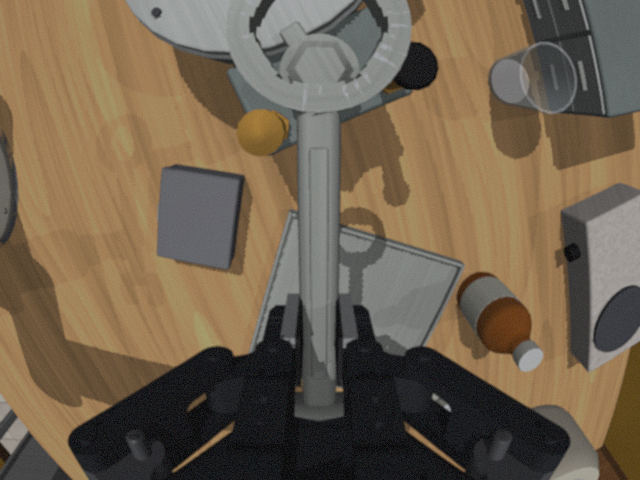

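Emit:
{"name": "step_arm", "arguments": {
  "moves": [
    [0.002, 0.03, 0.001, 0.002, 1],
    [0, 0.03, 0, 0, 1],
    [0, 0.02, 0, 0, 1],
    [0, 0.008, 0, 0, 1],
    [0, 0, 0, 0, 1]
  ]
}}

```text
time: 26.15
tool_pos: [0.4997, -0.1902, 0.1734]
tool_rot: [0.424, -0.56, 0.574, -0.42]
contact_force: [-1.1, 0.7, -3.0]
opening: 0.0131
```

```bash
python3 - <<'E'
from h import *
seat(-106.8);im=viewer.capture("wrist");crop("wrist","w11",200,0,440,140,3.3,im=im)
c=viewer.get_calibration("wrist")
h=np.radians(13.2)
for z,rr in((.152,.0165),):
  P=[proj("wrist",[HEX[0]+rr*np.cos(h+np.pi/6+k*np.pi/3),HEX[1]+rr*np.sin(h+np.pi/6+k*np.pi/3),z]) for k in range(6)]
  print([((q[0]-200)*3.3,q[1]*3.3) for q in P])
E
```

```text
tcp [ 0.4997 -0.1902  0.1734] psi -16.704687196315998 ring [ 0.5335 -0.0787  0.1714] tool delta [ 0.0005  0.     -0.0005] turn 0.0016635222435927048
[(np.float64(445.25936371160753), np.float64(31.3156604373078)), (np.float64(318.65530617549575), np.float64(31.03532424850037)), (np.float64(254.91452481822924), np.float64(133.633576942062)), (np.float64(318.0358824072062), np.float64(236.49286953249137)), (np.float64(444.93681122952916), np.float64(236.61759937477214)), (np.float64(508.38389726560933), np.float64(134.03930214919927))]
```

View pics/w11.png

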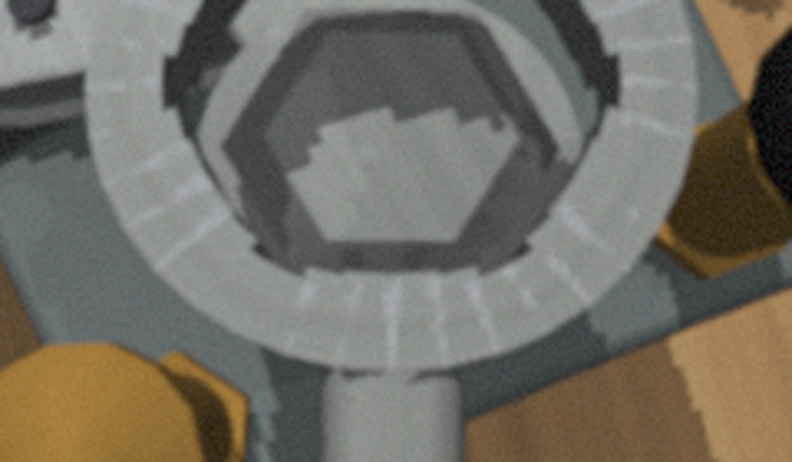

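```bash
python3 - <<'E'
from h import *
p,R=tool()
for Rr in (.113,.115,.1165,.118):
  for a in [(-Rr,0,.0254),(-Rr,0,-.0254),(-Rr+.022,0,0),(-Rr+.0325,0,0)]:
    X=p+R@np.array(a)+[0,0,.0115]; q=proj("wrist",X); print(Rr,((q-[200,0])*3.3).round(),end=' ')
  print()
E
```

```text
0.113 [634. 112.] 0.113 [152. 112.] 0.113 [393. 305.] 0.113 [393. 403.] 
0.115 [634.  95.] 0.115 [152.  94.] 0.115 [393. 286.] 0.115 [393. 384.] 
0.1165 [634.  82.] 0.1165 [152.  81.] 0.1165 [393. 272.] 0.1165 [393. 370.] 
0.118 [634.  69.] 0.118 [153.  68.] 0.118 [393. 258.] 0.118 [393. 356.]
```

Emit:
{"name": "step_arm", "arguments": {
  "moves": [
    [0, 0.01, 0, 0, 1],
    [0, 0.008, 0, 0, 1],
    [0, 0.006, 0, 0, 1],
    [0, 0.004, 0, 0, 1],
    [0, 0, 0, 0, 1]
  ]
}}

```text
time: 26.7
tool_pos: [0.5001, -0.192, 0.1458]
tool_rot: [0.424, -0.56, 0.575, -0.419]
contact_force: [-0.9, 0.1, -3.1]
opening: 0.0129
```

Emit:
{"name": "step_arm", "arguments": {
  "moves": [
    [0, 0.005, 0, 0, 1],
    [0, 0.003, 0, 0, 1],
    [0, 0.002, 0, 0, 1],
    [0, 0, 0, 0, 1]
  ]
}}

```text
time: 27.1
tool_pos: [0.5004, -0.1923, 0.1364]
tool_rot: [0.423, -0.56, 0.576, -0.419]
contact_force: [-0.2, -0.4, -2.2]
opening: 0.0133
```

```bash
python3 - <<'E'
from h import *
seat(-106.8);im=viewer.capture("wrist");crop("wrist","w12",200,0,440,140,3.3,im=im)
E
```

```text
tcp [ 0.5004 -0.1923  0.1364] psi -16.862719761426796 ring [ 0.5345 -0.081   0.1343] tool delta [-0.0014 -0.     -0.0017] turn -0.0010946663429630937
```

View pics/w12.png

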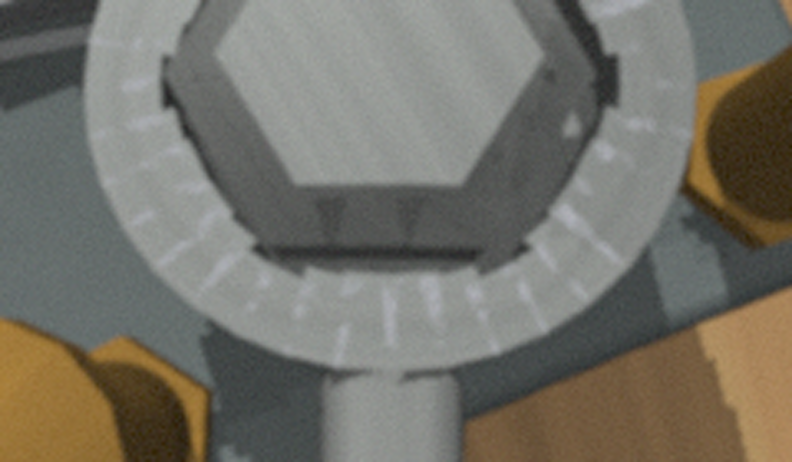

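Emit:
{"name": "step_arm", "arguments": {
  "moves": [
    [-0.001, 0.001, -0.0015, 0, 1],
    [-0.0005, 0, 0.0112, -0.096, 1],
    [-0.0005, 0, 0.0112, -0.096, 1],
    [-0.0005, 0, 0.0112, -0.096, 1],
    [-0.0005, 0, 0.0112, -0.096, 1],
    [-0.0005, 0, 0.0112, -0.096, 1],
    [-0.0005, 0, 0.0112, -0.096, 1],
    [0, 0, 0, 0, 1]
  ]
}}

```text
time: 27.95
tool_pos: [0.5661, -0.191, 0.136]
tool_rot: [0.57, -0.418, 0.431, -0.561]
contact_force: [-1.3, 1.1, -1.9]
opening: 0.0135
```

```bash
python3 - <<'E'
from h import *
seat(-106.8+33);print(r.state()["wrist_torque"]);im=viewer.capture("wrist");crop("wrist","w13",200,0,440,140,3.3,im=im)
E
```

```text
tcp [ 0.5661 -0.191   0.136 ] psi 16.23479691525325 ring [ 0.5338 -0.079   0.1335] tool delta [-0.0003 -0.     -0.0007] turn 0.0006073207407064497
[0.4124 0.1156 0.0263]
```

View pics/w13.png

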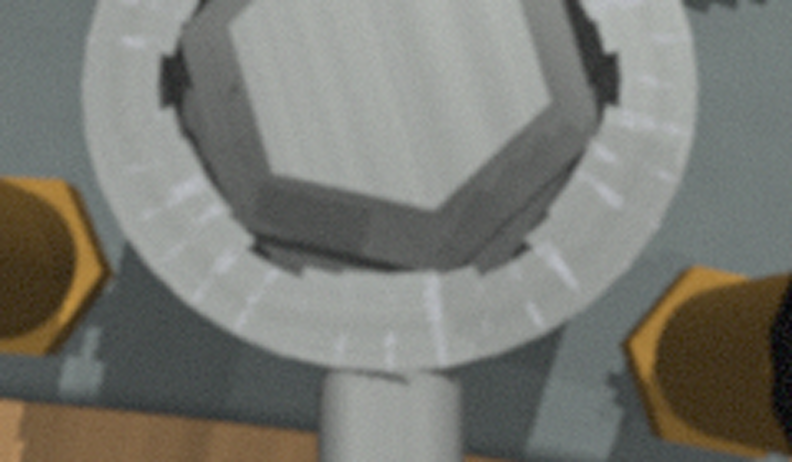

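Emit:
{"name": "step_arm", "arguments": {
  "moves": [
    [-0.0005, 0, 0.0112, -0.096, 1],
    [-0.0005, 0, 0.0112, -0.096, 1],
    [-0.0005, 0, 0.0112, -0.096, 1],
    [-0.0005, 0, 0.0112, -0.096, 1],
    [-0.0005, 0, 0.0112, -0.096, 1],
    [-0.0005, 0, 0.0112, -0.096, 1],
    [0, 0, 0, 0, 1]
  ]
}}

```text
time: 28.7
tool_pos: [0.6214, -0.1552, 0.1358]
tool_rot: [0.668, -0.242, 0.252, -0.657]
contact_force: [-2.6, 2.1, -3.1]
opening: 0.0134
```

```bash
python3 - <<'E'
from h import *
seat(-106.8+66);print(r.state()["wrist_torque"]);im=viewer.capture("wrist");crop("wrist","w14",200,0,440,140,3.3,im=im)
E
```

```text
tcp [ 0.6214 -0.1552  0.1358] psi 49.113713865517795 ring [ 0.5335 -0.0788  0.1336] tool delta [-0.0004 -0.     -0.0002] turn -0.0015059771455331404
[0.5991 0.37   0.0206]
```

View pics/w14.png

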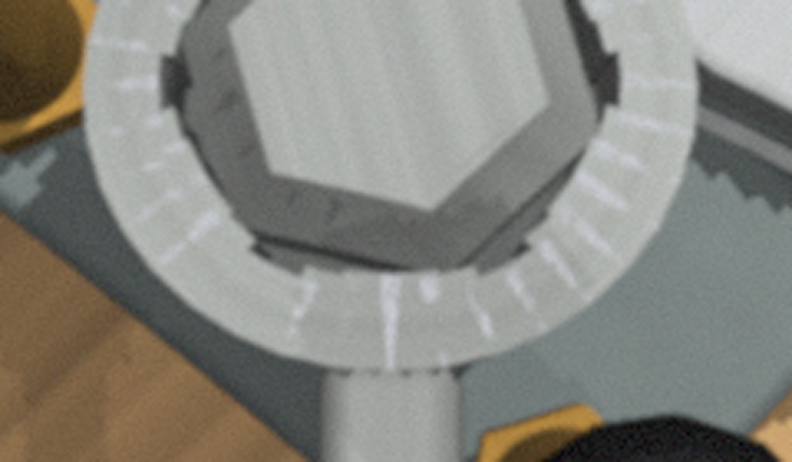

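Emit:
{"name": "step_arm", "arguments": {
  "moves": [
    [-0.0006, 0, -0.0122, 0.105, 1],
    [-0.0006, 0, -0.0122, 0.105, 1],
    [0, 0, 0, 0, 1],
    [0, -0.012, 0, 0, 1],
    [0, -0.012, 0, 0, 1],
    [0, -0.01, 0, 0, 1],
    [0, 0, 0, 0, 1]
  ]
}}

```text
time: 29.45
tool_pos: [0.6051, -0.1721, 0.1738]
tool_rot: [0.638, -0.307, 0.323, -0.628]
contact_force: [0.4, 0.7, -2.1]
opening: 0.0129
```

Emit:
{"name": "step_arm", "arguments": {
  "moves": [
    [-0.0006, 0, -0.0122, 0.105, 1],
    [-0.0006, 0, -0.0122, 0.105, 1],
    [-0.0006, 0, -0.0122, 0.105, 1],
    [-0.0006, 0, -0.0122, 0.105, 1],
    [-0.0006, 0, -0.0122, 0.105, 1],
    [-0.0006, 0, -0.0122, 0.105, 1],
    [-0.0006, 0, -0.0122, 0.105, 1],
    [-0.0006, 0, -0.0122, 0.105, 1],
    [-0.0006, 0, -0.0122, 0.105, 1],
    [-0.0006, 0, -0.0122, 0.105, 1],
    [0, 0, 0, 0, 1]
  ]
}}

```text
time: 30.55
tool_pos: [0.4874, -0.1863, 0.1699]
tool_rot: [0.391, -0.582, 0.598, -0.388]
contact_force: [0.7, -1.1, -3.1]
opening: 0.0132
```

```bash
python3 - <<'E'
from h import *
seat(-112.8);im=viewer.capture("wrist");crop("wrist","w15",200,0,440,140,3.3,im=im)
E
```

```text
tcp [ 0.4874 -0.1863  0.1699] psi -23.096078294214575 ring [ 0.5334 -0.0793  0.168 ] tool delta [-0.0001  0.      0.0003] turn -0.00516754107773292
```

View pics/w15.png

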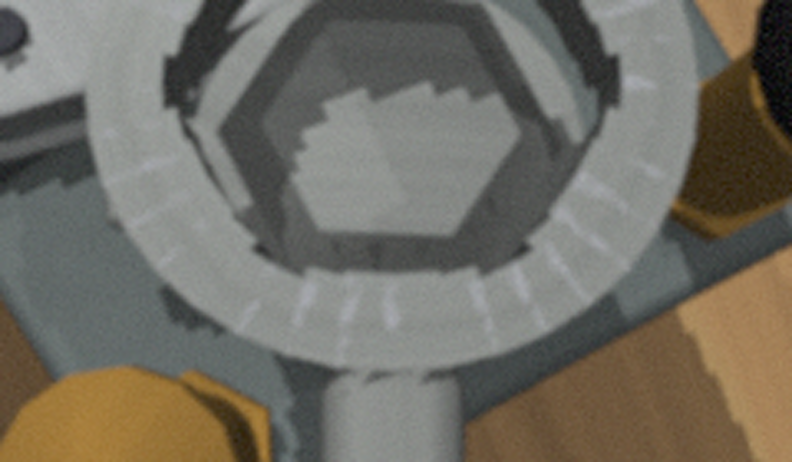

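Emit:
{"name": "step_arm", "arguments": {
  "moves": [
    [0, 0.01, 0, 0, 1],
    [0, 0.008, 0, 0, 1],
    [0, 0.006, 0, 0, 1],
    [0, 0.005, 0, 0, 1],
    [0, 0.003, 0, 0, 1],
    [0, 0.001, 0, 0, 1],
    [0, 0, 0, 0, 1]
  ]
}}

```text
time: 31.3
tool_pos: [0.4883, -0.1874, 0.1366]
tool_rot: [0.392, -0.582, 0.598, -0.388]
contact_force: [0.2, 0.5, -2.4]
opening: 0.0132
```

```bash
python3 - <<'E'
from h import *
seat(-112.8)
E
```

```text
tcp [ 0.4883 -0.1874  0.1366] psi -23.038326348977336 ring [ 0.5342 -0.0804  0.1347] tool delta [-0.0007 -0.     -0.001 ] turn -0.004159579483911576
```

Emit:
{"name": "step_arm", "arguments": {
  "moves": [
    [-0.0007, 0.001, -0.001, 0, 1],
    [-0.0005, 0, 0.0112, -0.096, 1],
    [-0.0005, 0, 0.0112, -0.096, 1],
    [-0.0005, 0, 0.0112, -0.096, 1],
    [-0.0005, 0, 0.0112, -0.096, 1],
    [-0.0005, 0, 0.0112, -0.096, 1],
    [-0.0005, 0, 0.0112, -0.096, 1],
    [-0.0005, 0, 0.0112, -0.096, 1],
    [-0.0005, 0, 0.0112, -0.096, 1],
    [-0.0005, 0, 0.0112, -0.096, 1],
    [-0.0005, 0, 0.0112, -0.096, 1],
    [0, 0, 0, 0, 1]
  ]
}}

```text
time: 32.5
tool_pos: [0.5955, -0.1777, 0.1361]
tool_rot: [0.624, -0.337, 0.348, -0.614]
contact_force: [-1.9, 1.0, -2.3]
opening: 0.0133
```

Emit:
{"name": "step_arm", "arguments": {
  "moves": [
    [-0.0005, 0, 0.0112, -0.096, 1],
    [-0.0005, 0, 0.0112, -0.096, 1],
    [-0.0005, 0, 0.0112, -0.096, 1],
    [0, 0, 0, 0, 1],
    [0, 0, 0, 0, 1]
  ]
}}

```text
time: 33.0
tool_pos: [0.6204, -0.1564, 0.136]
tool_rot: [0.666, -0.247, 0.257, -0.655]
contact_force: [-3.3, 2.4, -2.2]
opening: 0.0129
```

```bash
python3 - <<'E'
from h import *
seat(-41);print(r.state()["wrist_torque"]);im=viewer.capture("wrist");crop("wrist","w16",200,0,440,140,3.3,im=im)
E
```

```text
tcp [ 0.6204 -0.1564  0.136 ] psi 48.27113686604592 ring [ 0.5337 -0.0787  0.1337] tool delta [-0.0004 -0.      0.0009] turn -0.012721061483903147
[0.6378 0.4519 0.0749]
```

View pics/w16.png

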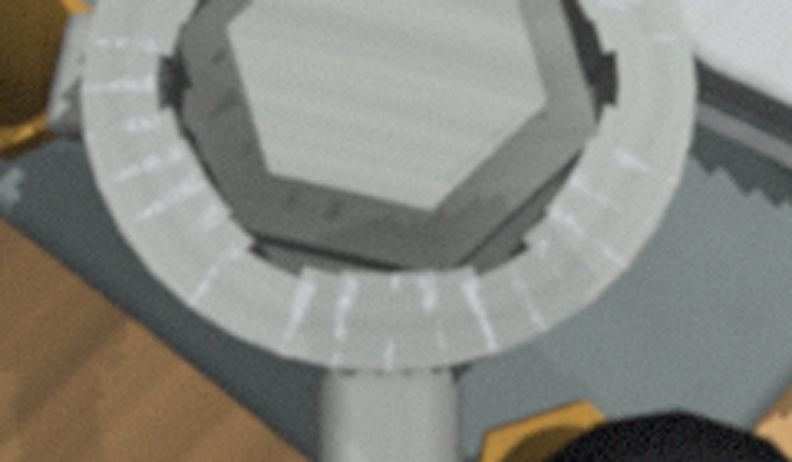

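Emit:
{"name": "step_arm", "arguments": {
  "moves": [
    [-0.0006, 0, -0.0122, 0.105, 1],
    [-0.0006, 0, -0.0122, 0.105, 1],
    [0, 0, 0, 0, 1],
    [0, -0.012, 0, 0, 1],
    [0, -0.012, 0, 0, 1],
    [0, -0.01, 0, 0, 1],
    [0, 0, 0, 0, 1]
  ]
}}

```text
time: 33.75
tool_pos: [0.6041, -0.1727, 0.1738]
tool_rot: [0.636, -0.31, 0.326, -0.626]
contact_force: [0.2, -0.7, -2.3]
opening: 0.0132
```

Emit:
{"name": "step_arm", "arguments": {
  "moves": [
    [-0.0006, 0, -0.0122, 0.105, 1],
    [-0.0006, 0, -0.0122, 0.105, 1],
    [-0.0006, 0, -0.0122, 0.105, 1],
    [-0.0006, 0, -0.0122, 0.105, 1],
    [-0.0006, 0, -0.0122, 0.105, 1],
    [-0.0006, 0, -0.0122, 0.105, 1],
    [-0.0006, 0, -0.0122, 0.105, 1],
    [-0.0006, 0, -0.0122, 0.105, 1],
    [-0.0006, 0, -0.0122, 0.105, 1],
    [-0.0006, 0, -0.0122, 0.105, 1],
    [0, 0, 0, 0, 1]
  ]
}}

```text
time: 34.85
tool_pos: [0.4862, -0.1856, 0.1698]
tool_rot: [0.388, -0.584, 0.6, -0.385]
contact_force: [1.8, -0.3, -2.4]
opening: 0.0132
```

```bash
python3 - <<'E'
from h import *
seat(-113.7);im=viewer.capture("wrist");crop("wrist","w17",200,0,440,140,3.3,im=im)
E
```

```text
tcp [ 0.4862 -0.1856  0.1698] psi -23.778224293615096 ring [ 0.5334 -0.0791  0.168 ] tool delta [ 0.0002  0.     -0.0001] turn -0.001365271478630162
```

View pics/w17.png

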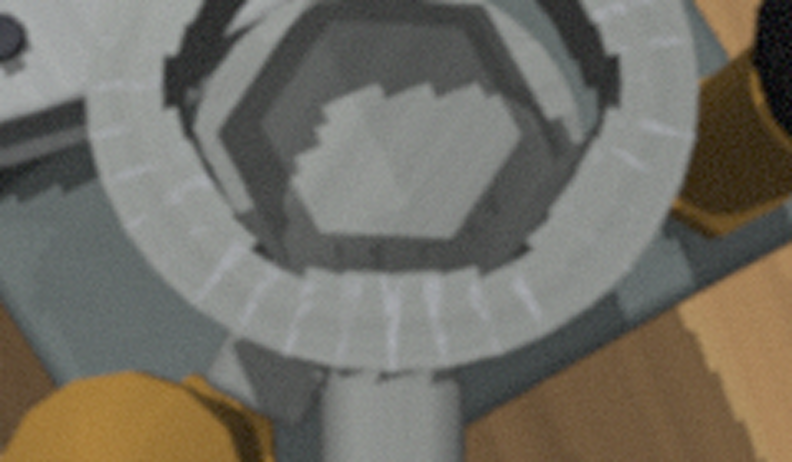

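Emit:
{"name": "step_arm", "arguments": {
  "moves": [
    [0, 0.01, 0, 0, 1],
    [0, 0.008, 0, 0, 1],
    [0, 0.006, 0, 0, 1],
    [0, 0.005, 0, 0, 1],
    [0, 0.003, 0, 0, 1],
    [0, 0.001, 0, 0, 1],
    [0, 0, 0, 0, 1]
  ]
}}

```text
time: 35.6
tool_pos: [0.4871, -0.1866, 0.1365]
tool_rot: [0.388, -0.584, 0.6, -0.385]
contact_force: [0.5, 0.2, -1.3]
opening: 0.0134
```

Emit:
{"name": "step_arm", "arguments": {
  "moves": [
    [-0.0007, 0.001, -0.001, 0, 1],
    [-0.0005, 0, 0.0112, -0.096, 1],
    [-0.0005, 0, 0.0112, -0.096, 1],
    [-0.0005, 0, 0.0112, -0.096, 1],
    [-0.0005, 0, 0.0112, -0.096, 1],
    [-0.0005, 0, 0.0112, -0.096, 1],
    [-0.0005, 0, 0.0112, -0.096, 1],
    [-0.0005, 0, 0.0112, -0.096, 1],
    [-0.0005, 0, 0.0112, -0.096, 1],
    [-0.0002, 0, 0.0061, -0.052, 1],
    [0, 0, 0, 0, 1]
  ]
}}

```text
time: 36.7
tool_pos: [0.5795, -0.1861, 0.1362]
tool_rot: [0.595, -0.382, 0.395, -0.586]
contact_force: [-2.0, -1.6, -2.8]
opening: 0.0132
```

```bash
python3 - <<'E'
from h import *
seat(-61);print(r.state()["wrist_torque"]);im=viewer.capture("wrist");crop("wrist","w18",200,0,440,140,3.3,im=im)
E
```

```text
tcp [ 0.5795 -0.1861  0.1362] psi 23.281019447618707 ring [ 0.5337 -0.079   0.1336] tool delta [-0.0009 -0.      0.011 ] turn -0.09981504049657766
[0.0773 0.3123 0.0929]
```

View pics/w18.png

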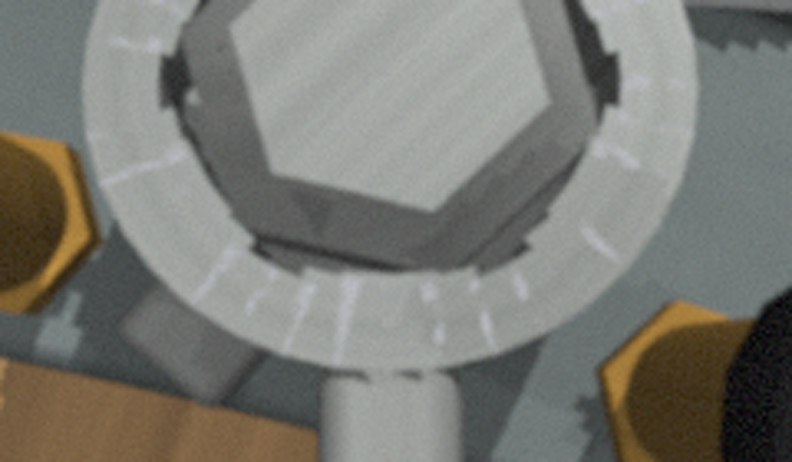

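Emit:
{"name": "step_arm", "arguments": {
  "moves": [
    [-0.0001, 0, 0.0061, -0.052, 1],
    [-0.0001, 0, 0.004, -0.035, 1],
    [0, 0, 0, 0, 1]
  ]
}}

```text
time: 37.05
tool_pos: [0.5868, -0.1826, 0.1358]
tool_rot: [0.612, -0.358, 0.369, -0.6]
contact_force: [-7.4, -1.2, -2.2]
opening: 0.0131
```

Emit:
{"name": "step_arm", "arguments": {
  "moves": [
    [0, 0, 0.004, -0.035, 1],
    [0, 0, 0, 0, 1]
  ]
}}

```text
time: 37.25
tool_pos: [0.5894, -0.1812, 0.1356]
tool_rot: [0.619, -0.349, 0.358, -0.606]
contact_force: [-10.6, -2.7, -2.0]
opening: 0.0133
```

```bash
python3 - <<'E'
from h import *
seat(-60);print(r.state()["wrist_torque"]);im=viewer.capture("wrist");crop("wrist","w19",200,0,440,140,3.3,im=im)
E
```

```text
tcp [ 0.5894 -0.1812  0.1356] psi 29.99942672466219 ring [ 0.5314 -0.0802  0.1332] tool delta [-0.0003 -0.      0.0021] turn -1.0005542165337729e-05
[-0.3316  1.7521 -0.8063]
```

View pics/w19.png

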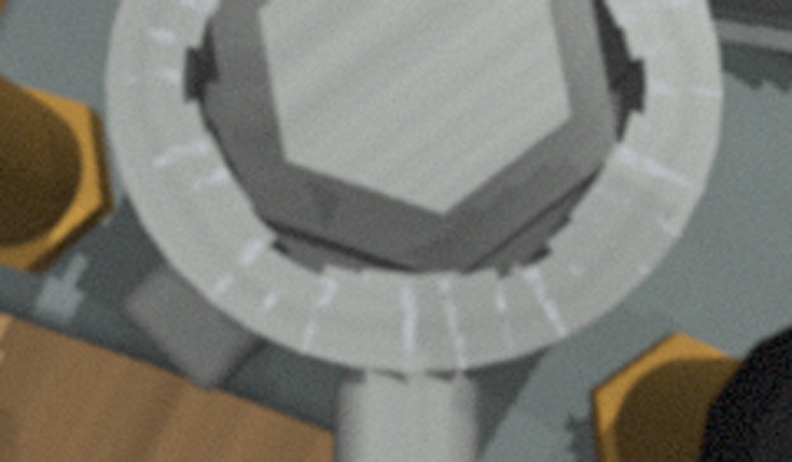

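Emit:
{"name": "step_arm", "arguments": {
  "moves": [
    [-0.0006, 0, -0.0122, 0.105, 1],
    [-0.0006, 0, -0.0122, 0.105, 1],
    [0, 0, -0.0047, 0.04, 1],
    [0, 0, 0, 0, 1],
    [0, 0, 0, 0, 1]
  ]
}}

```text
time: 37.8
tool_pos: [0.5653, -0.1911, 0.1361]
tool_rot: [0.569, -0.419, 0.433, -0.56]
contact_force: [-0.3, 0.9, -4.0]
opening: 0.0136
```

```bash
python3 - <<'E'
from h import *
seat(-74);print(r.state()["wrist_torque"],r.state()["contact_force"]);im=viewer.capture("wrist");crop("wrist","w20",200,0,440,140,3.3,im=im)
E
```

```text
tcp [ 0.5653 -0.1911  0.1361] psi 15.94261885675608 ring [ 0.5336 -0.0791  0.1335] tool delta [-0.0003 -0.     -0.0004] turn -0.0010014898781648294
[0.3507 0.164  0.0318] [-0.2587  0.9252 -4.0484]
```

View pics/w20.png

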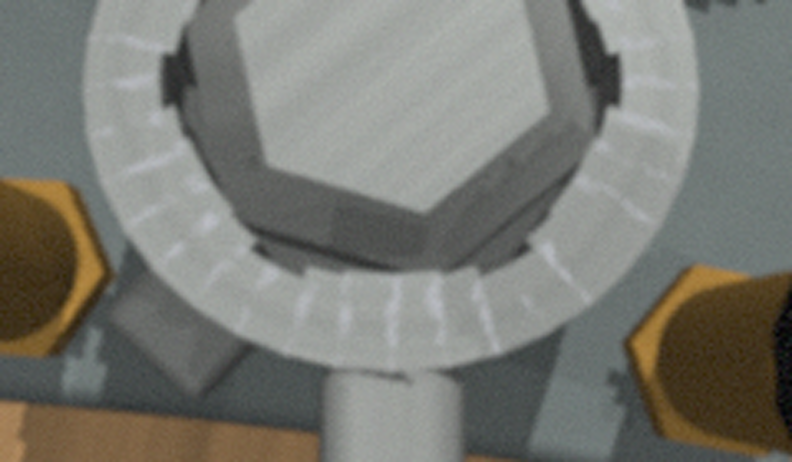

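```bash
python3 - <<'E'
from h import *
P=[atz("wrist",(200+x/3.3,y/3.3),.152)[:2] for x,y in [(237,18),(263,165),(425,213),(550,108)]]
for a,b in zip(P,P[1:]):
    d=b-a; print(np.linalg.norm(d), np.degrees(np.arctan2(d[1],d[0])), "normal mod60",(np.degrees(np.arctan2(d[1],d[0]))+90)%60)
P=[atz("wrist",(200+x/3.3,y/3.3),.124)[:2] for x,y in [(112,318),(197,393)]]; print(P); m=sum(P)/2-HEX; print("dog dir",np.degrees(np.arctan2(m[1],m[0])),np.linalg.norm(m))
crop("scene","s7",260,170,400,290,5)
E
```

```text
0.0161257749130601 -64.51328344400102 normal mod60 25.48671655599898
0.01682869436694733 -1.954212526188203 normal mod60 28.0457874738118
0.016805820726533117 58.43048295049387 normal mod60 28.430482950493854
[array([ 0.507 , -0.1127]), array([ 0.5199, -0.1194])]
dog dir -117.60133442158246 0.04179378557086322
```

View pics/s7.png

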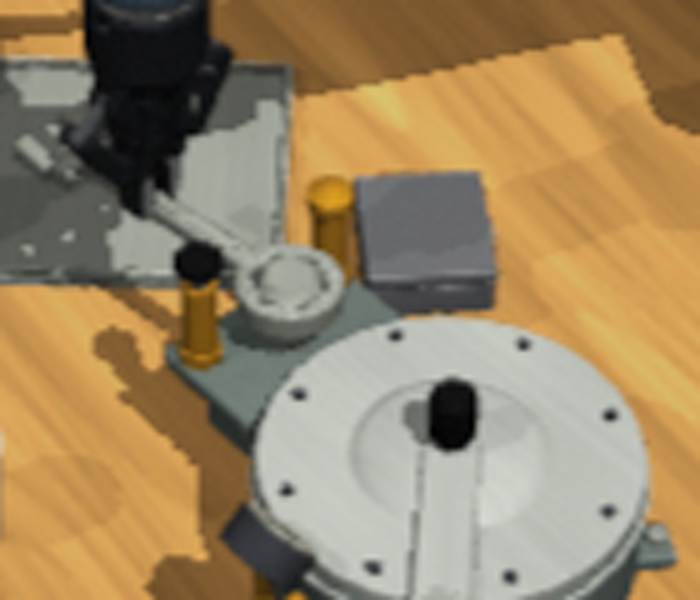

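Emit:
{"name": "step_arm", "arguments": {
  "moves": [
    [-0.0003, 0, 0.0093, -0.08, 1],
    [-0.0003, 0, 0.0093, -0.08, 1],
    [0, 0, 0, 0, 1]
  ]
}}

```text
time: 38.2
tool_pos: [0.583, -0.1845, 0.1359]
tool_rot: [0.602, -0.373, 0.385, -0.592]
contact_force: [-2.3, 3.1, -4.2]
opening: 0.0132
```

```bash
python3 - <<'E'
from h import *
seat(-65);print(r.state()["wrist_torque"],r.state()["contact_force"]);im=viewer.capture("wrist");crop("wrist","w21",200,0,440,140,3.3,im=im)
E
```

```text
tcp [ 0.583  -0.1845  0.1359] psi 25.1812644495363 ring [ 0.5337 -0.0789  0.1334] tool delta [-0.0003 -0.     -0.001 ] turn 0.0031636614612235484
[0.5469 0.453  0.0688] [-2.2622  3.069  -4.2244]
```

View pics/w21.png

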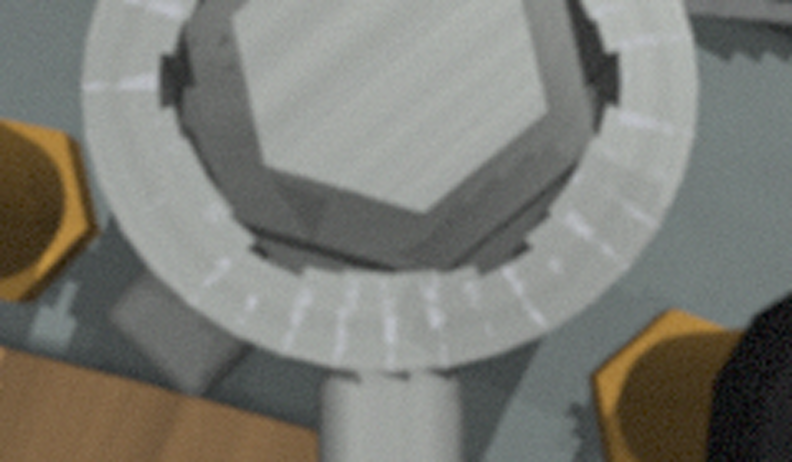

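Emit:
{"name": "step_arm", "arguments": {
  "moves": [
    [-0.0001, 0, 0.0041, -0.035, 1],
    [0, 0, 0, 0, 1]
  ]
}}

```text
time: 38.45
tool_pos: [0.5859, -0.1831, 0.136]
tool_rot: [0.608, -0.364, 0.375, -0.598]
contact_force: [-4.6, 3.2, -4.0]
opening: 0.0133
```

Emit:
{"name": "step_arm", "arguments": {
  "moves": [
    [0, 0, 0.0041, -0.035, 1],
    [0, 0, 0, 0, 1]
  ]
}}

```text
time: 38.65
tool_pos: [0.5886, -0.1816, 0.1358]
tool_rot: [0.615, -0.354, 0.364, -0.603]
contact_force: [-7.5, 1.5, -2.2]
opening: 0.0135
```

```bash
python3 - <<'E'
from h import *
seat(-61);print(r.state()["wrist_torque"],r.state()["contact_force"]);im=viewer.capture("wrist");crop("wrist","w22",200,0,440,140,3.3,im=im)
E
```

```text
tcp [ 0.5886 -0.1816  0.1358] psi 28.946098687059155 ring [ 0.5325 -0.0796  0.1334] tool delta [-0.0003 -0.      0.0009] turn -0.0009407553819655649
[ 0.3919  1.4039 -0.4013] [-7.4652  1.462  -2.1587]
```

View pics/w22.png

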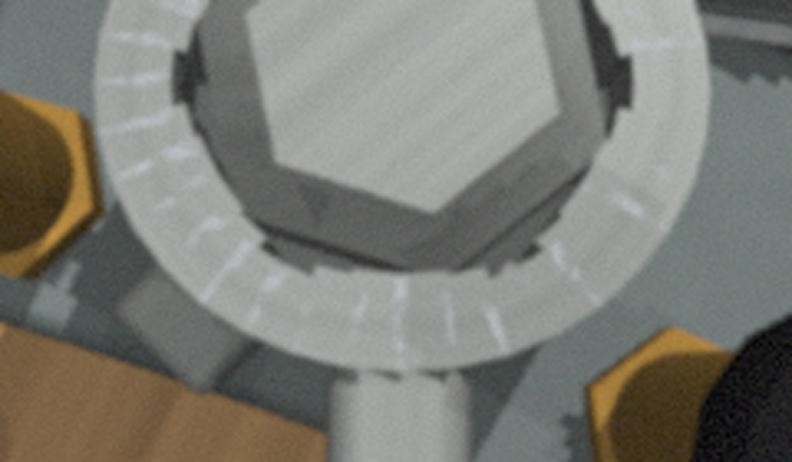

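Emit:
{"name": "step_arm", "arguments": {
  "moves": [
    [0, 0, -0.0047, 0.04, 1],
    [0, 0, 0, 0, 1],
    [0, -0.004, 0, 0, 1],
    [0, -0.006, 0, 0, 1]
  ]
}}

```text
time: 39.1
tool_pos: [0.5847, -0.1829, 0.1432]
tool_rot: [0.607, -0.366, 0.375, -0.597]
contact_force: [-3.9, 4.3, -19.4]
opening: 0.0132
```

Emit:
{"name": "step_arm", "arguments": {
  "moves": [
    [0, -0.003, 0, 0.01, 1],
    [0, -0.003, 0, 0, 1],
    [0, 0, 0, 0, 1]
  ]
}}

```text
time: 39.4
tool_pos: [0.5836, -0.1816, 0.1487]
tool_rot: [0.605, -0.371, 0.377, -0.595]
contact_force: [-6.1, 8.8, -17.6]
opening: 0.0133
```

```bash
python3 - <<'E'
from h import *
seat(-65);print(r.state()["wrist_torque"],r.state()["contact_force"]);im=viewer.capture("wrist");crop("wrist","w23",200,0,440,140,3.3,im=im)
E
```

```text
tcp [ 0.5836 -0.1816  0.1487] psi 26.200283310597925 ring [ 0.5324 -0.077   0.147 ] tool delta [ 0.002   0.0001 -0.0027] turn 0.020948895726671538
[ 0.9808  0.839  -0.4045] [ -6.0846   8.8481 -17.6471]
```

View pics/w23.png

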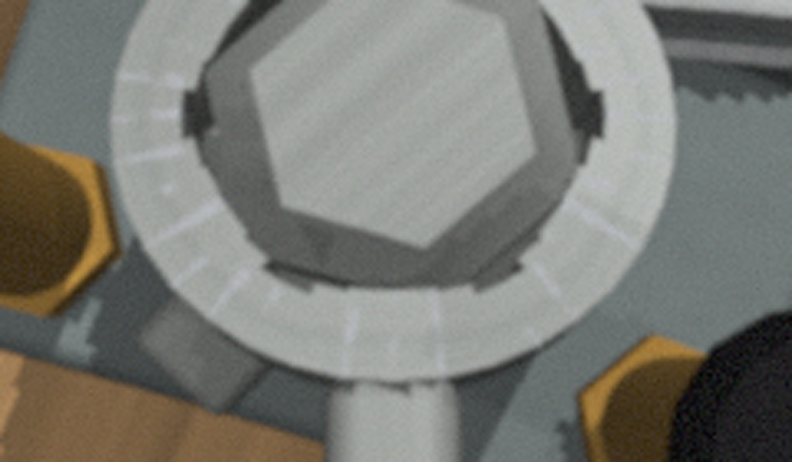

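Emit:
{"name": "step_arm", "arguments": {
  "moves": [
    [0, 0.006, 0, 0, 1],
    [0, 0.006, 0, 0, 1],
    [0, 0.001, 0, 0, 1],
    [0, 0, 0, 0, 1]
  ]
}}

```text
time: 39.85
tool_pos: [0.5849, -0.182, 0.1415]
tool_rot: [0.605, -0.368, 0.379, -0.596]
contact_force: [-10.4, 8.8, 1.9]
opening: 0.0132
```

```bash
python3 - <<'E'
from h import *
seat(-65);print(r.state()["wrist_torque"],r.state()["contact_force"]);im=viewer.capture("wrist");crop("wrist","w24",200,0,440,140,3.3,im=im)
E
```

```text
tcp [ 0.5849 -0.182   0.1415] psi 26.228243258637157 ring [ 0.5337 -0.0774  0.1393] tool delta [ 0.001   0.     -0.0037] turn 0.02143688887864267
[ 1.977   1.9338 -0.0967] [-10.3733   8.7795   1.9364]
```

View pics/w24.png

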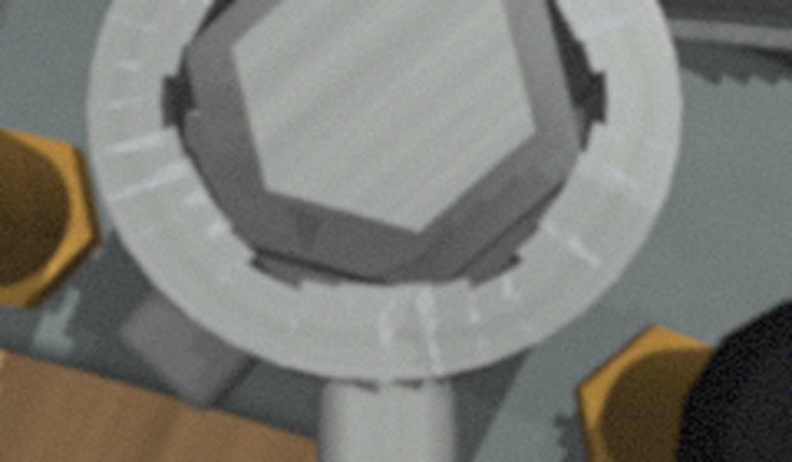

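Emit:
{"name": "step_arm", "arguments": {
  "moves": [
    [-0.003, 0.003, 0, 0, 1],
    [0, 0.002, 0, 0, 1],
    [0, 0, 0, 0, 1]
  ]
}}

```text
time: 40.2
tool_pos: [0.5857, -0.1828, 0.1388]
tool_rot: [0.605, -0.365, 0.383, -0.595]
contact_force: [-3.7, -0.5, 4.2]
opening: 0.0132
```

```bash
python3 - <<'E'
from h import *
seat(-65);print(r.state()["wrist_torque"],r.state()["contact_force"]);im=viewer.capture("wrist");crop("wrist","w25",200,0,440,140,3.3,im=im)
crop("scene","s8",260,170,400,290,5)
E
```

```text
tcp [ 0.5857 -0.1828  0.1388] psi 26.096834432481014 ring [ 0.5348 -0.0781  0.1354] tool delta [-0.     -0.     -0.0041] turn 0.019143372196037192
[ 0.3593  0.7999 -0.3266] [-3.7197 -0.5039  4.1952]
```

View pics/w25.png

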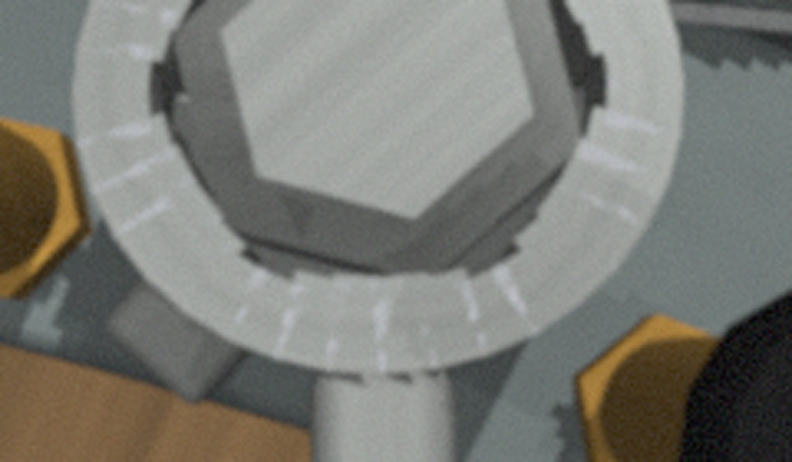

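View pics/s8.png

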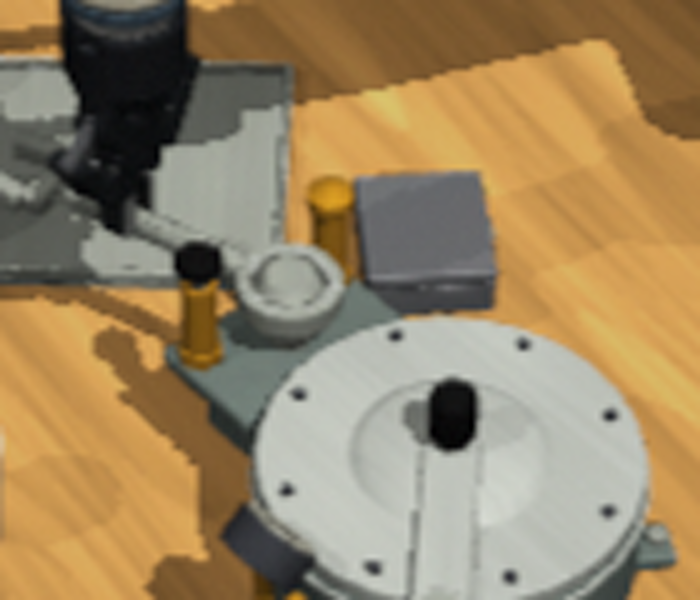

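Emit:
{"name": "step_arm", "arguments": {
  "moves": [
    [0, 0, -0.004, 0, 1],
    [-0.0005, 0, -0.0112, 0.096, 1],
    [-0.0005, 0, -0.0112, 0.096, 1],
    [-0.0005, 0, -0.0112, 0.096, 1],
    [0, 0, 0, 0, 1]
  ]
}}

```text
time: 40.8
tool_pos: [0.5491, -0.1943, 0.1355]
tool_rot: [0.544, -0.448, 0.465, -0.536]
contact_force: [1.4, -0.6, -0.6]
opening: 0.0131
```

```bash
python3 - <<'E'
from h import *
seat(-80);print(r.state()["wrist_torque"],r.state()["contact_force"]);im=viewer.capture("wrist");crop("wrist","w26",200,0,440,140,3.3,im=im)
E
```

```text
tcp [ 0.5491 -0.1943  0.1355] psi 9.570523060150403 ring [ 0.5301 -0.0794  0.1327] tool delta [0.0001 0.     0.0039] turn -0.0074957866617650385
[ 0.1178 -0.0261  0.0031] [ 1.36   -0.5844 -0.591 ]
```

View pics/w26.png

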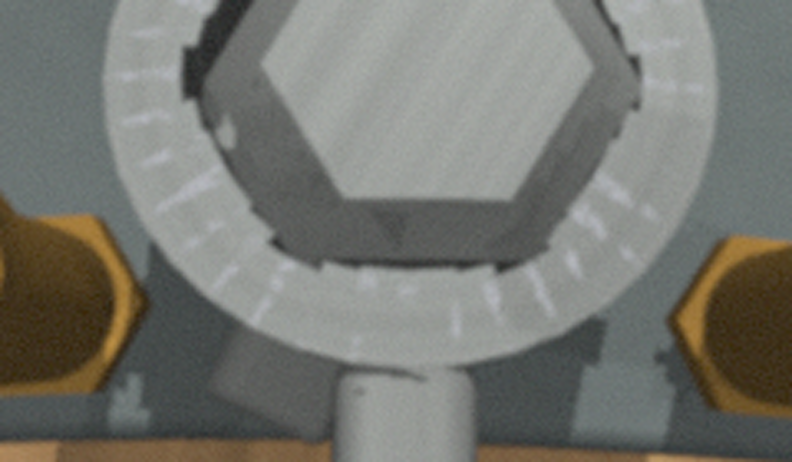

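```bash
python3 - <<'E'
from h import *
P=[atz("wrist",(200+x/3.3,y/3.3),.152)[:2] for x,y in [(263,65),(343,198),(512,200),(594,70),]]
for a,b in zip(P,P[1:]):
    d=b-a; print(np.linalg.norm(d), "normal mod60",(np.degrees(np.arctan2(d[1],d[0]))+90)%60)
P=[atz("wrist",(200+x/3.3,y/3.3),.124)[:2] for x,y in [(212,388),(318,437)]]; print(P); m=sum(P)/2-HEX; print("dog dir",np.degrees(np.arctan2(m[1],m[0])),np.linalg.norm(m))
E
```

```text
0.016186053251606006 normal mod60 38.939255826271605
0.01658935810564522 normal mod60 39.67921582441862
0.016289087882776793 normal mod60 39.60832978163543
[array([ 0.5142, -0.1169]), array([ 0.5281, -0.121 ])]
dog dir -106.27637344888045 0.04159564384930142
```

Emit:
{"name": "step_arm", "arguments": {
  "moves": [
    [0, -0.005, 0, 0, 1],
    [0, -0.008, 0, 0, 1],
    [0, 0, 0, 0, 1]
  ]
}}

```text
time: 41.15
tool_pos: [0.5502, -0.193, 0.149]
tool_rot: [0.544, -0.447, 0.463, -0.537]
contact_force: [-0.0, -0.7, -1.6]
opening: 0.0129
```

Free. Lift clear.

Emit:
{"name": "step_arm", "arguments": {
  "moves": [
    [0, -0.02, 0, 0, 1],
    [0, -0.03, 0, 0, 1],
    [0, -0.03, 0, 0, 1],
    [0, -0.03, 0, 0, 1],
    [0, 0, 0, 0, 1]
  ]
}}

```text
time: 41.65
tool_pos: [0.5498, -0.1909, 0.263]
tool_rot: [0.544, -0.445, 0.466, -0.538]
contact_force: [-0.3, 0.7, -1.1]
opening: 0.0132
```

```bash
python3 - <<'E'
from h import *
seat(-80);im=viewer.capture("wrist");crop("wrist","w27",0,0,640,480,1.2,im=im)
p,R=tool();print(R.T@(np.array([.422,.304,.26])-p))
E
```

```text
tcp [ 0.5498 -0.1909  0.263 ] psi 9.782909096321172 ring [ 0.5304 -0.0761  0.2599] tool delta [0.0033 0.0001 0.0027] turn -0.003788951045325334
[-0.509  -0.0134 -0.0415]
```

View pics/w27.png

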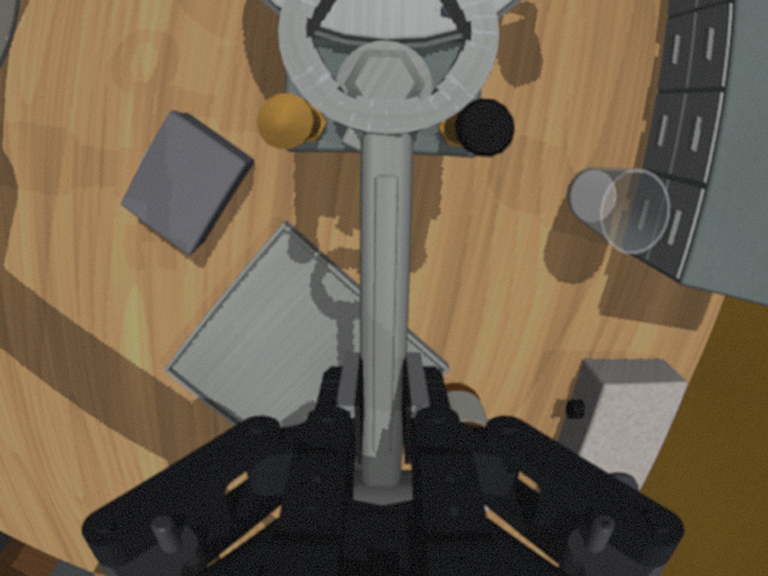

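Emit:
{"name": "step_arm", "arguments": {
  "moves": [
    [-0.0425, 0, -0.0035, 0, 1],
    [-0.0425, 0, -0.0035, 0, 1],
    [-0.0425, 0, -0.0035, 0, 1],
    [-0.0425, 0, -0.0035, 0, 1],
    [-0.0425, 0, -0.0035, 0, 1],
    [-0.0425, 0, -0.0035, 0, 1],
    [-0.0425, 0, -0.0035, 0, 1],
    [-0.0425, 0, -0.0035, 0, 1],
    [-0.0425, 0, -0.0035, 0, 1],
    [-0.0425, 0, -0.0035, 0, 1],
    [-0.0425, 0, -0.0035, 0, 1],
    [-0.0425, 0, -0.0035, 0, 1]
  ]
}}

```text
time: 42.9
tool_pos: [0.4196, 0.3062, 0.2428]
tool_rot: [0.546, -0.449, 0.462, -0.536]
contact_force: [1.4, -0.4, -2.4]
opening: 0.0131
```

Emit:
{"name": "step_arm", "arguments": {
  "moves": [
    [0, 0, 0, -0.133, 1],
    [0, 0, 0, -0.133, 1],
    [0, 0, 0, -0.133, 1],
    [0, 0, 0, -0.133, 1],
    [0, 0, 0, -0.133, 1],
    [0, 0, 0, 0, 1]
  ]
}}

```text
time: 43.5
tool_pos: [0.4204, 0.3046, 0.243]
tool_rot: [0.667, -0.249, 0.259, -0.653]
contact_force: [0.9, -0.0, -4.0]
opening: 0.0133
```

```bash
python3 - <<'E'
from h import *
p,R=tool();print(p,psi(),R.T@(np.array([.422,.304,.26])-p))
crop("wrist","w28",0,0,640,480,1.2)
E
```

```text
[0.4204 0.3046 0.243 ] 47.91410702314325 [ 0.0019 -0.017   0.0004]
```

View pics/w28.png

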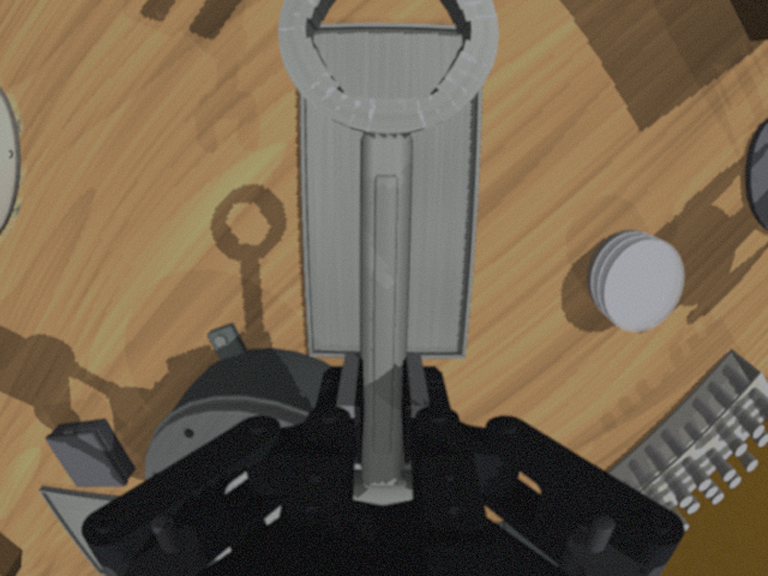

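```bash
python3 - <<'E'
from h import *
p,R=tool()
for q in [(311,356),(464,356),(300,32),(481,32)]:
    X=atz("wrist",(q[0]/1.2,q[1]/1.2),.012); print(X, R.T@(X-p))
E
```

```text
[0.4604 0.1717 0.012 ] [ 0.1144  0.2346 -0.0684]
[0.5581 0.2805 0.012 ] [0.1133 0.2327 0.0778]
[0.2444 0.3689 0.012 ] [-0.1781  0.2287 -0.0681]
[0.3439 0.4793 0.012 ] [-0.1788  0.2268  0.0806]
```

Emit:
{"name": "step_arm", "arguments": {
  "moves": [
    [0, 0.04, 0.005, 0, 1],
    [0, 0.04, 0, 0, 1],
    [0, 0.04, 0, 0, 1],
    [0, 0.04, 0, 0, 1],
    [0, 0.03, 0, 0, 1],
    [0, 0.02, 0, 0, 1],
    [0, 0, 0, 0, 1]
  ]
}}

```text
time: 44.25
tool_pos: [0.4234, 0.3022, 0.0304]
tool_rot: [0.668, -0.252, 0.259, -0.651]
contact_force: [0.5, -0.2, -2.2]
opening: 0.0131
```

Emit:
{"name": "step_arm", "arguments": {
  "moves": [
    [0, 0.006, 0, 0, 1],
    [0, 0.004, 0, 0, 1],
    [0, 0.003, 0, 0, 1],
    [0, 0, 0, 0, 1]
  ]
}}

```text
time: 44.65
tool_pos: [0.4264, 0.3039, 0.0229]
tool_rot: [0.665, -0.249, 0.26, -0.654]
contact_force: [-0.3, 0.2, -3.1]
opening: 0.0132
```

Emit:
{"name": "step_arm", "arguments": {
  "moves": [
    [0, 0.003, 0, 0, 1],
    [0, 0.003, 0, 0, 1],
    [0, 0, 0, 0, 1],
    [0, 0, 0, 0, 1]
  ]
}}

```text
time: 45.05
tool_pos: [0.4262, 0.3036, 0.0164]
tool_rot: [0.666, -0.249, 0.26, -0.654]
contact_force: [-0.3, 0.4, -1.9]
opening: 0.0135
```

Emit:
{"name": "step_arm", "arguments": {
  "moves": [
    [0, 0.003, 0, 0, 1],
    [0, 0, 0, 0, 1],
    [0, 0, 0, 0, 1]
  ]
}}

```text
time: 45.35
tool_pos: [0.4262, 0.3035, 0.0134]
tool_rot: [0.666, -0.249, 0.26, -0.654]
contact_force: [0.5, -0.0, -2.9]
opening: 0.0128
```

Emit:
{"name": "step_arm", "arguments": {
  "moves": [
    [0, 0.003, 0, 0, 1],
    [0, 0, 0, 0, 1],
    [0, 0, 0, 0, 0.5],
    [0, 0, 0, 0, 0.5],
    [0, 0, 0, 0, 0.5],
    [0, 0, 0, 0, 0.5],
    [0, -0.02, 0, 0, 0.5],
    [0, -0.04, 0, 0, 0.5],
    [0, -0.04, 0, 0, 0.5],
    [0, 0, 0, 0, 0.5]
  ]
}}

```text
time: 46.35
tool_pos: [0.4281, 0.3074, 0.1178]
tool_rot: [0.662, -0.246, 0.262, -0.657]
contact_force: [2.3, 0.1, 0.8]
opening: 0.0426
```

```bash
python3 - <<'E'
from h import *
p,R=tool();print(p,psi())
crop("wrist","w29",0,0,640,480,1.2)
crop("scene","s9",340,250,520,390,4)
E
```

```text
[0.4281 0.3074 0.1178] 47.82593712684861
```

View pics/w29.png

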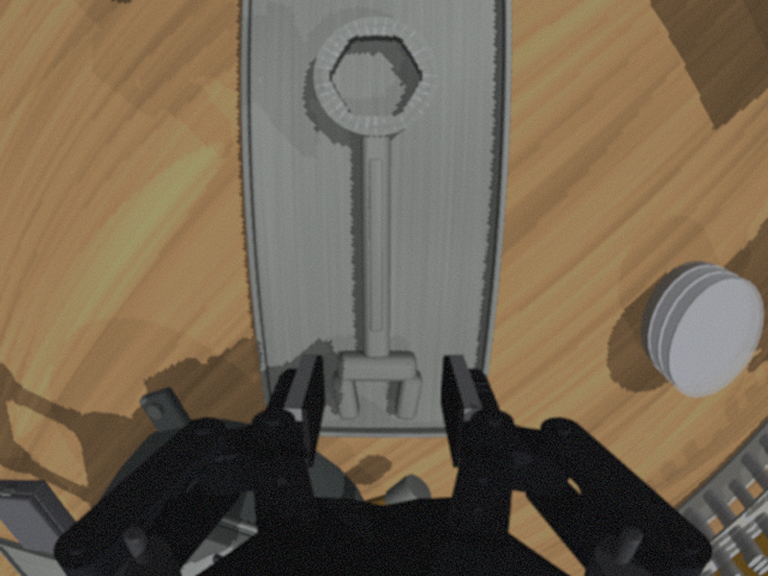

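View pics/s9.png

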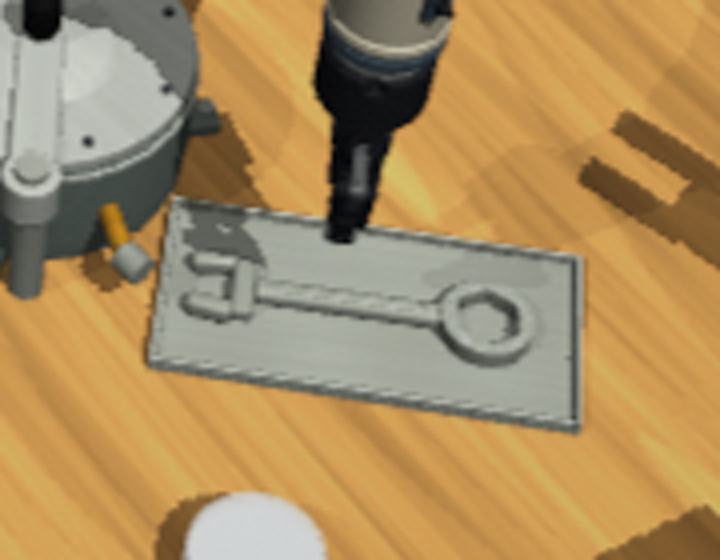

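Emit:
{"name": "step_arm", "arguments": {
  "moves": [
    [0, -0.045, 0, -0.14, 0],
    [0, -0.045, 0, -0.14, 0],
    [0, -0.045, 0, -0.14, 0],
    [0, 0, 0, -0.14, 0],
    [0, 0, 0, -0.14, 0],
    [0, 0, 0, -0.14, 0],
    [0, 0, 0, -0.14, 0],
    [0, 0, 0, -0.14, 0],
    [0, 0, 0, -0.14, 0],
    [0, 0, 0, 0, 0]
  ]
}}

```text
time: 47.45
tool_pos: [0.4239, 0.3082, 0.2433]
tool_rot: [0.691, 0.183, -0.184, -0.674]
contact_force: [-0.5, -0.2, -0.2]
opening: 0.0859
```

Emit:
{"name": "step_arm", "arguments": {
  "moves": [
    [-0.0085, 0, -0.042, 0, 0],
    [-0.0085, 0, -0.042, 0, 0],
    [-0.0085, 0, -0.042, 0, 0],
    [-0.0085, 0, -0.042, 0, 0],
    [-0.0085, 0, -0.042, 0, 0],
    [-0.0085, 0, -0.042, 0, 0],
    [0, 0, 0, 0, 0],
    [0, 0, 0, 0, 0]
  ]
}}

```text
time: 48.25
tool_pos: [0.506, 0.0641, 0.2501]
tool_rot: [0.691, 0.182, -0.181, -0.676]
contact_force: [-0.2, 1.0, -0.5]
opening: 0.0849
```

```bash
python3 - <<'E'
from h import *
p,R=tool();print(p,psi());print(R,r.state()["joint_pos"])
crop("wrist","w30",0,0,640,480,1.2); print(look_for("wrist","lid_knob")[:2],proj("wrist",[.5105,.0635,.167])*1.2)
print(R.T@(np.array([.5105,.0635,.2])-p))
E
```

```text
[0.506  0.0641 0.2501] 119.72272605922193
[[ 0.8685  0.0064 -0.4957]
 [ 0.4957 -0.0211  0.8682]
 [-0.0049 -0.9998 -0.0215]] [ 0.0737 -0.1492  1.4331 -0.0224  1.8527 -2.0221]
[{'point': [0.503, 0.0591, 0.1136], 'confidence': 0.95}] [377.8551 303.2135]
[ 0.0038  0.0501 -0.0017]
```

View pics/w30.png

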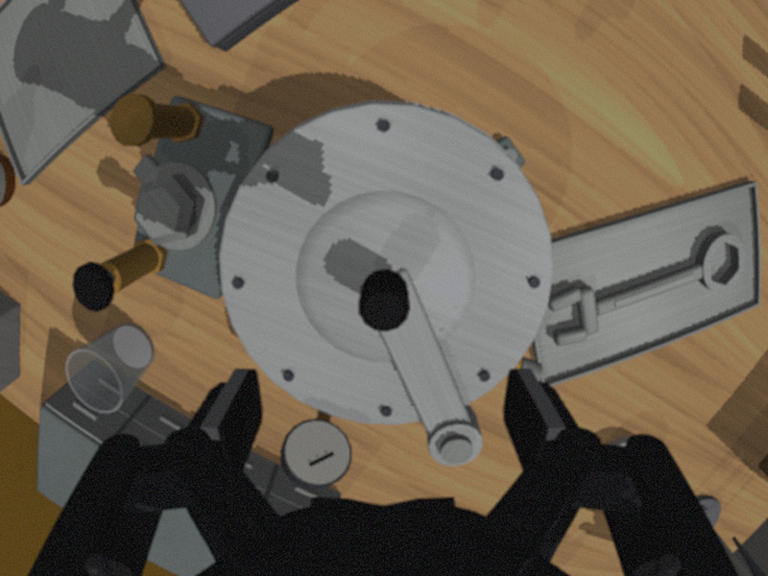

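```bash
python3 - <<'E'
from h import *
p,R=tool();X=atz("wrist",(320,252),.167);print(X,R.T@(np.r_[X[:2],.2]-p))
Pv=atz("wrist",(455/1.2,447/1.2),.136);print(Pv,np.linalg.norm(Pv-X))
E
```

```text
[0.5084 0.0661 0.167 ] [0.0027 0.0506 0.0003]
[0.59   0.1727 0.136 ] 0.13771850924273982
```

Emit:
{"name": "step_arm", "arguments": {
  "moves": [
    [0.003, 0.03, 0, 0, 0],
    [0, 0.03, 0, 0, 0],
    [0, 0.03, 0, 0, 0],
    [0, 0.015, 0, 0, 0],
    [0, 0.008, 0, 0, 0],
    [0, 0, 0, 0, 0],
    [0, 0, 0, 0, 0.7],
    [0, 0, 0, 0, 1],
    [0, 0, 0, 0, 1],
    [0, 0, 0, 0, 1],
    [0, 0, 0, 0, 1],
    [0, 0, 0, 0, 1]
  ],
  "newtons": 30
}}

```text
time: 49.55
tool_pos: [0.5099, 0.0644, 0.1394]
tool_rot: [0.691, 0.185, -0.182, -0.675]
contact_force: [-2.8, 1.3, 5.6]
opening: 0.0277
```

```bash
python3 - <<'E'
from h import *
s=r.state();p,R=tool();print(p,psi(),s["contact_force"],s["opening"])
c=np.array([.5925,.1710]);
for th in (5.,):
  t=-np.radians(th);M=np.array([[np.cos(t),-np.sin(t)],[np.sin(t),np.cos(t)]])
  k=p[:2]-c;print(np.linalg.norm(k));k=k*.135/np.linalg.norm(k)
  d=(M-np.eye(2))@k;print(R.T@np.r_[d,0],np.radians(th))
crop("wrist","w31",0,0,640,480,1.2)
E
```

```text
[0.5099 0.0644 0.1394] 120.02719346382267 [-2.8425  1.2987  5.6432] 0.027735144607823174
0.13490728844322533
[-0.004  -0.0002  0.0111] 0.08726646259971647
```

View pics/w31.png

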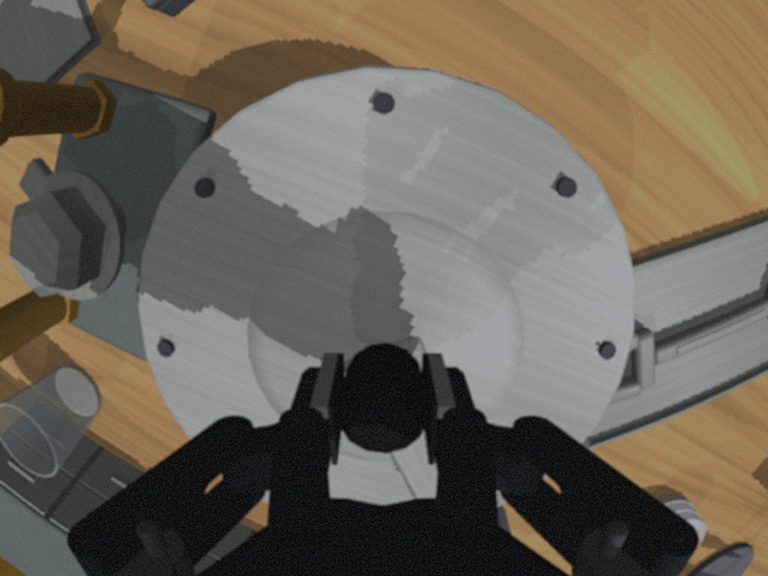

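Emit:
{"name": "step_arm", "arguments": {
  "moves": [
    [-0.004, 0, 0.0111, 0.0873, 1],
    [-0.004, 0, 0.0111, 0.0873, 1],
    [-0.004, 0, 0.0111, 0.0873, 1],
    [-0.004, 0, 0.0111, 0.0873, 1],
    [-0.004, 0, 0.0111, 0.0873, 1],
    [-0.004, 0, 0.0111, 0.0873, 1],
    [0, 0, 0, 0, 1]
  ]
}}

```text
time: 50.3
tool_pos: [0.4669, 0.1205, 0.1393]
tool_rot: [0.714, 0.003, 0.004, -0.7]
contact_force: [-6.3, -2.0, 11.7]
opening: 0.028
```

```bash
cat >> h.py <<'E'
def lidst(c=np.array([.5925,.1710])):
    s=r.state();p,R=tool();k=p[:2]-c
    print(p,psi(),s["contact_force"],s["opening"],"rad",np.linalg.norm(k),"ang",np.degrees(np.arctan2(k[1],k[0])))
    tgt=c+k*.135/np.linalg.norm(k); print("corr",R.T@np.r_[tgt-p[:2],0])
E
python3 - <<'E'
from h import *
lidst();crop("wrist","w32",0,0,640,480,1.2)
E
```

```text
[0.4669 0.1205 0.1393] 89.91844885711429 [-6.3414 -2.0138 11.6887] 0.028015622499147533 rad 0.13536415476283142 ang -158.0937214563858
corr [0.0003 0.     0.0001]
```

View pics/w32.png

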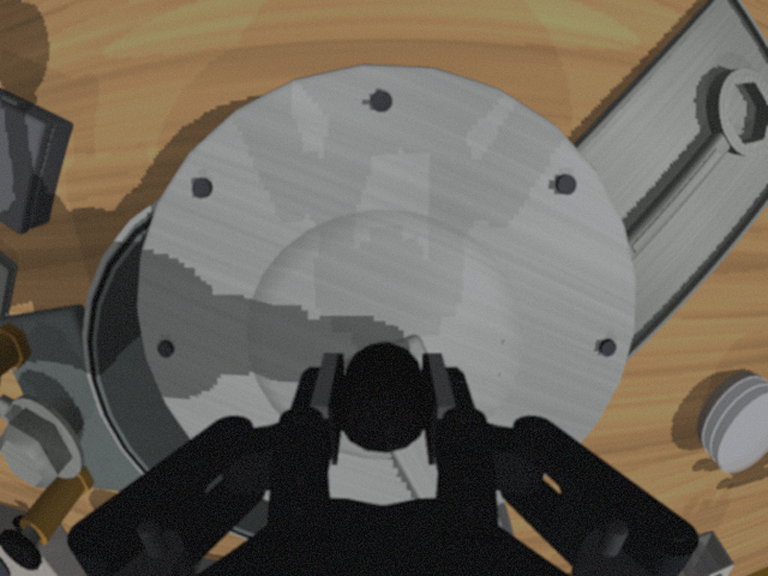

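Emit:
{"name": "step_arm", "arguments": {
  "moves": [
    [-0.004, -0.001, 0.0111, 0.0873, 1],
    [-0.004, -0.001, 0.0111, 0.0873, 1],
    [-0.004, 0, 0.0111, 0.0873, 1],
    [-0.004, 0, 0.0111, 0.0873, 1],
    [-0.004, 0, 0.0111, 0.0873, 1],
    [-0.004, 0, 0.0111, 0.0873, 1],
    [-0.004, 0, 0.0111, 0.0873, 1],
    [-0.004, 0, 0.0111, 0.0873, 1],
    [-0.004, 0, 0.0111, 0.0873, 1],
    [-0.004, 0, 0.0111, 0.0873, 1],
    [0, 0, 0, 0, 1]
  ]
}}

```text
time: 51.45
tool_pos: [0.4715, 0.2369, 0.1391]
tool_rot: [0.645, -0.294, 0.304, -0.637]
contact_force: [-11.4, 6.6, 13.4]
opening: 0.028
```

```bash
python3 - <<'E'
from h import *
lidst()
E
```

```text
[0.4715 0.2369 0.1391] 40.00293791620991 [-11.4441   6.607   13.4417] 0.0279728762486685 rad 0.13780060830896135 ang 151.41715471530017
corr [0.0026 0.     0.001 ]
```

```bash
python3 - <<'E'
from h import *
from scipy.optimize import least_squares
P=np.array([[.5099,.0644],[.4669,.1205],[.4715,.2369]])
f=least_squares(lambda c:np.linalg.norm(P-c,axis=1)-.135,[.59,.17]);print(f.x,f.fun)
c=f.x
p,R=tool();k=p[:2]-c; print(np.degrees(np.arctan2(k[1],k[0])))
t=-np.radians(5);M=np.array([[np.cos(t),-np.sin(t)],[np.sin(t),np.cos(t)]]);d=(M-np.eye(2))@k;print(R.T@np.r_[d,0])
k0=P[0]-c;print(np.degrees(np.arctan2(k0[1],k0[0])))
E
```

```text
[0.5907 0.173 ] [ 0.0004 -0.0005  0.0003]
151.8095153932136
[-0.0039 -0.0001  0.0111]
-126.65104724138025
```

Emit:
{"name": "step_arm", "arguments": {
  "moves": [
    [-0.006, -0.001, 0.0101, 0.0873, 1],
    [-0.004, -0.001, 0.0111, 0.0873, 1],
    [-0.004, 0, 0.0111, 0.0873, 1],
    [-0.004, 0, 0.0111, 0.0873, 1],
    [-0.004, 0, 0.0111, 0.0873, 1],
    [-0.004, 0, 0.0111, 0.0873, 1],
    [-0.004, 0, 0.0111, 0.0873, 1],
    [0, 0, 0, 0, 1],
    [0, 0, 0, 0, 1]
  ]
}}

```text
time: 52.35
tool_pos: [0.528, 0.2949, 0.1391]
tool_rot: [0.524, -0.471, 0.484, -0.52]
contact_force: [-3.4, 8.7, 6.3]
opening: 0.0277
```

```bash
python3 - <<'E'
from h import *
lidst(np.array([.5907,.173]))
E
```

```text
[0.528  0.2949 0.1391] 5.095700046722583 [-3.3554  8.7027  6.2614] 0.02774437654253874 rad 0.137094811560156 ang 117.21787613226381
corr [0.0019 0.     0.0008]
```

Emit:
{"name": "step_arm", "arguments": {
  "moves": [
    [-0.0015, 0, 0.0055, 0.044, 1],
    [-0.0015, 0, 0.0055, 0.044, 1],
    [0, 0, 0, 0, 1],
    [0, 0, 0, 0, 1]
  ]
}}

```text
time: 52.75
tool_pos: [0.5383, 0.3, 0.1391]
tool_rot: [0.502, -0.494, 0.505, -0.499]
contact_force: [-2.8, 12.6, 6.5]
opening: 0.028
```

Emit:
{"name": "step_arm", "arguments": {
  "moves": [
    [-0.0015, 0, 0.0035, 0.03, 1],
    [0, 0, 0, 0, 1],
    [0, 0, 0, 0, 1]
  ]
}}

```text
time: 53.05
tool_pos: [0.5418, 0.3015, 0.1391]
tool_rot: [0.494, -0.501, 0.513, -0.492]
contact_force: [-2.5, 12.6, 5.4]
opening: 0.028
```

```bash
python3 - <<'E'
from h import *
lidst(np.array([.5907,.173]));crop("top","t33",160,160,380,330,3.6)
E
```

```text
[0.5418 0.3015 0.1391] -1.5661391325066598 [-2.4921 12.5531  5.393 ] 0.028022576922483347 rad 0.13747426797981022 ang 110.85496897812288
corr [0.0023 0.     0.0009]
```

View pics/t33.png

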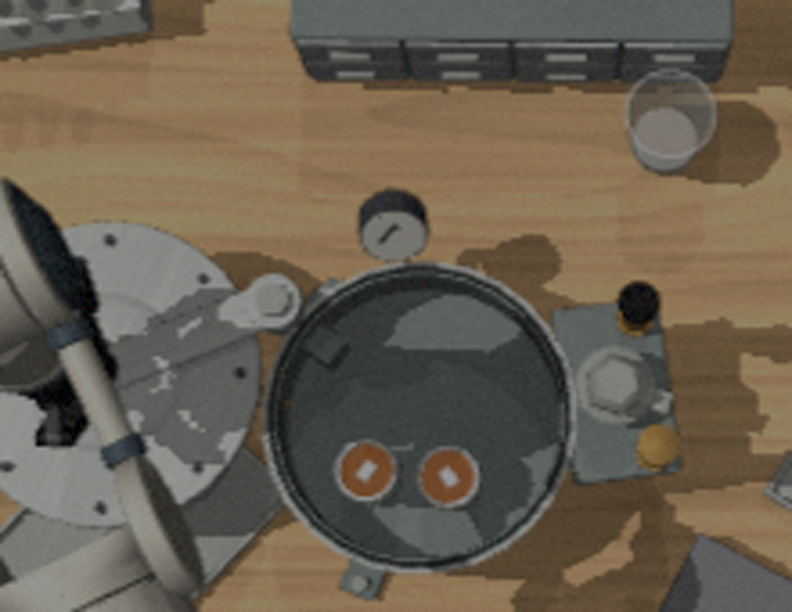

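Emit:
{"name": "step_arm", "arguments": {
  "moves": [
    [-0.0005, 0, 0.0047, 0.035, 1],
    [0, 0, 0, 0, 1],
    [0, 0, 0, 0, 1]
  ]
}}

```text
time: 53.4
tool_pos: [0.5425, 0.3013, 0.1391]
tool_rot: [0.488, -0.511, 0.519, -0.48]
contact_force: [-20.4, 8.3, 10.9]
opening: 0.0281
```

```bash
python3 - <<'E'
from h import *
lidst(np.array([.5907,.173]))
E
```

```text
[0.5425 0.3013 0.1391] -3.519472813559767 [-20.427    8.2794  10.9174] 0.028081291428261764 rad 0.13700991976325946 ang 110.59057426574786
corr [0.0018 0.     0.0008]
```

Emit:
{"name": "step_arm", "arguments": {
  "moves": [
    [0, 0, -0.004, -0.03, 1],
    [0, 0, 0, 0, 0.3],
    [0, 0, 0, 0, 0],
    [0, 0, 0, 0, 0],
    [0, 0, 0, 0, 0],
    [0, -0.03, 0, 0, 0],
    [0, -0.045, 0, 0, 0],
    [0, -0.045, 0, 0, 0],
    [0, 0, 0, 0, 0]
  ]
}}

```text
time: 54.3
tool_pos: [0.544, 0.3009, 0.2665]
tool_rot: [0.489, -0.5, 0.518, -0.492]
contact_force: [-0.4, 0.3, 0.2]
opening: 0.0852
```

```bash
python3 - <<'E'
from h import *
print(tool()[0],psi())
im=viewer.capture("top");L=look_for("top","mould1_mid");print([(d["point"],d["confidence"]) for d in L])
crop("top","t34",160,160,380,330,3.6,im=im)
for x,y in [(366,470),(448,477)]: print(atz("top",(160+x/3.6,160+y/3.6),.095))
im=viewer.capture("scene");crop("scene","s10",280,200,480,350,4,im=im);print([(d["point"],d["confidence"]) for d in look_for("scene","mould1_mid")])
E
```

```text
[0.544  0.3009 0.2665] -2.11166726010976
[([0.5353, 0.114, 0.096], 0.63), ([0.5282, -0.0793, 0.1365], 0.35), ([0.3697, -0.1767, 0.0406], 0.25)]
[0.4699 0.1043 0.095 ]
[0.465 0.043 0.095]
[([0.3587, 0.373, 0.0213], 0.52)]
```

View pics/t34.png

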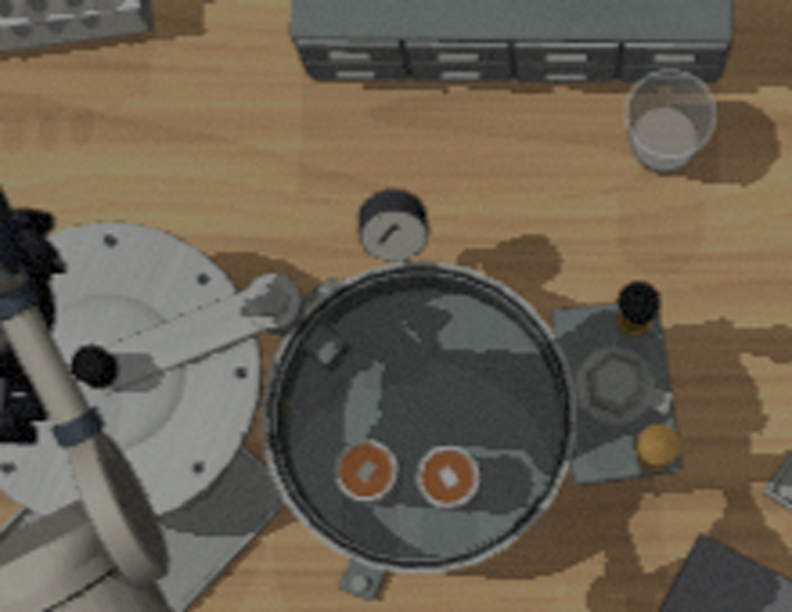

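View pics/s10.png

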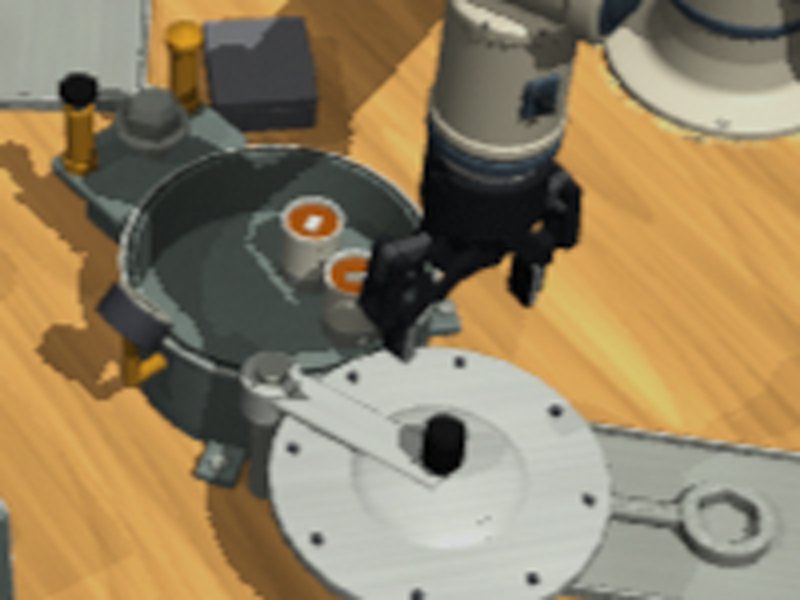

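Emit:
{"name": "step_arm", "arguments": {
  "moves": [
    [0.04, 0.01, -0.0133, -0.007, 0.27],
    [0.04, 0.01, -0.0133, -0.007, 0.27],
    [0.04, 0.01, -0.0133, -0.007, 0.27],
    [0.04, 0.01, -0.0133, -0.007, 0.27],
    [0.04, 0, -0.0133, -0.007, 0.27],
    [0, 0, 0, 0, 0.27],
    [0, 0, 0, 0, 0.27]
  ]
}}

```text
time: 55.2
tool_pos: [0.4711, 0.1004, 0.2197]
tool_rot: [0.503, -0.494, 0.508, -0.495]
contact_force: [1.2, -0.5, 0.1]
opening: 0.0623
```

```bash
python3 - <<'E'
from h import *
p,R=tool();print(p,psi(),r.state()["opening"])
im=viewer.capture("wrist");crop("wrist","w34",0,0,640,480,1.2,im=im);print([(d["point"],d["confidence"]) for d in look_for("wrist","mould1_mid")])
for c in [(415,237),(478,279),(436,338),(374,294)]: print(atz("top",c,.014))
crop("top","t35",360,225,490,345,5)
E
```

```text
[0.4711 0.1004 0.2197] -0.1847145020375041 0.0622777074775251
[([0.5289, -0.061, 0.1273], 0.54), ([0.4125, 0.2449, 0.0004], 0.49), ([0.7512, -0.0953, 0.0573], 0.16)]
[ 0.6335 -0.3268  0.014 ]
[ 0.5132 -0.5044  0.014 ]
[ 0.346  -0.3802  0.014 ]
[ 0.4684 -0.2071  0.014 ]
```

View pics/w34.png

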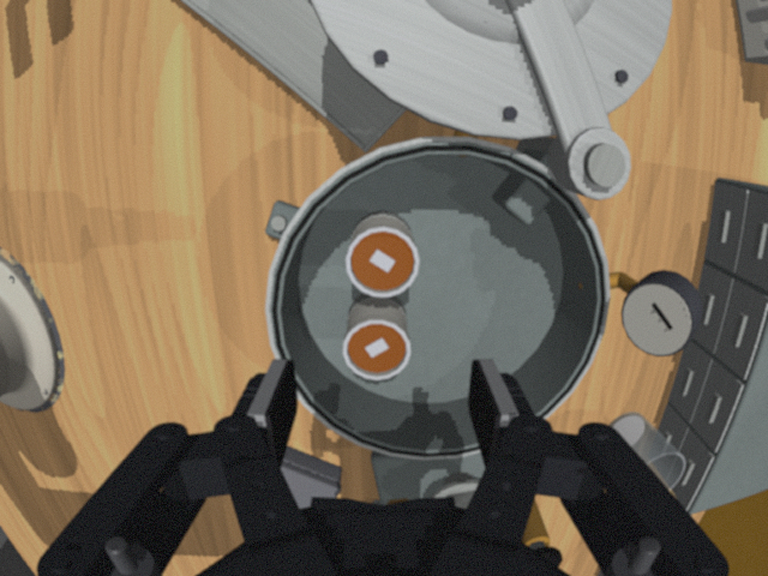

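View pics/t35.png

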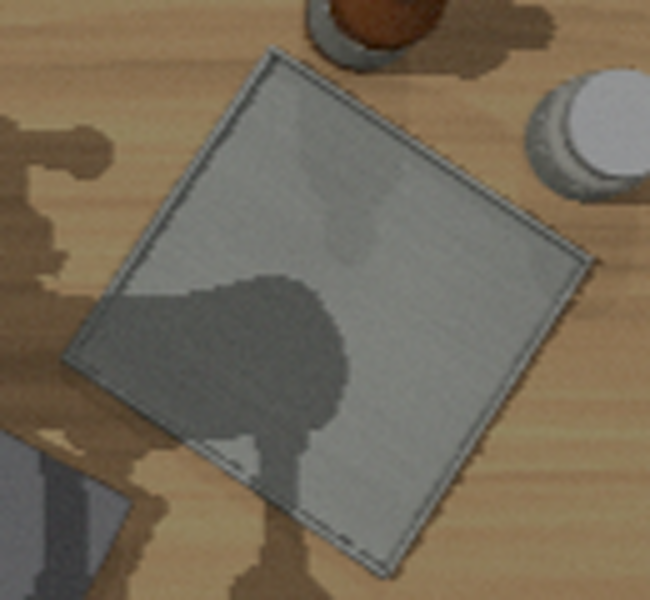

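```bash
python3 - <<'E'
from h import *
p,R=tool()
for nm,q in [("A",(382,262)),("B",(377,349))]:
    X=atz("wrist",(q[0]/1.2,q[1]/1.2),.095);print(nm,X,R.T@(np.r_[X[:2],.056]-p))
E
```

```text
A [0.4722 0.1074 0.095 ] [-0.0089  0.1642 -0.0006]
B [0.4689 0.0466 0.095 ] [ 0.0518  0.1655 -0.004 ]
```

Emit:
{"name": "step_arm", "arguments": {
  "moves": [
    [-0.007, 0.04, -0.001, 0, 0.27],
    [0, 0.04, 0, 0, 0.27],
    [0, 0.04, 0, 0, 0.27],
    [0, 0.025, 0, 0, 0.27],
    [0, 0.013, 0, 0, 0.27],
    [0, 0, 0, 0, 0.27],
    [0, 0, 0, 0, 0.6],
    [0, 0, 0, 0, 0.7],
    [0, 0, 0, 0, 0.7],
    [0, 0, 0, 0, 0.7],
    [0, 0, 0, 0, 0.7]
  ],
  "newtons": 35
}}

```text
time: 56.45
tool_pos: [0.4731, 0.105, 0.065]
tool_rot: [0.502, -0.492, 0.508, -0.498]
contact_force: [0.7, 1.1, 5.8]
opening: 0.0453
```

```bash
python3 - <<'E'
from h import *
p,R=tool();print(p,psi(),r.state()["opening"])
crop("wrist","w35",0,0,640,480,1)
E
```

```text
[0.4731 0.105  0.065 ] -0.06625629447155569 0.045278262850861006
```

View pics/w35.png

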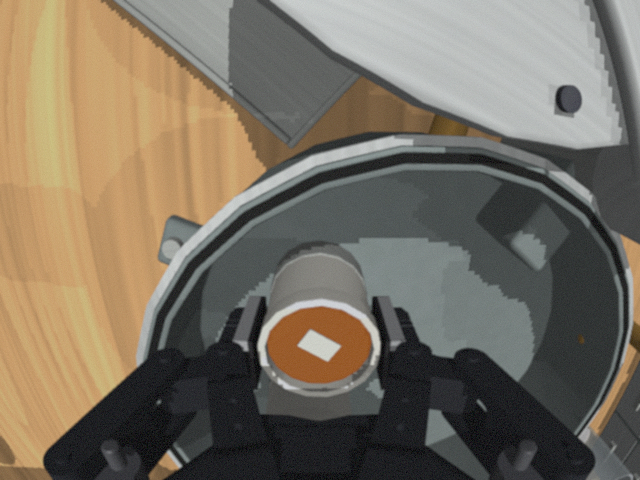

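Emit:
{"name": "step_arm", "arguments": {
  "moves": [
    [0, -0.03, 0, 0, 0.75],
    [0, -0.045, 0, 0, 0.75],
    [0, -0.05, 0, 0, 0.75],
    [0, -0.05, 0, 0, 0.75],
    [0.044, 0, 0.005, 0, 0.75],
    [0.044, 0, 0.005, 0, 0.75],
    [0.044, 0, 0.005, 0, 0.75],
    [0.044, 0, 0.005, 0, 0.75],
    [0.044, 0, 0.005, 0, 0.75],
    [0.044, 0, 0.005, 0, 0.75],
    [0.044, 0, 0.005, 0, 0.75]
  ]
}}

```text
time: 57.6
tool_pos: [0.5047, -0.2014, 0.2446]
tool_rot: [0.503, -0.493, 0.508, -0.496]
contact_force: [1.2, 0.8, -1.3]
opening: 0.0448
```

Emit:
{"name": "step_arm", "arguments": {
  "moves": [
    [0.044, 0, 0.005, 0, 0.75],
    [0.044, 0, 0.005, 0, 0.75],
    [0.044, 0, 0.005, 0, 0.75],
    [0.044, 0, 0.005, 0, 0.75],
    [0, 0, 0, 0, 0.75],
    [0, 0, 0, 0, 0.75]
  ]
}}

```text
time: 58.2
tool_pos: [0.5243, -0.3764, 0.2471]
tool_rot: [0.502, -0.494, 0.507, -0.496]
contact_force: [0.2, 0.3, -3.4]
opening: 0.0449
```

```bash
python3 - <<'E'
from h import *
p,R=tool();print(p,psi(),r.state()["opening"],R.T@(np.array([.526,-.381,.035])-p))
crop("wrist","w36",0,0,640,480,1.2)
E
```

```text
[ 0.5243 -0.3764  0.2471] -0.18034388808913918 0.044936862025391336 [0.0005 0.2121 0.0003]
```

View pics/w36.png

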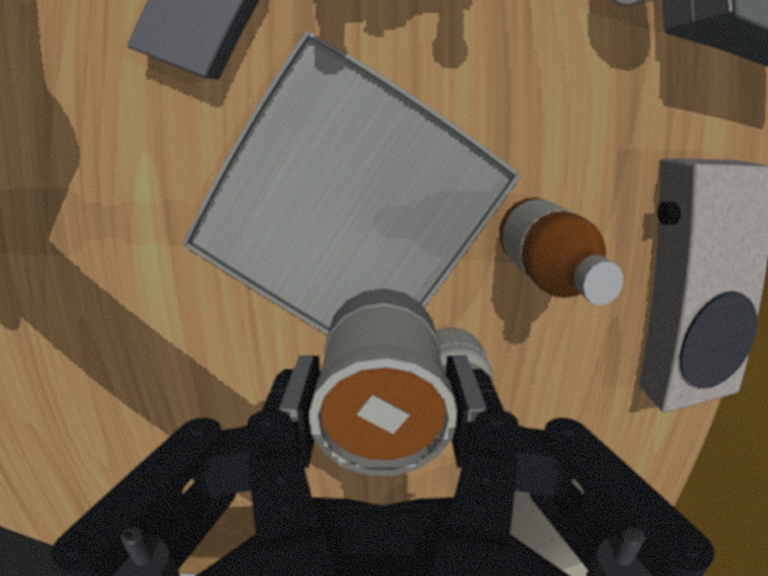

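```bash
python3 - <<'E'
from h import *
C=[atz("wrist",(x/1.2,y/1.2),.014)[:2] for x,y in [(309,36),(518,177),(186,242)]];print(C,(C[1]+C[2])/2)
print(proj("wrist",[.526,-.381,.004])*1.2)
E
```

```text
[array([ 0.4659, -0.2058]), array([ 0.6432, -0.3248]), array([ 0.3454, -0.3808])] [ 0.4943 -0.3528]
[382.159  236.0476]
```

Emit:
{"name": "step_arm", "arguments": {
  "moves": [
    [0, 0.045, 0, 0, 0.75],
    [0, 0.045, 0, 0, 0.75],
    [0, 0.045, 0, 0, 0.75],
    [0, 0.04, 0, 0, 0.75],
    [0, 0.02, 0, 0, 0.75],
    [0, 0.006, 0, 0, 0.75],
    [0, 0, 0, 0, 0.75],
    [0, 0, 0, 0, 0.75]
  ]
}}

```text
time: 59.05
tool_pos: [0.5278, -0.3799, 0.0507]
tool_rot: [0.503, -0.491, 0.509, -0.497]
contact_force: [0.4, 0.4, -1.6]
opening: 0.0448
```

Emit:
{"name": "step_arm", "arguments": {
  "moves": [
    [0, 0.005, 0, 0, 0.75],
    [0, 0.003, 0, 0, 0.75],
    [0, 0, 0, 0, 0.75],
    [0, 0, 0, 0, 0.75]
  ]
}}

```text
time: 59.45
tool_pos: [0.5267, -0.38, 0.04]
tool_rot: [0.503, -0.493, 0.508, -0.496]
contact_force: [-0.7, -0.1, -3.2]
opening: 0.0451
```

Emit:
{"name": "step_arm", "arguments": {
  "moves": [
    [0, 0.003, 0, 0, 0.75],
    [0, 0, 0, 0, 0.75],
    [0, 0, 0, 0, 0.75]
  ]
}}

```text
time: 59.75
tool_pos: [0.5266, -0.38, 0.0368]
tool_rot: [0.503, -0.493, 0.508, -0.496]
contact_force: [-0.0, -0.3, -0.9]
opening: 0.045
```

Emit:
{"name": "step_arm", "arguments": {
  "moves": [
    [0, 0.003, 0, 0, 0.75],
    [0, 0, 0, 0, 0.75],
    [0, 0, 0, 0, 0.75]
  ]
}}

```text
time: 60.05
tool_pos: [0.5268, -0.3801, 0.0341]
tool_rot: [0.503, -0.493, 0.508, -0.496]
contact_force: [-0.1, -0.4, -0.3]
opening: 0.0446
```

Emit:
{"name": "step_arm", "arguments": {
  "moves": [
    [0, 0.001, 0, 0, 0.75],
    [0, 0, 0, 0, 0.5],
    [0, 0, 0, 0, 0.3],
    [0, 0, 0, 0, 0.27],
    [0, 0, 0, 0, 0.27],
    [0, -0.02, 0, 0, 0.27],
    [0, -0.04, 0, 0, 0.27],
    [0, -0.05, 0, 0, 0.27],
    [0, -0.05, 0, 0, 0.27],
    [0, -0.04, 0, 0, 0.27]
  ]
}}

```text
time: 61.05
tool_pos: [0.5252, -0.3759, 0.2364]
tool_rot: [0.503, -0.492, 0.509, -0.497]
contact_force: [0.9, -1.0, 0.7]
opening: 0.0621
```

```bash
python3 - <<'E'
from h import *
p,R=tool();print(p,psi(),r.state()["opening"])
crop("scene","s11",230,150,360,250,5); crop("top","t36",200,190,480,345,2.8)
print(R.T@(np.array([.4689,.0456,.22])-p))
E
```

```text
[ 0.5252 -0.3759  0.2364] -0.05990539861958159 0.06213178521402676
[-0.4216  0.006  -0.0569]
```

View pics/s11.png

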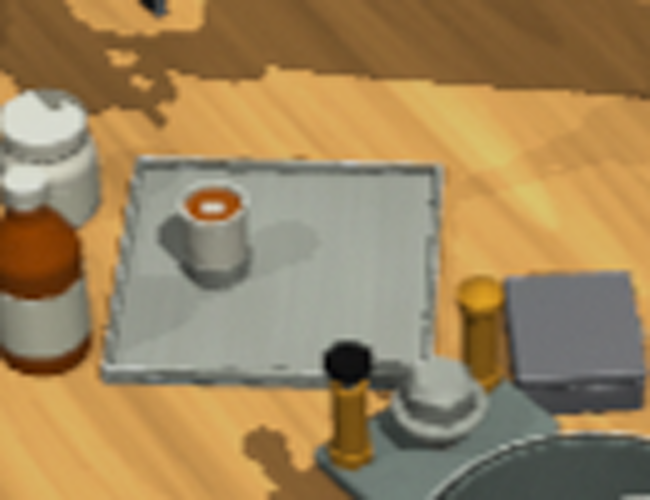

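View pics/t36.png

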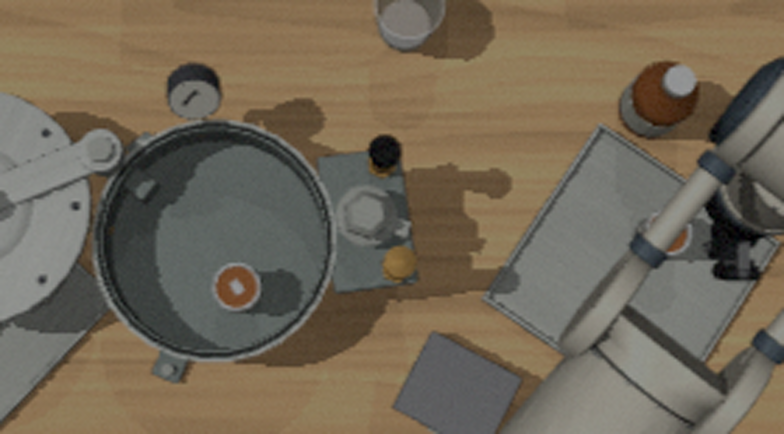

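Emit:
{"name": "step_arm", "arguments": {
  "moves": [
    [-0.042, 0, -0.0057, 0, 0.27],
    [-0.042, 0, -0.0057, 0, 0.27],
    [-0.042, 0, -0.0057, 0, 0.27],
    [-0.042, 0, -0.0057, 0, 0.27],
    [-0.042, 0, -0.0057, 0, 0.27],
    [-0.042, 0, -0.0057, 0, 0.27],
    [-0.042, 0, -0.0057, 0, 0.27],
    [-0.042, 0, -0.0057, 0, 0.27],
    [-0.042, 0, -0.0057, 0, 0.27],
    [-0.042, 0, -0.0057, 0, 0.27],
    [0, 0, 0, 0, 0.27],
    [0, 0, 0, 0, 0.27]
  ]
}}

```text
time: 62.35
tool_pos: [0.4684, 0.0449, 0.223]
tool_rot: [0.504, -0.492, 0.507, -0.497]
contact_force: [-0.3, -0.6, 0.6]
opening: 0.0623
```

```bash
python3 - <<'E'
from h import *
p,R=tool();print(p,psi())
crop("wrist","w37",0,0,640,480,1.2)
print(proj("wrist",[.469,.0456,.095])*1.2)
E
```

```text
[0.4684 0.0449 0.223 ] 0.0762134366340749
[381.6158 266.4386]
```

View pics/w37.png

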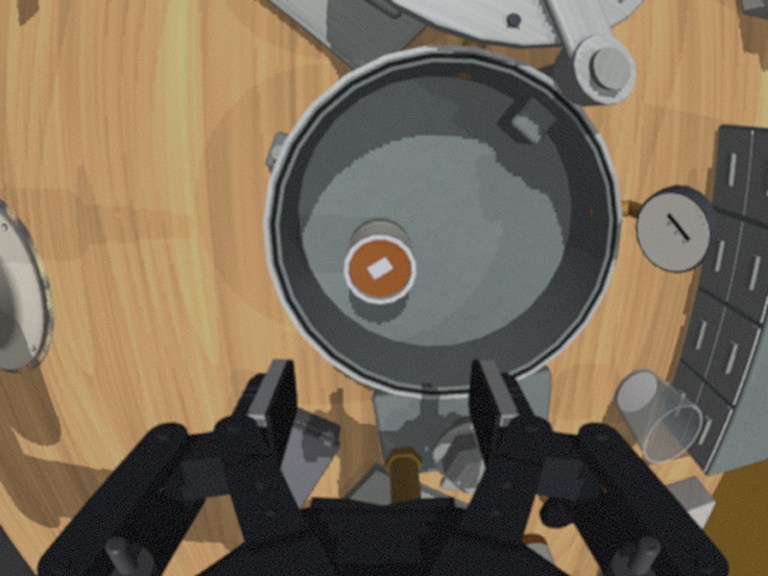

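Emit:
{"name": "step_arm", "arguments": {
  "moves": [
    [0, 0.04, 0, 0, 0.27],
    [0, 0.04, 0, 0, 0.27],
    [0, 0.04, 0, 0, 0.27],
    [0, 0.025, 0, 0, 0.27],
    [0, 0.013, 0, 0, 0.27],
    [0, 0, 0, 0, 0.27],
    [0, 0, 0, 0, 0.6],
    [0, 0, 0, 0, 0.75],
    [0, 0, 0, 0, 0.75],
    [0, 0, 0, 0, 0.75],
    [0, 0, 0, 0, 0.75]
  ]
}}

```text
time: 63.5
tool_pos: [0.4711, 0.0407, 0.0675]
tool_rot: [0.502, -0.492, 0.509, -0.497]
contact_force: [0.5, -1.0, 6.2]
opening: 0.0451
```

Emit:
{"name": "step_arm", "arguments": {
  "moves": [
    [0, -0.03, 0, 0, 0.75],
    [0, -0.045, 0, 0, 0.75],
    [0, -0.05, 0, 0, 0.75],
    [0, -0.05, 0, 0, 0.75],
    [0, 0, 0, 0, 0.75]
  ]
}}

```text
time: 64.0
tool_pos: [0.4705, 0.0449, 0.2491]
tool_rot: [0.499, -0.49, 0.511, -0.5]
contact_force: [0.1, -0.4, -1.2]
opening: 0.0449
```

```bash
python3 - <<'E'
from h import *
p,R=tool();print(p,psi())
print(R.T@(np.array([.456,-.327,.035])-p))
crop("wrist","w38",0,0,640,480,1)
E
```

```text
[0.4705 0.0449 0.2491] -0.036664942019976866
[ 0.3674  0.2213 -0.0189]
```

View pics/w38.png

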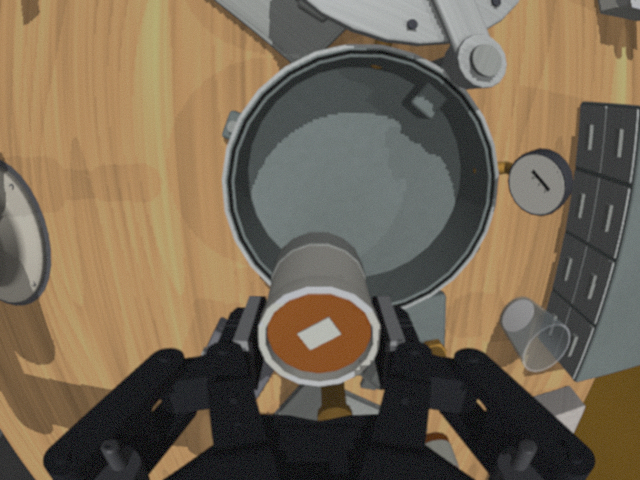

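Emit:
{"name": "step_arm", "arguments": {
  "moves": [
    [0.041, 0, -0.002, 0, 0.75],
    [0.041, 0, -0.002, 0, 0.75],
    [0.041, 0, -0.002, 0, 0.75],
    [0.041, 0, -0.002, 0, 0.75],
    [0.041, 0, -0.002, 0, 0.75],
    [0.041, 0, -0.002, 0, 0.75],
    [0.041, 0, -0.002, 0, 0.75],
    [0.041, 0, -0.002, 0, 0.75],
    [0.041, 0, -0.002, 0, 0.75],
    [0, 0, 0, 0, 0.75],
    [0, 0, 0, 0, 0.75]
  ]
}}

```text
time: 65.15
tool_pos: [0.4493, -0.3245, 0.2454]
tool_rot: [0.502, -0.495, 0.507, -0.496]
contact_force: [-0.4, 0.7, -2.0]
opening: 0.0453
```

Emit:
{"name": "step_arm", "arguments": {
  "moves": [
    [0, 0.045, 0, 0, 0.75],
    [0, 0.045, 0, 0, 0.75],
    [0, 0.045, 0, 0, 0.75],
    [0, 0.04, 0, 0, 0.75],
    [0, 0.02, 0, 0, 0.75],
    [0, 0.006, 0, 0, 0.75],
    [0, 0, 0, 0, 0.75],
    [0, 0, 0, 0, 0.75]
  ]
}}

```text
time: 65.95
tool_pos: [0.4526, -0.3286, 0.0491]
tool_rot: [0.503, -0.492, 0.508, -0.497]
contact_force: [0.3, 0.1, -1.5]
opening: 0.0452
```

Emit:
{"name": "step_arm", "arguments": {
  "moves": [
    [0, 0.005, 0, 0, 0.75],
    [0, 0.003, 0, 0, 0.75],
    [0, 0.002, 0, 0, 0.75],
    [0, 0, 0, 0, 0.75],
    [0, 0, 0, 0, 0.75]
  ]
}}

```text
time: 66.45
tool_pos: [0.4517, -0.3289, 0.0373]
tool_rot: [0.503, -0.493, 0.508, -0.496]
contact_force: [0.1, -0.7, -1.8]
opening: 0.0448
```

Emit:
{"name": "step_arm", "arguments": {
  "moves": [
    [0, 0.002, 0, 0, 0.75],
    [0, 0, 0, 0, 0.75],
    [0, 0, 0, 0, 0.75]
  ]
}}

```text
time: 66.75
tool_pos: [0.452, -0.3292, 0.0365]
tool_rot: [0.503, -0.492, 0.508, -0.496]
contact_force: [-2.6, 1.4, 5.0]
opening: 0.045
```

Contact on floor. Release and rise.

Emit:
{"name": "step_arm", "arguments": {
  "moves": [
    [0, -0.001, 0, 0, 0.6],
    [0, 0, 0, 0, 0.3],
    [0, 0, 0, 0, 0.27],
    [0, 0, 0, 0, 0.27],
    [0, -0.02, 0, 0, 0.27],
    [0, -0.04, 0, 0, 0.27],
    [0, -0.05, 0, 0, 0.27],
    [0, -0.05, 0, 0, 0.27],
    [0, -0.05, 0, 0, 0.1],
    [0, 0, 0, 0, 0]
  ]
}}

```text
time: 67.75
tool_pos: [0.4517, -0.3257, 0.2559]
tool_rot: [0.502, -0.488, 0.513, -0.497]
contact_force: [0.5, 0.1, 0.2]
opening: 0.0855
```

```bash
python3 - <<'E'
from h import *
p,R=tool();print(p,psi())
crop("scene","s12",200,140,500,365,2.6); crop("top","t37",160,190,480,360,2.5)
E
```

```text
[ 0.4517 -0.3257  0.2559] -0.05057290957211554
```

View pics/s12.png

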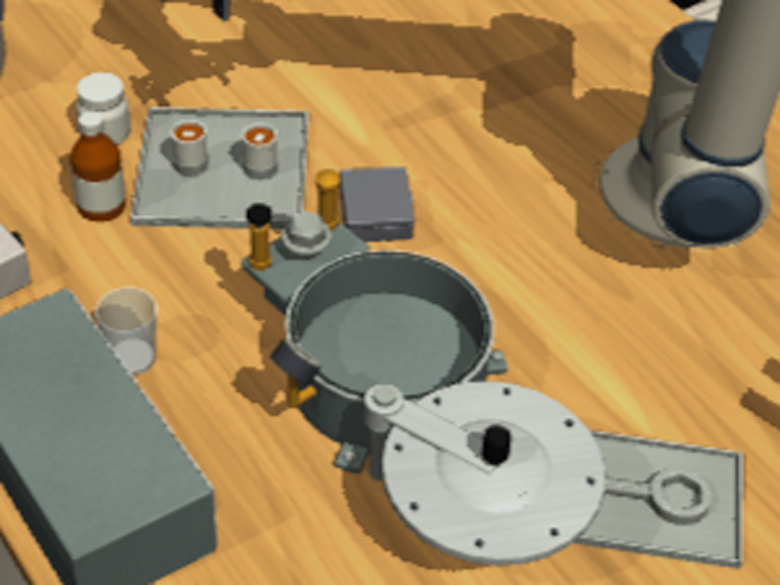

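View pics/t37.png

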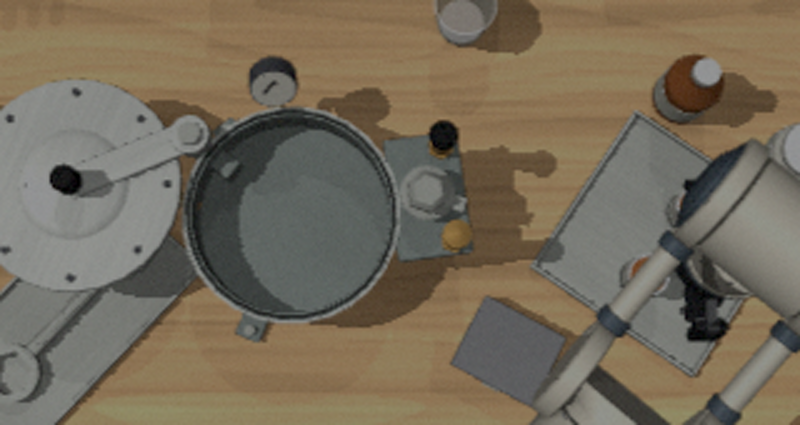

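Emit:
{"name": "step_arm", "arguments": {
  "moves": [
    [-0.042, 0, 0.006, 0, 0],
    [-0.042, 0, 0.006, 0, 0],
    [-0.042, 0, 0.006, 0, 0],
    [-0.042, 0, 0.006, 0, 0],
    [-0.042, 0, 0.006, 0, 0],
    [-0.042, 0, 0.006, 0, 0],
    [-0.042, 0, 0.006, 0, 0],
    [-0.042, 0, 0.006, 0, 0],
    [-0.042, 0, 0.006, 0, 0],
    [-0.042, 0, 0.006, 0, 0],
    [-0.042, 0, 0.006, 0, 0],
    [-0.042, 0, 0.006, 0, 0]
  ]
}}

```text
time: 69.05
tool_pos: [0.522, 0.181, 0.2334]
tool_rot: [0.504, -0.493, 0.507, -0.495]
contact_force: [0.4, 0.2, -0.0]
opening: 0.0855
```

Emit:
{"name": "step_arm", "arguments": {
  "moves": [
    [-0.042, 0, 0.006, 0, 0],
    [-0.042, 0, 0.006, 0, 0],
    [-0.04, 0, 0.006, 0, 0],
    [0, 0, 0, 0, 0],
    [0, 0, 0, 0, 0]
  ]
}}

```text
time: 69.55
tool_pos: [0.5401, 0.3039, 0.2304]
tool_rot: [0.505, -0.493, 0.507, -0.495]
contact_force: [1.0, -0.6, -0.0]
opening: 0.0856
```

```bash
python3 - <<'E'
from h import *
p,R=tool();print(p,psi(),R)
crop("wrist","w39",0,0,640,480,1.2)
print(atz("top",(186,261.2),.167),proj("wrist",[.542,.301,.167])*1.2)
E
```

```text
[0.5401 0.3039 0.2304] 0.03427554498476896 [[ 0.0005  0.0044  1.    ]
 [-0.9997 -0.0239  0.0006]
 [ 0.0239 -0.9997  0.0044]]
[0.5388 0.2941 0.167 ] [385.0653 310.9285]
```

View pics/w39.png

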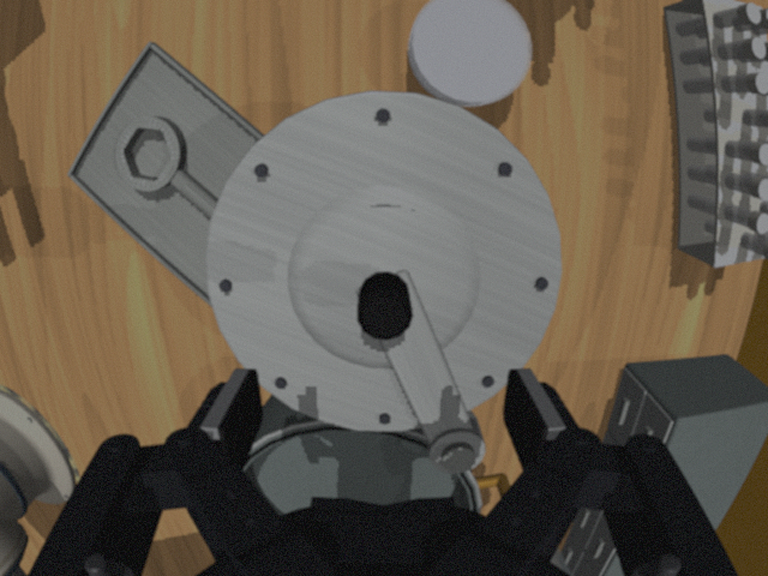

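Emit:
{"name": "step_arm", "arguments": {
  "moves": [
    [-0.001, 0.03, 0.002, 0, 0],
    [0, 0.03, 0, 0, 0],
    [0, 0.02, 0, 0, 0],
    [0, 0.008, 0, 0, 0],
    [0, 0, 0, 0, 0],
    [0, 0, 0, 0, 0.7],
    [0, 0, 0, 0, 1],
    [0, 0, 0, 0, 1],
    [0, 0, 0, 0, 1],
    [0, 0, 0, 0, 1],
    [0, 0, 0, 0, 1]
  ],
  "newtons": 30
}}

```text
time: 70.7
tool_pos: [0.5422, 0.3028, 0.1469]
tool_rot: [0.503, -0.493, 0.507, -0.496]
contact_force: [-6.2, -0.4, 5.6]
opening: 0.0278
```

```bash
python3 - <<'E'
from h import *
c=np.array([.5907,.173]);lidst(c)
p,R=tool();k=p[:2]-c;k*=.136/np.linalg.norm(k)
t=np.radians(5);M=np.array([[np.cos(t),-np.sin(t)],[np.sin(t),np.cos(t)]]);print(R.T@np.r_[(M-np.eye(2))@k,0])
E
```

```text
[0.5422 0.3028 0.1469] -0.01757087555331721 [-6.1775 -0.4375  5.5533] 0.02779233872991965 rad 0.13857469705582054 ang 110.47352189867537
corr [0.0033 0.0001 0.0013]
[ 0.0046  0.     -0.0109]
```

Emit:
{"name": "step_arm", "arguments": {
  "moves": [
    [0.0046, 0, -0.0109, -0.0873, 1],
    [0.0046, 0, -0.0109, -0.0873, 1],
    [0.0046, 0, -0.0109, -0.0873, 1],
    [0.0046, 0, -0.0109, -0.0873, 1],
    [0.0046, 0, -0.0109, -0.0873, 1],
    [0.0046, 0, -0.0109, -0.0873, 1],
    [0.0046, 0, -0.0109, -0.0873, 1],
    [0.0046, 0, -0.0109, -0.0873, 1],
    [0, 0, 0, 0, 1]
  ]
}}

```text
time: 71.6
tool_pos: [0.4724, 0.2408, 0.147]
tool_rot: [0.647, -0.293, 0.305, -0.635]
contact_force: [-1.6, -3.4, 1.0]
opening: 0.0274
```

```bash
python3 - <<'E'
from h import *
lidst(np.array([.5907,.173]))
E
```

```text
[0.4724 0.2408 0.147 ] 39.95573925986551 [-1.6084 -3.3539  1.0321] 0.027386759421485093 rad 0.1363386685358027 ang 150.15676954651127
corr [0.0013 0.     0.0005]
```

Emit:
{"name": "step_arm", "arguments": {
  "moves": [
    [0.0046, 0, -0.0109, -0.0873, 1],
    [0.0046, 0, -0.0109, -0.0873, 1],
    [0.0046, 0, -0.0109, -0.0873, 1],
    [0.0046, 0, -0.0109, -0.0873, 1],
    [0.0046, 0, -0.0109, -0.0873, 1],
    [0.0046, 0, -0.0109, -0.0873, 1],
    [0.0046, 0, -0.0109, -0.0873, 1],
    [0.0046, 0, -0.0109, -0.0873, 1],
    [0, 0, 0, 0, 1]
  ]
}}

```text
time: 72.5
tool_pos: [0.4578, 0.1497, 0.1472]
tool_rot: [0.712, -0.058, 0.066, -0.697]
contact_force: [3.1, -1.8, -6.2]
opening: 0.0277
```

```bash
python3 - <<'E'
from h import *
lidst(np.array([.5907,.173]))
E
```

```text
[0.4578 0.1497 0.1472] 79.93492425860687 [ 3.1303 -1.8424 -6.2408] 0.027653579188770722 rad 0.13495656678495313 ang -170.06942286063236
corr [-0. -0. -0.]
```

Emit:
{"name": "step_arm", "arguments": {
  "moves": [
    [0.0044, 0, -0.0109, -0.0873, 1],
    [0.0044, 0, -0.0109, -0.0873, 1],
    [0.0044, 0, -0.0109, -0.0873, 1],
    [0.0044, 0, -0.0109, -0.0873, 1],
    [0.0044, 0, -0.0109, -0.0873, 1],
    [0.0044, 0, -0.0109, -0.0873, 1],
    [0.0044, 0, -0.0109, -0.0873, 1],
    [0, 0, 0, 0, 1]
  ]
}}

```text
time: 73.3
tool_pos: [0.4943, 0.0784, 0.1475]
tool_rot: [0.698, 0.153, -0.152, -0.682]
contact_force: [4.2, 1.5, -10.9]
opening: 0.0275
```

```bash
python3 - <<'E'
from h import *
lidst(np.array([.5907,.173]))
p,R=tool(); print(R.T@(np.array([.5099,.0644,p[2]])-p))
E
```

```text
[0.4943 0.0784 0.1475] 114.97091757573348 [  4.1937   1.4798 -10.8582] 0.027454950335151076 rad 0.13503769680570124 ang -135.54316310579796
corr [ 0. -0.  0.]
[ 0.0082  0.0004 -0.0193]
```

Emit:
{"name": "step_arm", "arguments": {
  "moves": [
    [0.0041, 0, -0.0097, -0.078, 1],
    [0.003, 0, -0.007, -0.055, 1],
    [0, 0, 0, 0, 1],
    [0, 0, 0, 0, 1]
  ]
}}

```text
time: 73.7
tool_pos: [0.5067, 0.067, 0.1476]
tool_rot: [0.687, 0.197, -0.198, -0.671]
contact_force: [2.9, -2.5, -18.6]
opening: 0.0277
```

Emit:
{"name": "step_arm", "arguments": {
  "moves": [
    [0.0015, 0, -0.0035, -0.03, 1],
    [0, 0, 0, 0, 1],
    [0, 0, 0, 0, 1]
  ]
}}

```text
time: 74.0
tool_pos: [0.5094, 0.0649, 0.1477]
tool_rot: [0.684, 0.207, -0.209, -0.668]
contact_force: [-0.6, -2.9, -23.6]
opening: 0.0274
```

```bash
python3 - <<'E'
from h import *
lidst(np.array([.5907,.173]))
p,R=tool(); print(R.T@(np.array([.5099,.0644,p[2]])-p))
E
```

```text
[0.5094 0.0649 0.1477] 124.22513949922383 [ -0.5986  -2.9314 -23.5522] 0.027389506438717293 rad 0.1352661609540082 ang -126.93971654495645
corr [ 0.0003 -0.      0.0001]
[ 0.0001  0.     -0.0007]
```

Emit:
{"name": "step_arm", "arguments": {
  "moves": [
    [0, 0.003, 0, 0, 1],
    [0.001, 0, -0.003, -0.025, 1],
    [0, 0, 0, 0, 1],
    [0, 0, 0, 0, 1]
  ]
}}

```text
time: 74.4
tool_pos: [0.5105, 0.0644, 0.1476]
tool_rot: [0.68, 0.216, -0.219, -0.666]
contact_force: [-13.9, 2.6, -11.1]
opening: 0.0275
```

```bash
python3 - <<'E'
from h import *
lidst(np.array([.5907,.173]))
E
```

```text
[0.5105 0.0644 0.1476] 125.78079006249551 [-13.8727   2.5933 -11.0628] 0.027501769824636188 rad 0.13501314906817222 ang -126.45779438102295
corr [ 0. -0.  0.]
```

Emit:
{"name": "step_arm", "arguments": {
  "moves": [
    [-0.0005, 0.002, 0.002, 0.015, 1],
    [0, 0, 0, 0, 0.4],
    [0, 0, 0, 0, 0],
    [0, 0, 0, 0, 0],
    [0, 0, 0, 0, 0],
    [0, -0.03, 0, 0, 0],
    [0, -0.04, 0, 0, 0],
    [0, -0.05, 0, 0, 0],
    [0, -0.03, 0, 0, 0],
    [0, 0, 0, 0, 0]
  ]
}}

```text
time: 75.4
tool_pos: [0.512, 0.0677, 0.3022]
tool_rot: [0.683, 0.216, -0.207, -0.666]
contact_force: [-0.6, -0.2, -0.2]
opening: 0.0855
```

```bash
python3 - <<'E'
from h import *
print(tool()[0],psi(),r.state()["joint_pos"])
crop("wrist","w40",0,0,640,480,1.2)
E
```

```text
[0.512  0.0677 0.3022] 124.88072120170024 [ 0.0801 -0.1218  1.3152 -0.0233  1.9301 -2.108 ]
```

View pics/w40.png

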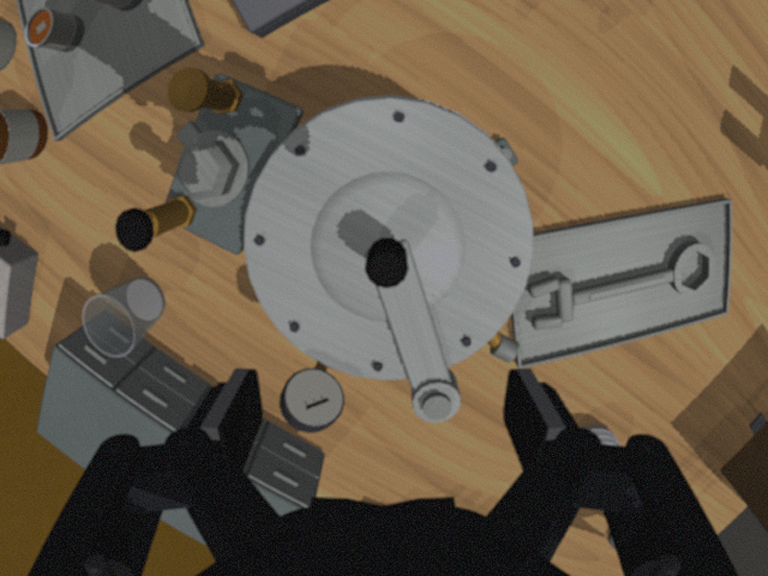

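Emit:
{"name": "step_arm", "arguments": {
  "moves": [
    [-0.011, 0, 0.04, 0, 0],
    [-0.011, 0, 0.04, 0, 0],
    [-0.011, 0, 0.04, 0, 0],
    [-0.011, 0, 0.04, 0, 0],
    [-0.011, 0, 0.04, 0, 0],
    [0, 0, 0, 0, 0],
    [0, 0, 0, 0, 0]
  ]
}}

```text
time: 76.15
tool_pos: [0.3506, 0.2004, 0.29]
tool_rot: [0.683, 0.213, -0.212, -0.666]
contact_force: [-0.1, -0.3, 0.2]
opening: 0.0853
```

```bash
python3 - <<'E'
from h import *
a=cv2.imread("pics/a_top.png")
im=viewer.capture("top");cv2.imwrite("pics/f_top.png",im[:,:,::-1])
x0,y0,x1,y1=200,190,360,350
both=np.hstack([a[y0:y1,x0:x1],im[y0:y1,x0:x1,::-1]])
cv2.imwrite("pics/cmp.png",cv2.resize(both,None,fx=2.5,fy=2.5,interpolation=cv2.INTER_CUBIC))
s=viewer.capture("scene");cv2.imwrite("pics/f_scene.png",s[:,:,::-1]);crop("scene","s13",200,140,500,365,2.6,im=s)
E
```

```text
(no output)
```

View pics/cmp.png

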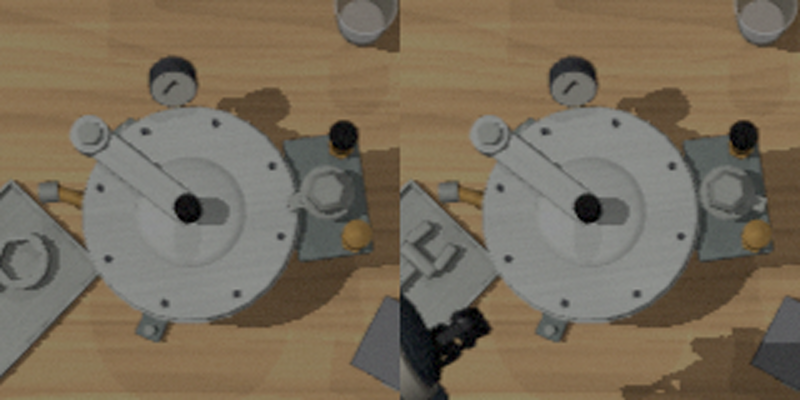

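View pics/s13.png

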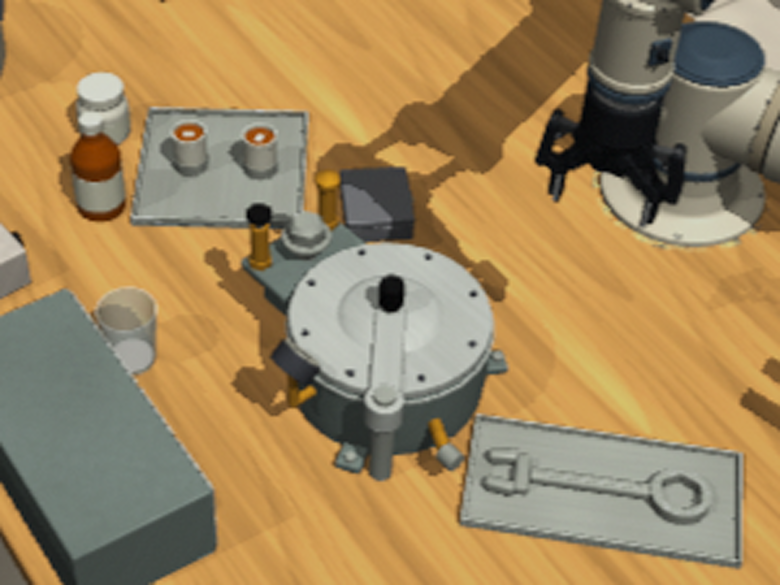

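View pics/f_top.png

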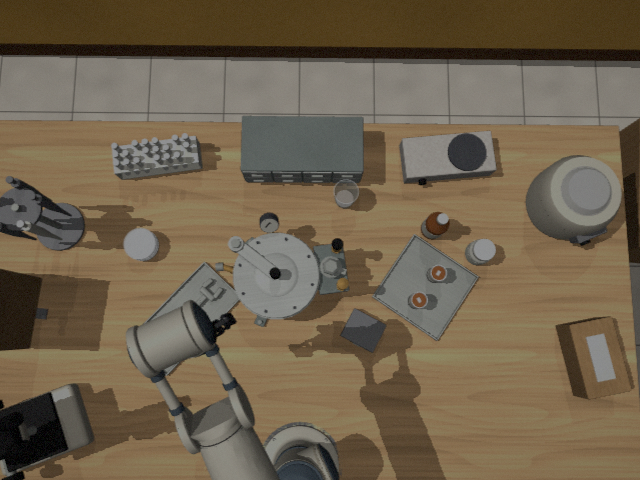

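Emit:
{"name": "step_arm", "arguments": {
  "moves": [
    [0.007, 0, -0.0427, 0, 0.5],
    [0.007, 0, -0.0427, 0, 0.5],
    [0.007, 0, -0.0427, 0, 0.5],
    [0.007, 0, -0.0427, 0, 0.5],
    [0.007, 0, -0.0427, 0, 0.5],
    [0.007, 0, -0.0427, 0, 0.5],
    [0.007, 0, -0.0427, 0, 0.5],
    [0.007, 0, -0.0427, 0, 0.5],
    [0.007, 0, -0.0427, 0, 0.5],
    [0, 0, 0, 0, 0.5],
    [0, 0, 0, 0, 0.5]
  ]
}}

```text
time: 77.35
tool_pos: [0.623, -0.0815, 0.2967]
tool_rot: [0.682, 0.21, -0.211, -0.668]
contact_force: [0.5, 0.3, -0.3]
opening: 0.0429
```

```bash
python3 - <<'E'
from h import *
print(tool()[0],psi())
im=viewer.capture("wrist");crop("wrist","w41",0,0,640,480,1.2,im=im);u=proj("wrist",[.533,-.079,.14]);print(u)
a,b=int(u[0]),int(u[1]);a0,b0=max(0,a-75),max(0,b-60);print(a0,b0);crop("wrist","w42",a0,b0,a0+150,b0+120,5,im=im)
E
```

```text
[ 0.623  -0.0815  0.2967] 124.68094821782086
[387.4485 132.4938]
312 72
```

View pics/w41.png

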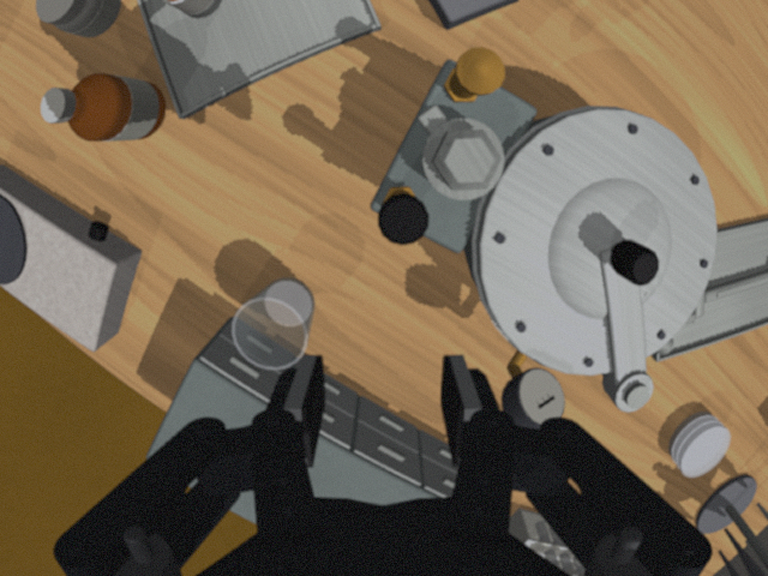

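View pics/w42.png

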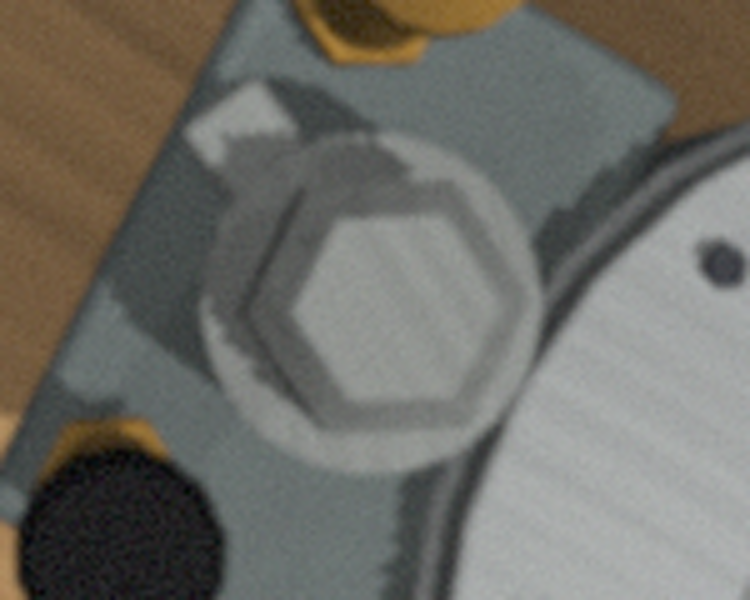

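```bash
python3 - <<'E'
from h import *
f=lambda x,y,z:atz("wrist",(312+x/5,72+y/5),z)[:2]
H=np.array([f(x,y,.152) for x,y in [(340,217),(458,213),(505,303),(460,395),(350,402),(290,305)]]);m=H.mean(0)
a=np.degrees(np.arctan2(*(H-m).T[::-1]));print("hex",m,"normal mod60",(a-30)%60,np.linalg.norm(H-m,axis=1))
d=(f(185,130,.124)+f(262,82,.124))/2-m;print("dog",np.degrees(np.arctan2(d[1],d[0]))%360,np.linalg.norm(d))
e=f(240,0,.098)-f(5,510,.098);print("shelf edge dir",np.degrees(np.arctan2(e[1],e[0])))
e=f(130,440,.12)-f(5,510,.098)
k=atz("wrist",(635/1.2,262/1.2),.167)[:2];print("knob",k,"dir",np.degrees(np.arctan2(*(k-m)[::-1])),np.linalg.norm(k-m))
# end edge of finger: perpendicular to dog
e=f(262,82,.124)-f(185,130,.124);print("end edge",np.degrees(np.arctan2(e[1],e[0])),np.linalg.norm(e))
g=f(213,165,.124)-f(185,130,.124);print(np.degrees(np.arctan2(g[1],g[0])))
E
```

```text
hex [ 0.532  -0.0775] normal mod60 [40.9846 34.7301 38.721  40.3378 38.2558 36.3495] [0.0168 0.0173 0.0166 0.0169 0.0172 0.0174]
dog 253.19756881527218 0.041512813699084675
shelf edge dir -169.2421729663241
knob [0.514  0.0573] dir 97.5868703841466 0.135966518049359
end edge 158.4809209521801 0.015472223744377908
73.5736011307375
```

```bash
python3 - <<'E'
from h import *
c=np.array([.492,-.354]);a=np.radians(-36)
for q in [(438,273),(419,300)]:
    d=atz("top",q,.064)[:2]-c; print(d@[np.cos(a),np.sin(a)],d@[-np.sin(a),np.cos(a)])
print(close_job())
E
```

```text
0.04073674608370284 -0.0014950800073876274
-0.05168122805029779 -0.001695596283216453
the job is handed in; nothing more can be done
None
```

I carried out every step and handed the job in at about 77 s of the 210 s allowed. No verdict came back, so what follows rests on my own readings.

- **Vent:** I pressed the plunger to its stop (about 16 N measured) and held it there for more than 1 s. The last pictures show it up again.
- **Wrench pick-up:** The last joint's range ruled out a direct grasp. I set the wrench down on the bench and gripped it again from the other side. Its ring first rested on the tray wall, so I laid it flat before regripping.
- **Dog:** Three ring swings took it to its stop.
    - **Ring jam:** At the stop the ring jammed on the hexagon. My first attempt to back off pulled the dog back to about 2.4–2.5 rad, so I drove it to the stop again and freed the ring.
    - **Final angle:** I make it 2.66–2.72 rad from the direction of the finger. The hexagon alone gives only about 2.55 rad if the dog started at exactly 0, which is borderline. The clear stop and the finger direction support the higher value.
- **Wrench return:** It lies flat inside the tool tray, turned end for end compared with the start.
- **Lid:** I swung it to its 2.1 rad stop, where the force rose sharply. Afterwards I swung it back to its closed stop, and the top picture matches the starting one.
- **Moulds:** The pot held two. Both stand upright in the square tray, about 41 mm and 52 mm either side of its centre, and the pot was empty before I closed the lid.
- **Other things on the bench:** They look unmoved in the final top and scene pictures, and the gripper was clear of everything at hand-in.

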